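# Thread a porcelain napkin ring onto a bent display rod

### The arm

A 7-joint arm with a two-finger parallel gripper is mounted at the origin on the work surface. World frame = base frame: x ahead of the robot, y to its left, z up, the work surface at z = 0. Lengths are in mm, angles in rad, forces in N, time in s.
With the tool pointing down it reaches from about 400 to 850 mm from the base axis. Payload 4.4 kg.
Tool frame: the origin (TCP) lies midway between the tips of the shut fingers; the grasp point (between the pads) lies bot.hold_point_z behind it (bot.hold_point_z is the distance from the TCP to the grasp point, in mm); z points along the fingers, x is the direction in which the jaws open and shut, and the axes are right-handed (so a half turn about z gives the same grasp; the last joint's range is limited). The gripper opens to 94 mm and grips with 3 to 60 N. Pads are 16 mm wide; open, the fingers measure 119 mm over their backs; the gripper's body (75 mm by 177 mm) begins 78 mm behind the grasp point.
Start: joints at [-0.066, 0.628, 0.038, 1.517, -0.027, 0.996, -0.02], TCP at [650.014, 0.028, 205.478] pointing down, gripper open.
Joint ranges: [-3.06, 3.06], [-0.37, 2.12], [-1.25, 1.32], [0.18, 2.47], [-1.1, 4.24], [0.23, 1.98], [-2.94, 2.94]. Speed limits (rad/s): [2.57, 2.57, 3.14, 3.14, 3.14, 3.14, 3.14].

### API

Orientations are given as a unit quaternion [w, x, y, z].
In Python, from cell import bot gives the robot as it stands.
- The arm moves only by the shell command python3 -m inch 'ROWS'. ROWS is JSON, a list of rows, each an object of numbers: "rx", "ry", "rz": the turn, a rotation vector about the world's x, y, z in degrees; "dx", "dy", "dz": the shift along the world's x, y, z in mm; "hand": the opening, from -1 (shut) to 1 (fully open). A call has 1 to 20 rows; each row is the pose to reach, as a shift and turn from the pose commanded when the call began; what a row does not reach only later rows make up. A row lasts 1/12 s, in which the tool goes at most 41.7 mm and 7.16 degrees, less where a joint would pass 70% of its speed; a pose out of reach is approached as far as the arm can. A call with a gripper value outside its range is refused whole. The fingers move at their own pace and stop on an object; the grip force is fixed at half the most. Time passes only in rows, so rows that repeat a pose let the fingers close. It gives the time, the measured TCP pose, the force and the opening at its end, in the units of the state.
- bot.get_state(): the state, without advancing time (a new reading comes with each control period).
- bot.capture(name): name is "scene" or "side" or "wrist"; returns the picture (384x512x3 uint8, red, green, blue); there is no depth.
- bot.camera_params(name): a dict with "fx", "fy", "cx", "cy" (pixels), "dist" ([k1, k2, p1, p2, k3] as OpenCV has them; the pictures are not rectified), "rvec" (rotation vector, rad) and "tvec" (3), from world to camera coordinates, as OpenCV has them; the wrist camera has in their place "hand_eye" (4x4, takes a point from camera to tool coordinates, whose origin is the TCP and whose axes are the tool frame's). Camera axes: x right, y down, z forward; pixel columns grow to the right and rows downward; lengths in mm; the calibration is good to about 2 mm. A picture is of the moment at which its call begins: read the wrist's pose just before it. camera_params takes no time and is no camera call.
- bot.close_job(): hands the job in, once; it reports no verdict.
Trained networks look in the newest picture that a camera, given by its name, has taken for a name from the list of things; names that differ only in an ending like _2 or _b are one class to them, and where a whole thing is asked for, a point or a joint stands for the part that bears it (a point fixed in the world has none). Each returns a list of dicts, best first, with "score" (0 to 1); they miss things now and then, are a little off and sometimes report something else, mostly with a low value. They report only what shows in the picture. A call takes as long as a camera call.
- bot.find_in(camera, query): "xy" ([column, row] in pixels, amid what is visible of it).
- bot.cut_out(camera, query): "mask" (384x512 bool, what is visible of it) and "xy" ([column, row] in pixels, amid what is visible of it).
- bot.tip_of(camera, query): "xy" ([column, row] in pixels: a listed point, or the origin of a listed thing).
The state is a dict: "time": time; "qpos": joint angles; "joint_velocities": joint speeds; "effort": joint torques, N m; "position": TCP position; "tool_rot": TCP orientation; "wrist_force": force on the tool from outside, world axes, zero at the start; "ft_torque": the same for the moment, N m; "finger_gap": opening from 0.0 (shut) to 1.0 (fully open).
Only numpy, scipy, OpenCV 4.12 (cv2) and the standard library are available. Lean on these libraries where they do the work, as an engineer would, in place of code of your own. Each camera call takes 0.05 s, during which the arm holds its last target.

### The job

Pick up the square porcelain napkin ring, thread it over the free end of the bent display rod and slide it round the bend until it sits fully home against the collar by the post, then let go of it and leave it hanging there. Porcelain chips, so slide it gently, easing it with the rod rather than forcing it, and leave the other crockery where it stands.

Things in the scene. Friction and masses are not known exactly. Their poses are not given: they have to be found in the camera images.
- ring: the napkin ring: a white porcelain block 44 mm wide (its y) by 44 mm high (its z) by 26 mm long (its x), 0.1 kg, with a round 24 mm bore right through along its x axis; either end may go first. It stands on the table on its flat side, bore level. Origin: centre of its underside. Its two flat sides (facing its y and -y) are to be gripped from above
- bore (a point): middle of the napkin ring's bore (22 mm above ring), same axes as the ring
- stand: the display stand, fixed to the table: round dark wood base (150 mm across, 14 mm thick), steel post, and a rigid bent steel rod, 20 mm thick, its ends level at 125 mm above the table. Origin: on the table under the end of the rod at the post; z up. From the collar (36 mm across, working face at stand x = -22 mm) the rod runs along -x to x = -60 mm, y = 0, then a 45-degree bend, radius 70 mm, to (-109.5, 20.5) mm
- rod_tip (a point): the rounded free end of the rod (very end, on the centre line, 125 mm up); x axis along the rod from the free end inwards, the threading direction (-y of the stand); z up. From the middle length the rod goes on with a second 45-degree bend of radius 70 mm to stand (-200.7, 140.7) mm and then straight along +y to this end at (-200.7, 200.7) mm
- seat (a point): where the middle of the bore must end: on the rod's centre line, 13 mm (half the ring's length) before the collar's face (stand frame -35, 0, 125 mm), axes of stand; the ring slides onto it in the +x direction
- round_ring: a bystander: round wooden napkin ring, 48 mm across, 32 mm high, standing on end
- egg_cup: a bystander: white egg cup, 48 mm across, 58 mm high
- saucer: a bystander: white saucer, 120 mm across
- teapot: a bystander: white teapot, 160 mm high, about 250 mm from spout to handle
- blue_vase: a bystander: blue vase, 60 mm across, 130 mm high
- cup: a bystander: blue mug, 80 mm across, 70 mm high
- bowl: a bystander: white bowl, 170 mm across, 70 mm high
- mid (a point): designed middle of the rod's 100 mm long middle length, which should run straight from stand (-109.5, 20.5) to (-180.2, 91.2) mm, 125 mm up (axes of stand). In truth it is bowed in one smooth hump (raised cosine): its centre line strays from nothing at the two ends to 6.5 mm off here, to one side, up, down or aslant, differently each time and unmeasured: feel for it with the ring

How it is judged (in metres and radians):
On the way:
1. the ring is threaded over the free end of the rod (x of bore in the frame of rod_tip between 0.015 and 0.07 m and y of bore in the frame of rod_tip between -0.008 and 0.008 m and z of bore in the frame of rod_tip between -0.006 and 0.006 m and angle between the x axis of ring and the x axis of rod_tip, either way round below 0.35 rad), for 0.1 s.
At the end, for the whole second after the job is handed in: the ring hangs on the rod at rest, released, with the middle of its bore no more than 4 mm short of the seat along the rod and within 6 mm of it sideways and in height, its bore within 0.2 rad of the rod's direction there (x of bore in the frame of seat above -0.004 m and y of bore in the frame of seat between -0.006 and 0.006 m and z of bore in the frame of seat between -0.006 and 0.006 m and angle between the x axis of ring and the x axis of seat, either way round below 0.2 rad and linear speed of ring below 0.02 m/s and contact force between ring and the fingers below 0.05 N); the robot touches nothing.
It fails at once if the ring is pressed on the rod, collar or stand with more than 20 N (contact force between ring and stand above 20 N).
It fails at once if another piece of crockery (round ring, egg cup, saucer, teapot, blue vase, cup or bowl) is moved by more than 20 mm (distance of any of round_ring, egg_cup, saucer, teapot, blue_vase, cup, bowl from where it was at the start of the episode above 0.02 m).
It also fails if it takes over 72 s, if anything falls off the work surface, if the arm or the gripper's body presses on something with over 40 N, if the wrist force passes 120 N, or if a joint passes its speed limit or range.

## Working session

There is one attempt and no reset: what is moved stays moved. The work goes in short steps, Python scripts to look and compute and a shell command to move; the robot and the scene stay as the last step left them, time stands still between calls to the robot, and variables do not carry over. Pictures are saved under pics/ and viewed, and the job is handed in when it is done.

```bash
ls; mkdir -p pics; cat > h.py <<'E'
import numpy as np, cv2
from cell import bot
from scipy.spatial.transform import Rotation as R
def snap(c,fn):
    im=bot.capture(c); cv2.imwrite('pics/'+fn+'.png',cv2.cvtColor(im,cv2.COLOR_RGB2BGR)); return im
def Rt(c,st=None):
    p=bot.camera_params(c)
    K=np.array([[p['fx'],0,p['cx']],[0,p['fy'],p['cy']],[0,0,1]]);d=np.array(p['dist'],float)
    if 'rvec' in p:
        Rm=cv2.Rodrigues(np.array(p['rvec'],float))[0];t=np.array(p['tvec'],float)
    else:
        st=st or bot.get_state();q=st['tool_rot'];T=np.eye(4);T[:3,:3]=R.from_quat([q[1],q[2],q[3],q[0]]).as_matrix();T[:3,3]=st['position']
        M=np.linalg.inv(T@np.array(p['hand_eye']));Rm=M[:3,:3];t=M[:3,3]
    return K,d,Rm,t
def ray(cam,xy):
    K,d,Rm,t=cam
    u=cv2.undistortPoints(np.array([[xy]],float),K,d)[0,0]
    v=Rm.T@np.array([u[0],u[1],1]);return -Rm.T@t,v/np.linalg.norm(v)
def onz(cam,xy,z):
    o,v=ray(cam,xy);return o+v*(z-o[2])/v[2]
def tri(rays):
    A=sum(np.eye(3)-np.outer(v,v) for o,v in rays);b=sum((np.eye(3)-np.outer(v,v))@o for o,v in rays)
    x=np.linalg.solve(A,b);return x,[np.linalg.norm((np.eye(3)-np.outer(v,v))@(x-o)) for o,v in rays]
def proj(cam,P):
    K,d,Rm,t=cam
    return cv2.projectPoints(np.array(P,float).reshape(-1,3),cv2.Rodrigues(Rm)[0],t,K,d)[0][:,0]
E
python3 - <<'E'
from h import *
print(bot.get_state())
print(bot.hold_point_z)
for c in ['scene','side','wrist']:
    snap(c,c+'0')
    for n in ['ring','bore','rod_tip','stand','seat','mid']:
        try: print(c,n,[(np.round(r['xy'],1).tolist(),round(r['score'],2)) for r in bot.tip_of(c,n)][:2])
        except Exception as e: print(c,n,e)
E
```

```text
pics
{'time': 0.0, 'qpos': array([-0.06579698,  0.62932444,  0.03845218,  1.51835212, -0.02699152,
        0.99632564, -0.0200327 ]), 'joint_velocities': array([ 0.00029458,  0.00152221,  0.00070482,  0.00032449, -0.00057663,
        0.00146049,  0.00023727]), 'effort': array([ 1.05774864e-04, -5.49729431e+01,  1.14371493e+00, -1.86633307e+01,
       -5.21096285e-02,  2.37884105e-02,  1.36332897e-04]), 'position': array([6.49327554e+02, 1.78926158e-02, 2.04573476e+02]), 'tool_rot': array([ 1.84314280e-05,  9.99999553e-01, -1.95134673e-05, -9.45441922e-04]), 'wrist_force': array([ 0.31828967, -0.35940545, -0.56687264]), 'ft_torque': array([ 0.00764541, -0.02670635,  0.02655445]), 'finger_gap': 0.9999156276235724}
18.8
scene ring [([313.6, 201.3], 0.72)]
scene bore [([313.2, 194.4], 0.62)]
scene rod_tip []
scene stand [([195.4, 253.4], 0.65)]
scene seat [([192.1, 218.3], 0.94)]
scene mid [([203.7, 190.3], 0.61), ([300.9, 255.4], 0.57)]
side ring [([241.4, 268.9], 0.75)]
side bore []
side rod_tip []
side stand [([241.4, 178.8], 0.75)]
side seat [([248.5, 153.8], 0.9)]
side mid [([275.3, 164.4], 0.63), ([245.8, 152.0], 0.46)]
wrist ring []
wrist bore []
wrist rod_tip []
wrist stand [([262.7, 291.0], 0.77)]
wrist seat [([237.2, 357.8], 0.68)]
wrist mid []
```

View pics/scene0.png

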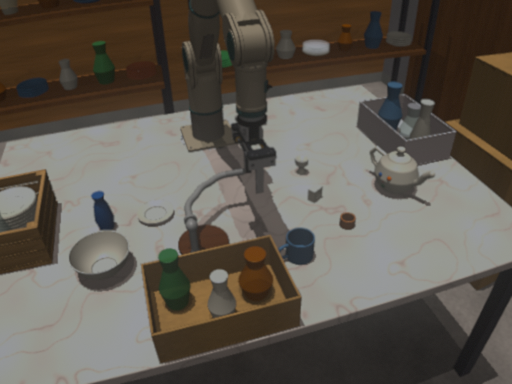

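View pics/side0.png

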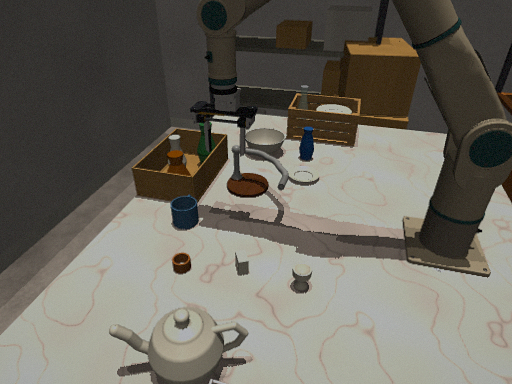

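View pics/wrist0.png

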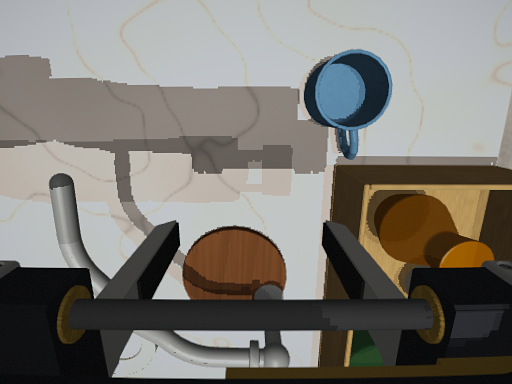

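```bash
python3 - <<'E'
from h import *
S,D,W=Rt('scene'),Rt('side'),Rt('wrist')
def p(n,*a):
    x,e=tri([ray(c,xy) for c,xy in a]);print(n,x.round(1),np.round(e,1))
p('ring',(S,(313.6,201.3)),(D,(241.4,268.9)))
p('seat',(S,(192.1,218.3)),(D,(248.5,153.8)),(W,(237.2,357.8)))
p('seatSW',(S,(192.1,218.3)),(W,(237.2,357.8)))
p('tip',(D,(284,185)),(W,(62,178)))
p('stand',(S,(195.4,253.4)),(D,(241.4,178.8)),(W,(262.7,291)))
p('mid',(S,(203.7,190.3)),(D,(275.3,164.4)))
print(onz(S,(313.6,201.3),0),onz(D,(241.4,268.9),0))
for c in (S,D,W): print('cam',(-c[2].T@c[3]).round(0), c[2].round(2).tolist())
for c in ['scene','side']:
  for n in ['ring','round_ring','egg_cup','saucer','teapot','blue_vase','cup','bowl','stand']:
    r=bot.find_in(c,n); cam={'scene':S,'side':D}[c]
    if r: print(c,n,np.round(r[0]['xy']),round(r[0]['score'],2),onz(cam,r[0]['xy'],20).round(0))
im=cv2.imread('pics/scene0.png'); a=cv2.resize(im[140:280,150:370],None,fx=3.6,fy=3.6,interpolation=cv2.INTER_CUBIC); cv2.imwrite('pics/sc_crop.png',a)
im=cv2.imread('pics/side0.png'); a=cv2.resize(im[120:310,150:350],None,fx=3,fy=3,interpolation=cv2.INTER_CUBIC); cv2.imwrite('pics/si_crop.png',a)
E
```

```text
ring [531.8 238.   -9.5] [1.5 1.5]
seat [ 634.4 -180.4  117.8] [7.3 4.8 7. ]
seatSW [ 639.1 -178.9  122. ] [6.1 6.1]
tip [472.1  14.6 127.6] [7.7 7.7]
stand [ 663.3 -182.6    5.9] [0.2 5.9 5.7]
mid [ 523.6 -120.3  119.6] [3.5 3.5]
[544.38919765 233.34083252   0.        ] [528.1596149  245.48408597   0.        ]
cam [1560. -263.  885.] [[0.3, 0.95, -0.02], [0.56, -0.19, -0.81], [-0.77, 0.23, -0.59]]
cam [321. 905. 698.] [[-0.96, -0.27, -0.0], [-0.15, 0.53, -0.84], [0.23, -0.8, -0.55]]
cam [650.  77. 384.] [[1.0, -0.0, 0.0], [-0.0, -0.96, 0.27], [0.0, -0.27, -0.96]]
scene ring [397. 171.] 0.47 [505. 572.  20.]
scene round_ring [348. 220.] 0.64 [687. 284.  20.]
scene egg_cup [202. 233.] 0.67 [ 601. -149.   20.]
scene saucer [155. 210.] 0.79 [ 446. -270.   20.]
scene teapot [397. 172.] 0.88 [510. 566.  20.]
scene blue_vase [103. 215.] 0.8 [ 417. -432.   20.]
scene cup [298. 242.] 0.97 [726. 107.  20.]
scene bowl [ 98. 252.] 0.96 [ 585. -453.   20.]
scene stand [199. 229.] 0.72 [ 581. -155.   20.]
side ring [239. 262.] 0.73 [536. 241.  20.]
side round_ring [180. 262.] 0.86 [686. 286.  20.]
side egg_cup [301. 272.] 0.95 [373. 235.  20.]
side saucer [304. 173.] 0.8 [ 439. -267.   20.]
side teapot [187. 344.] 0.96 [569. 502.  20.]
side blue_vase [304. 144.] 0.63 [ 479. -515.   20.]
side cup [180. 212.] 0.98 [779.  80.  20.]
side bowl [264. 135.] 0.61 [ 664. -552.   20.]
side stand [251. 178.] 0.63 [ 619. -180.   20.]
```

View pics/sc_crop.png

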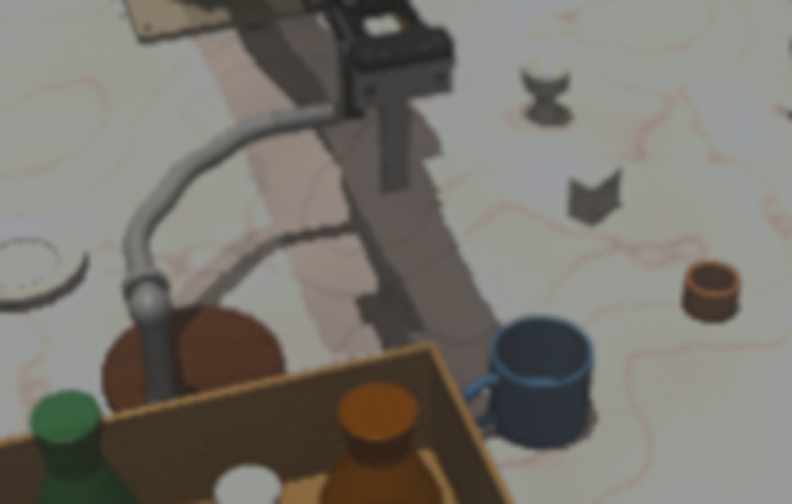

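View pics/si_crop.png

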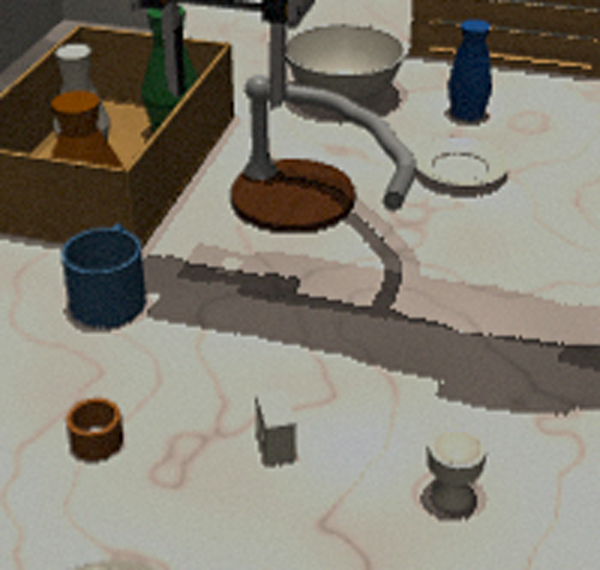

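```bash
python3 -m inch '[{"dx":-40,"dy":0,"dz":40},{"dx":-80,"dy":-30,"dz":60},{"dx":-85,"dy":-70,"dz":65},{"dx":-90,"dy":-100,"dz":65},{"dx":-90,"dy":-100,"dz":65},{"dx":-90,"dy":-100,"dz":65}]'
python3 - <<'E'
from h import *
st=bot.get_state(); im=snap('wrist','w1'); np.save('w1_st.npy',st,allow_pickle=True)
snap('scene','s1');snap('side','d1')
for c in ['wrist','scene','side']:
  for n in ['rod_tip','stand','seat','mid','ring']:
    print(c,n,[(np.round(r['xy'],1).tolist(),round(r['score'],2)) for r in bot.tip_of(c,n)][:2])
print(st['position'])
for c in ['scene','side']:
  im=cv2.imread('pics/%s1.png'%c[0].replace('s','s') if c=='scene' else 'pics/d1.png')
  x0,y0=(150,120) if c=='scene' else (180,110)
  cv2.imwrite('pics/%s1c.png'%c,cv2.resize(im[y0:y0+150,x0:x0+200],None,fx=4,fy=4,interpolation=cv2.INTER_CUBIC))
E
```

```text
wrist rod_tip []
wrist stand [([263.7, 290.0], 0.7)]
wrist seat [([237.3, 356.5], 0.64)]
wrist mid []
wrist ring []
scene rod_tip []
scene stand [([196.2, 254.6], 0.68)]
scene seat [([190.8, 217.1], 0.81)]
scene mid [([204.5, 189.2], 0.76), ([102.6, 264.4], 0.22)]
scene ring [([314.0, 198.2], 0.75)]
side rod_tip [([243.9, 264.5], 0.64)]
side stand [([238.5, 178.9], 0.82)]
side seat [([246.8, 152.0], 0.69), ([191.9, 363.7], 0.48)]
side mid [([272.9, 162.0], 0.77)]
side ring [([242.4, 268.1], 0.57), ([247.3, 152.4], 0.39)]
[6.50009010e+02 2.87124091e-02 2.05488007e+02]invalid input at $[0]: expected keys rx, ry, rz, dx, dy, dz, hand
```

View pics/w1.png

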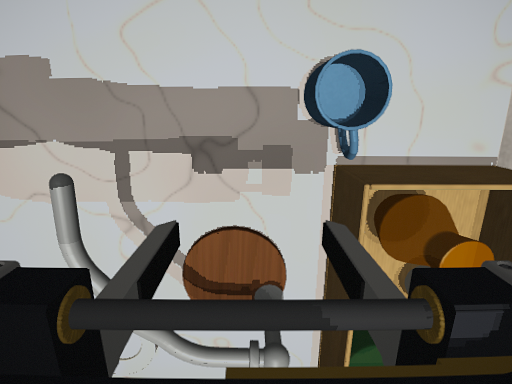

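View pics/scene1c.png

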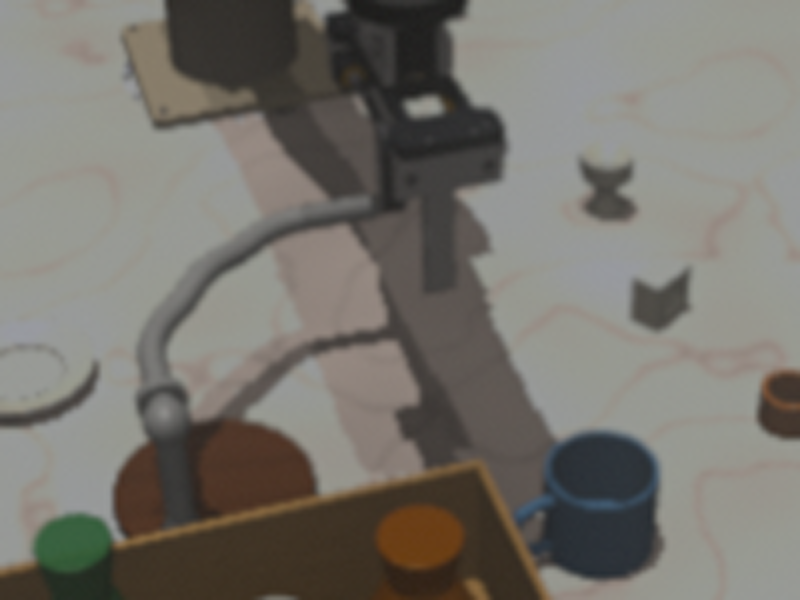

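View pics/side1c.png

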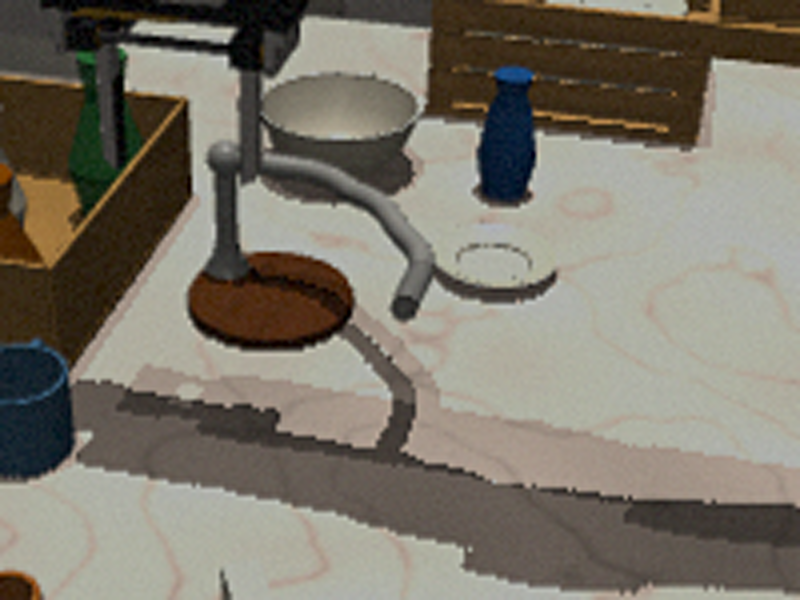

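```bash
python3 -m inch '[{"rx":0,"ry":0,"rz":0,"hand":1,"dx":-30,"dy":0,"dz":25},{"rx":0,"ry":0,"rz":0,"hand":1,"dx":-50,"dy":-25,"dz":45},{"rx":0,"ry":0,"rz":0,"hand":1,"dx":-70,"dy":-50,"dz":60},{"rx":0,"ry":0,"rz":0,"hand":1,"dx":-85,"dy":-80,"dz":65},{"rx":0,"ry":0,"rz":0,"hand":1,"dx":-90,"dy":-100,"dz":65},{"rx":0,"ry":0,"rz":0,"hand":1,"dx":-90,"dy":-100,"dz":65},{"rx":0,"ry":0,"rz":0,"hand":1,"dx":-90,"dy":-100,"dz":65}]'
python3 - <<'E'
from h import *
st=bot.get_state(); im=snap('wrist','w2'); np.save('w2_st.npy',st,allow_pickle=True)
snap('scene','s2');snap('side','d2')
for c in ['wrist','scene','side']:
  for n in ['rod_tip','stand','seat','mid','ring']:
    print(c,n,[(np.round(r['xy'],1).tolist(),round(r['score'],2)) for r in bot.tip_of(c,n)][:2])
print(st['position'])
E
```

```text
time: 3.43
position: [559.8, -101.2, 270.9]
tool_rot: [0.0, 1.0, -0.001, 0.0]
wrist_force: [0.8, 0.2, 0.3]
finger_gap: 0.997
wrist rod_tip []
wrist stand [([314.7, 212.1], 0.78), ([221.2, 203.5], 0.6)]
wrist seat [([314.1, 245.5], 0.73)]
wrist mid [([219.7, 198.7], 0.62)]
wrist ring []
scene rod_tip []
scene stand [([195.9, 255.4], 0.88)]
scene seat [([189.3, 218.0], 0.74), ([203.3, 190.5], 0.45)]
scene mid [([203.4, 190.0], 0.97), ([301.3, 251.4], 0.4)]
scene ring [([316.6, 196.2], 0.72), ([194.0, 254.8], 0.29)]
side rod_tip []
side stand [([239.2, 178.7], 0.96)]
side seat [([244.4, 151.3], 0.61)]
side mid [([274.1, 160.3], 0.64)]
side ring [([240.6, 269.7], 0.69), ([239.3, 261.6], 0.4)]
[ 559.81691368 -101.20665659  270.88598238]
```

View pics/w2.png

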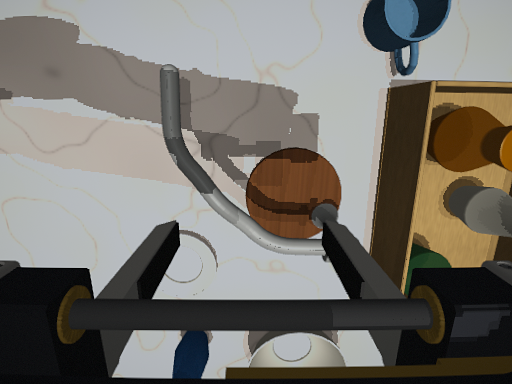

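View pics/s2.png

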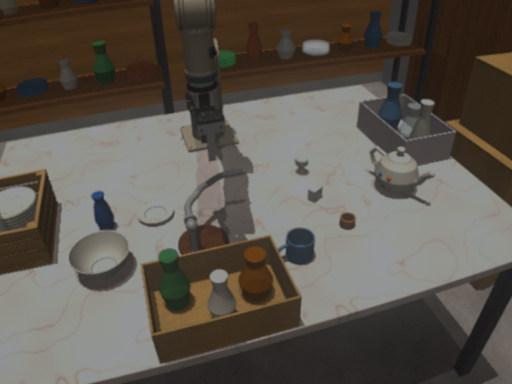

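```bash
python3 -m inch '[{"rx":0,"ry":0,"rz":0,"hand":1,"dx":-35,"dy":-15,"dz":0},{"rx":0,"ry":0,"rz":0,"hand":1,"dx":-70,"dy":-30,"dz":0},{"rx":0,"ry":0,"rz":0,"hand":1,"dx":-100,"dy":-40,"dz":0},{"rx":0,"ry":0,"rz":0,"hand":1,"dx":-100,"dy":-40,"dz":0},{"rx":0,"ry":0,"rz":0,"hand":1,"dx":-100,"dy":-40,"dz":0}]'
python3 - <<'E'
from h import *
st=bot.get_state(); im=snap('wrist','w3'); np.save('w3_st.npy',st,allow_pickle=True);print(st['position'],np.abs(st['joint_velocities']).max())
E
python3 -m inch '[{"rx":0,"ry":0,"rz":0,"hand":1,"dx":30,"dy":20,"dz":10},{"rx":0,"ry":0,"rz":0,"hand":1,"dx":65,"dy":35,"dz":10},{"rx":0,"ry":0,"rz":0,"hand":1,"dx":105,"dy":45,"dz":10},{"rx":0,"ry":0,"rz":0,"hand":1,"dx":140,"dy":60,"dz":10},{"rx":0,"ry":0,"rz":0,"hand":1,"dx":170,"dy":60,"dz":10},{"rx":0,"ry":0,"rz":0,"hand":1,"dx":170,"dy":60,"dz":10},{"rx":0,"ry":0,"rz":0,"hand":1,"dx":170,"dy":60,"dz":10}]'
python3 - <<'E'
from h import *
st=bot.get_state(); im=snap('wrist','w4'); np.save('w4_st.npy',st,allow_pickle=True);print(st['position'],np.abs(st['joint_velocities']).max())
E
```

```text
time: 4.75
position: [459.0, -140.8, 271.0]
tool_rot: [0.0, 1.0, -0.001, 0.0]
wrist_force: [1.0, -0.3, -0.7]
finger_gap: 1.001
[ 459.03164086 -140.75348321  271.02279107] 0.05734025521022056
time: 5.38
position: [631.7, -78.4, 278.9]
tool_rot: [-0.0, 1.0, 0.001, -0.0]
wrist_force: [-1.6, 0.3, -0.7]
finger_gap: 1.001
[631.72637104 -78.36798369 278.89794999] 0.06298151518677512
```

View pics/w3.png

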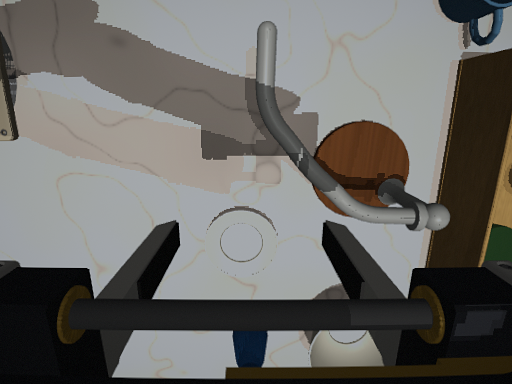

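View pics/w4.png

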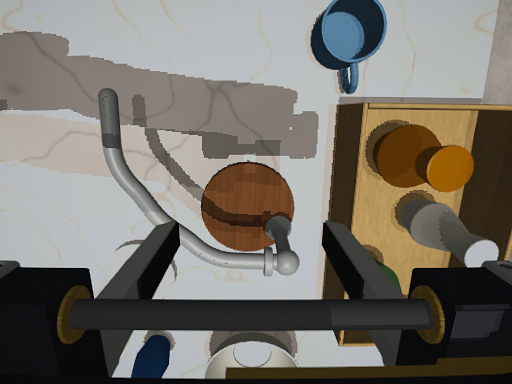

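```bash
cat > rod.py <<'E'
import numpy as np
# arclength param design centreline in stand frame, from tip inwards
def path(n=240,a=0.,b=0.,full=False):
    r=70;P=[]
    L=[60,r*np.pi/4,100,r*np.pi/4,38]  # tip straight, bend, mid, bend, straight to collar x=-22
    c=np.cumsum([0]+L);tot=c[-1]
    s=np.linspace(0,tot,n)
    out=[];tan=[]
    for u in s:
        if u<=c[1]: p=(-200.7,200.7-u);t=(0,-1)
        elif u<=c[2]:
            th=(u-c[1])/r; p=(-200.7+r*(1-np.cos(th)),140.7-r*np.sin(th));t=(np.sin(th),-np.cos(th))
        elif u<=c[3]:
            d=u-c[2];q=np.sqrt(.5);h=.5*(1-np.cos(2*np.pi*d/100))
            p=(-180.2+d*q+a*h*q,91.2-d*q+a*h*q);t=(q,-q)
        elif u<=c[4]:
            th=np.pi/4-(u-c[3])/r; p=(-60-r*np.sin(th),r*(1-np.cos(th)));t=(np.cos(th),-np.sin(th))
        else: p=(-60+u-c[4],0);t=(1,0)
        h=.5*(1-np.cos(2*np.pi*(u-c[2])/100)) if c[2]<u<c[3] else 0
        out.append((*p,125+b*h));tan.append((*t,0))
    out=np.array(out);return s,out,np.gradient(out,s,axis=0)
def world(P,x,y,yaw,dz=0):
    c,s=np.cos(yaw),np.sin(yaw);Rm=np.array([[c,-s,0],[s,c,0],[0,0,1]]);return P@Rm.T+[x,y,dz]
E
cat > fit.py <<'E'
from h import *
from rod import *
from scipy.optimize import least_squares
from scipy.ndimage import map_coordinates, gaussian_filter
import sys
views=[('scene','s2',None),('side','d2',None)]+[('wrist',w,np.load(w+'_st.npy',allow_pickle=True).item()) for w in ('w2','w3','w4')]
C={f:Rt(c,s) for c,f,s in views}
G={f:cv2.cvtColor(cv2.imread('pics/%s.png'%f),cv2.COLOR_BGR2GRAY).astype(float) for _,f,_ in views}
def edges(f,p):
    s,P,T=path(120,p[3],p[4]);W=world(P,p[0],p[1],p[2],p[5]);TW=world(T,0,0,p[2])
    cam=C[f];o=-cam[2].T@cam[3]
    v=W-o;n=np.cross(v,TW);n/=np.linalg.norm(n,axis=1)[:,None]
    return W,proj(cam,W),proj(cam,W+10*n),proj(cam,W-10*n),s
def overlay(p,fn):
    for _,f,_ in views:
        W,c,e1,e2,s=edges(f,p);im=cv2.imread('pics/%s.png'%f)
        x0,y0=np.maximum(c.min(0)-25,0).astype(int);x1,y1=(c.max(0)+25).astype(int);k=min(800/(x1-x0),600/(y1-y0))
        a=cv2.resize(im[y0:y1,x0:x1],None,fx=k,fy=k)
        for e,col in((e1,(0,255,0)),(e2,(0,0,255))):
            for q in e: cv2.circle(a,tuple(int(z) for z in (q-[x0,y0]+.5)*k),1,col,-1)
        cv2.imwrite('pics/%s_%s.png'%(fn,f),a)
E
python3 - <<'E'
from fit import *
overlay([669,-180,0,0,0,0],'ov0')
E
```

```text
(no output)
```

View pics/ov0_w3.png

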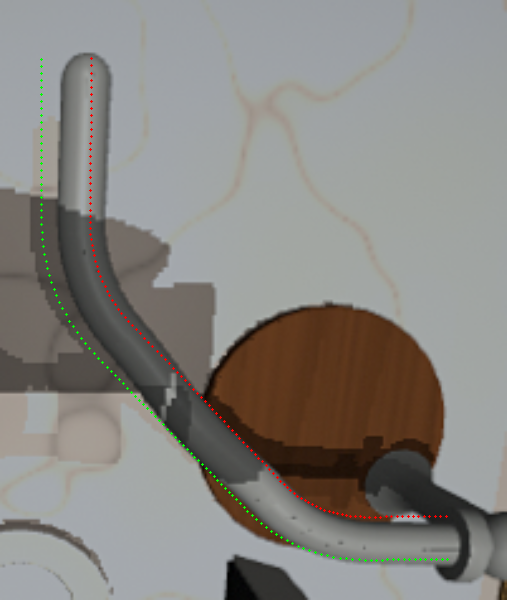

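View pics/ov0_s2.png

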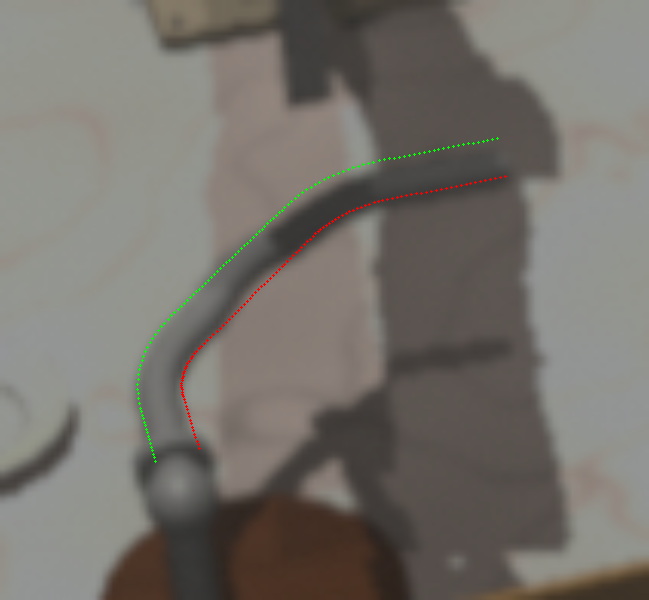

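View pics/ov0_d2.png

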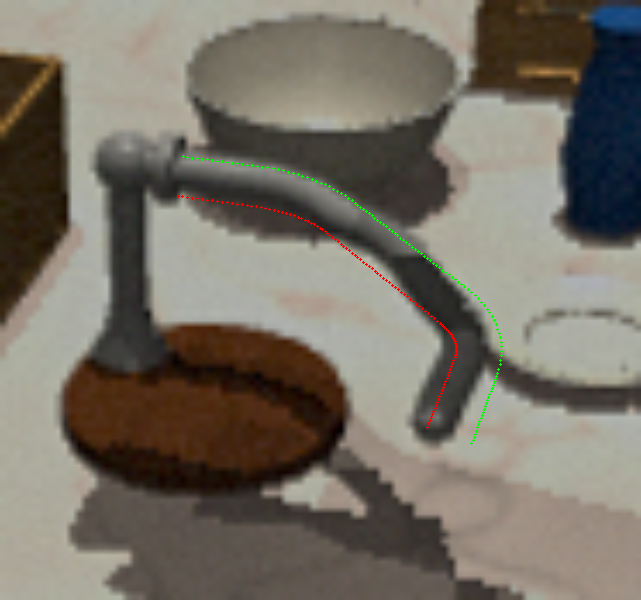

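```bash
cat >> fit.py <<'E'
Gm={f:gaussian_filter(g,0.8) for f,g in G.items()}
cams=['scene','side','wrist']
def meas(f,p,off,Rpx):
    W,c,e1,e2,s=edges(f,p); e1=e1+0;res=[]
    for e in (e1,e2):
        nn=(e-c);w=np.linalg.norm(nn,axis=1);nn/=w[:,None]
        k=np.arange(-Rpx-1,Rpx+1.01,.25)
        for i in range(4,len(e)-2):
            q=e[i]+off+k[:,None]*nn[i]
            if not(5<q[:,0].min() and q[:,0].max()<506 and 5<q[:,1].min() and q[:,1].max()<378): continue
            if f[0]=='w' and (q[:,1].max()>215 and not (185<q[:,0].min() and q[:,0].max()<318 and q[:,1].max()<295)): continue
            v=map_coordinates(Gm[f],[q[:,1],q[:,0]],order=1);g=np.abs(np.gradient(v,.25))
            g=g*np.exp(-.5*(k/Rpx)**2);j=g[4:-4].argmax()+4
            if g[j]<4: continue
            res.append((i,0 if e is e1 else 1,k[j],nn[i]))
    return res
def run(p0,sched=(8,6,4,3,3,2,2),verbose=True,free_z=True):
    x=np.r_[p0,np.zeros(9)]
    def off3(x,c): return x[6+3*cams.index(c):9+3*cams.index(c)]
    def pr(f,c,x):
        pp=np.array(x[:6]); pp=pp.copy();o=off3(x,c)
        pp[0]+=o[0];pp[1]+=o[1];pp[5]+=o[2];return edges(f,pp),pp
    for Rpx in sched:
        T=[]
        for c,f,_ in views:
            E,pp=pr(f,c,x)
            m=meas(f,pp,0,Rpx)
            for i,side,k,n in m: T.append((f,c,i,side,(E[2] if side==0 else E[3])[i]+k*n,n))
        def fun(x):
            r=[];Es={f:pr(f,c,x)[0] for c,f,_ in views}
            for f,c,i,side,q,n in T:
                e=(Es[f][2] if side==0 else Es[f][3])[i]
                sg=.6 if f[0]=='w' else .4
                r.append(np.dot(q-e,n)/sg)
            r=np.array(r); r=np.sign(r)*np.sqrt(2*(np.sqrt(1+r*r)-1))
            return np.r_[r/3,x[5]/.7,x[6:]/1.5,(np.hypot(x[3],x[4])-6.5)/1.]
        sol=least_squares(fun,x);x=sol.x
    if verbose:
        for c,f,_ in views:
            E,pp=pr(f,c,x);m=meas(f,pp,0,2);print(f,len(m),'rms',np.sqrt(np.mean([q[2]**2 for q in m])).round(2))
        print('cost',sol.cost)
    return x
E
python3 - <<'E'
from fit import *
for a in range(0,360,60):
    x=run([673,-180,-.03,6.5*np.cos(np.radians(a)),6.5*np.sin(np.radians(a)),0],verbose=False,sched=(7,5,3,3,2,2))
    print(a,x.round(2).tolist())
x=run(x[:6],sched=(3,2,2));print(x.round(3).tolist());np.save('fit.npy',x)
pp=x[:6].copy();overlay(pp,'ov1')
s,P,T=path(240,x[3],x[4]);print('tip',world(P,x[0],x[1],x[2],x[5])[0])
E
```

```text
0 [670.89, -184.52, -0.03, 2.37, 7.54, 0.09, 0.08, 0.9, -0.02, 0.04, -0.64, 1.26, -0.12, -0.26, -0.84]
60 [670.82, -184.36, -0.03, -3.18, 5.72, 0.01, 0.24, 0.82, -0.18, 0.03, -0.45, 0.96, -0.27, -0.36, -0.75]
120 [670.85, -184.35, -0.03, -3.18, 5.7, 0.01, 0.24, 0.82, -0.18, 0.04, -0.46, 0.97, -0.27, -0.35, -0.76]
180 [670.85, -184.34, -0.03, -3.19, 5.69, 0.01, 0.24, 0.82, -0.18, 0.03, -0.46, 0.98, -0.27, -0.35, -0.76]
240 [670.86, -184.35, -0.03, -3.18, 5.72, 0.01, 0.24, 0.81, -0.18, 0.03, -0.46, 0.96, -0.28, -0.35, -0.75]
300 [670.96, -184.43, -0.03, -3.52, -3.1, 0.15, 0.06, 0.88, -0.05, 0.04, -0.72, 1.33, -0.09, -0.17, -0.58]
s2 210 rms 0.29
d2 228 rms 0.65
w2 226 rms 0.51
w3 200 rms 0.5
w4 190 rms 0.2
cost 30.55766330509975
[670.847, -184.329, -0.034, -3.189, 5.705, 0.005, 0.249, 0.826, -0.173, 0.014, -0.45, 0.935, -0.263, -0.376, -0.738]
tip [477.10547989  23.09599726 125.00510101]
```

View pics/ov1_w3.png

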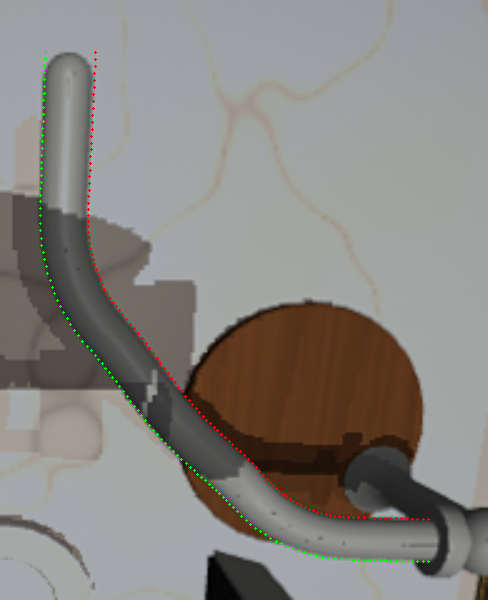

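View pics/ov1_s2.png

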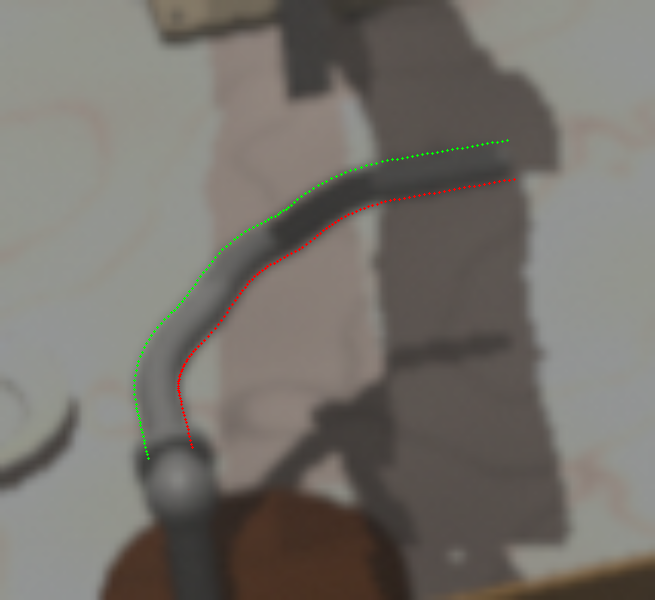

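View pics/ov1_d2.png

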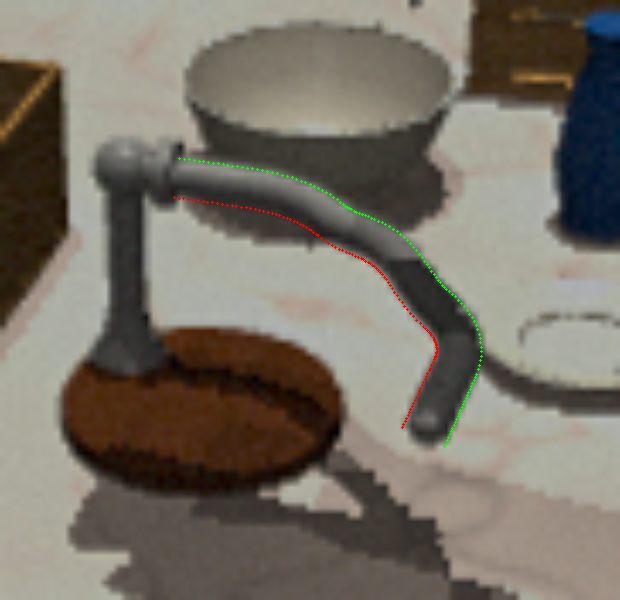

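```bash
python3 -m inch '[{"rx":0,"ry":0,"rz":0,"hand":1,"dx":-10,"dy":40,"dz":0},{"rx":0,"ry":0,"rz":0,"hand":1,"dx":-20,"dy":80,"dz":0},{"rx":0,"ry":0,"rz":0,"hand":1,"dx":-35,"dy":118,"dz":0},{"rx":0,"ry":0,"rz":0,"hand":1,"dx":-50,"dy":155,"dz":0},{"rx":0,"ry":0,"rz":0,"hand":1,"dx":-65,"dy":192,"dz":-10},{"rx":0,"ry":0,"rz":0,"hand":1,"dx":-75,"dy":230,"dz":-20},{"rx":0,"ry":0,"rz":0,"hand":1,"dx":-85,"dy":265,"dz":-35},{"rx":0,"ry":0,"rz":0,"hand":1,"dx":-95,"dy":290,"dz":-60},{"rx":0,"ry":0,"rz":0,"hand":1,"dx":-95,"dy":290,"dz":-80},{"rx":0,"ry":0,"rz":0,"hand":1,"dx":-95,"dy":290,"dz":-80},{"rx":0,"ry":0,"rz":0,"hand":1,"dx":-95,"dy":290,"dz":-80}]'
python3 - <<'E'
from h import *
st=bot.get_state(); im=snap('wrist','w5'); np.save('w5_st.npy',st,allow_pickle=True);print(st['position'],np.abs(st['joint_velocities']).max())
print([(np.round(r['xy'],1).tolist(),round(r['score'],2)) for r in bot.tip_of('wrist','ring')][:2])
r=bot.cut_out('wrist','ring')
if r: print(r[0]['xy'],r[0]['score'],r[0]['mask'].sum()); np.save('m5.npy',r[0]['mask'])
E
```

```text
time: 6.35
position: [534.3, 208.8, 200.4]
tool_rot: [0.001, 1.0, -0.0, -0.001]
wrist_force: [0.0, -0.8, 0.2]
finger_gap: 1.001
[534.26622734 208.80236395 200.44819174] 0.04314594656574027
[([245.4, 149.4], 0.66)]
[244.2, 149.4] 0.88 1016
```

View pics/w5.png

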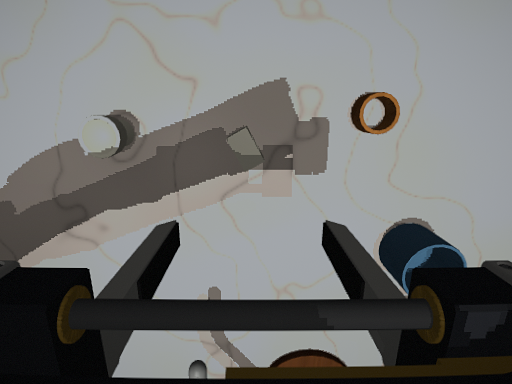

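```bash
cat > fit2.py <<'E'
from fit import *
import fit as F
C0=dict(C)
def setn(x):
    for c,f,_ in views:
        k=cams.index(c);o=x[6+6*k:12+6*k];K,d,Rm,t=C0[f]
        dR=cv2.Rodrigues(np.array(o[3:6])/1000)[0];C[f]=(K,d,dR@Rm,dR@t+o[:3])
def run2(p0,sched=(5,3,3,2,2),use=None,verbose=True):
    V=[v for v in views if use is None or v[1] in use]
    x=np.r_[p0[:6],np.zeros(18)] if len(p0)<24 else np.array(p0)
    for Rpx in sched:
        setn(x);T=[]
        for c,f,_ in V:
            E=edges(f,x[:6])
            for i,side,k,n in meas(f,x[:6],0,Rpx): T.append((f,i,side,(E[2] if side==0 else E[3])[i]+k*n,n))
        def fun(x):
            setn(x);Es={f:edges(f,x[:6]) for c,f,_ in V}
            r=np.array([np.dot(q-(Es[f][2] if s==0 else Es[f][3])[i],n)/.5 for f,i,s,q,n in T])
            r=np.sign(r)*np.sqrt(2*(np.sqrt(1+r*r)-1))
            return np.r_[r/3,x[5]/.5,(x[6:].reshape(3,2,3)/np.array([[1.2],[3.]])).ravel(),(np.hypot(x[3],x[4])-6.5)/.7]
        sol=least_squares(fun,x);x=sol.x
    setn(x)
    if verbose:
        for c,f,_ in V:
            m=meas(f,x[:6],0,2);print(f,len(m),'rms',np.sqrt(np.mean([q[2]**2 for q in m])).round(2),end=' ')
        print('cost',round(sol.cost,1))
    return x
E
python3 - <<'E'
from fit2 import *
p=np.load('fit.npy')[:6]
for a in (0,60,120,180,240,300):
    q=p.copy();q[3:5]=6.5*np.cos(np.radians(a)),6.5*np.sin(np.radians(a))
    x=run2(q);print(a,x[:6].round(3))
    if a==120: np.save('fit2.npy',x);best=x
x=best;setn(x);print(x[6:].round(2).reshape(6,3).tolist());overlay(x[:6],'ov2')
s,P,T=path(240,x[3],x[4]);print('tip',world(P,x[0],x[1],x[2],x[5])[0])
for u in (['w2','w3','w4'],['s2','d2'],['s2','w3'],['d2','w2','w3']): print(u,run2(p,use=u)[:6].round(2))
E
```

```text
s2 210 rms 0.29 d2 228 rms 0.65 w2 226 rms 0.51 w3 199 rms 0.48 w4 190 rms 0.17 cost 28.8
0 [ 6.70454e+02 -1.84530e+02 -3.20000e-02 -3.13700e+00  5.62100e+00
 -7.40000e-02]
s2 210 rms 0.29 d2 228 rms 0.65 w2 226 rms 0.52 w3 200 rms 0.47 w4 190 rms 0.16 cost 28.8
60 [ 6.70372e+02 -1.84500e+02 -3.30000e-02 -3.18400e+00  5.63300e+00
 -6.90000e-02]
s2 210 rms 0.29 d2 228 rms 0.65 w2 226 rms 0.52 w3 199 rms 0.47 w4 190 rms 0.16 cost 28.4
120 [ 6.70361e+02 -1.84494e+02 -3.30000e-02 -3.19500e+00  5.62300e+00
 -6.80000e-02]
s2 210 rms 0.29 d2 228 rms 0.65 w2 226 rms 0.52 w3 200 rms 0.47 w4 190 rms 0.16 cost 28.8
180 [ 6.70363e+02 -1.84495e+02 -3.30000e-02 -3.18900e+00  5.61900e+00
 -7.00000e-02]
s2 210 rms 0.29 d2 228 rms 0.65 w2 226 rms 0.52 w3 200 rms 0.47 w4 190 rms 0.16 cost 28.8
240 [ 6.70344e+02 -1.84508e+02 -3.30000e-02 -3.17900e+00  5.61700e+00
 -7.00000e-02]
s2 210 rms 0.29 d2 228 rms 0.64 w2 226 rms 0.51 w3 199 rms 0.48 w4 190 rms 0.17 cost 28.5
300 [ 6.70390e+02 -1.84501e+02 -3.30000e-02 -3.19000e+00  5.59000e+00
 -6.90000e-02]
[[0.13, 0.01, 0.01], [-0.22, 0.94, 0.05], [-0.07, -0.09, -0.03], [1.05, -0.54, 0.07], [-0.09, -0.01, 0.49], [0.54, 0.98, 2.1]]
tip [476.3396211   22.66890313 124.93174278]
w2 226 rms 0.52 w3 200 rms 0.47 w4 190 rms 0.16 cost 15.5
['w2', 'w3', 'w4'] [ 6.7015e+02 -1.8472e+02 -3.0000e-02 -3.1800e+00  5.6100e+00 -8.0000e-02]
s2 210 rms 0.3 d2 228 rms 0.66 cost 13.1
['s2', 'd2'] [ 6.7135e+02 -1.8342e+02 -3.0000e-02 -3.9900e+00  5.1000e+00  2.0000e-02]
s2 210 rms 0.29 w3 198 rms 0.46 cost 9.4
['s2', 'w3'] [ 6.7061e+02 -1.8452e+02 -3.0000e-02 -3.2200e+00  5.7100e+00  1.0000e-01]
d2 228 rms 0.66 w2 226 rms 0.47 w3 200 rms 0.49 cost 24.0
['d2', 'w2', 'w3'] [ 6.7006e+02 -1.8490e+02 -4.0000e-02 -3.0200e+00  5.5600e+00 -4.0000e-02]
```

View pics/ov2_w3.png

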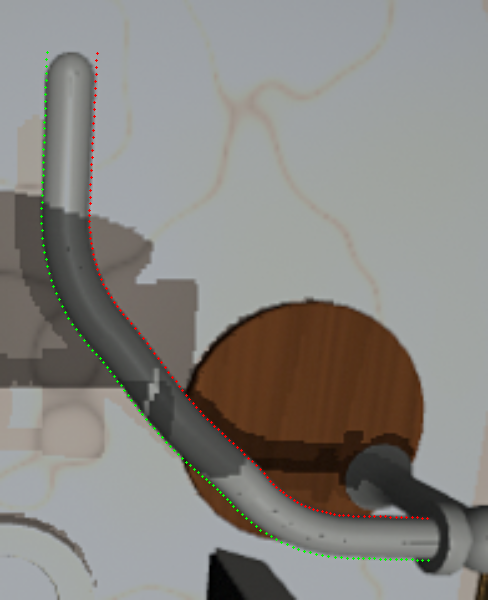

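View pics/ov2_d2.png

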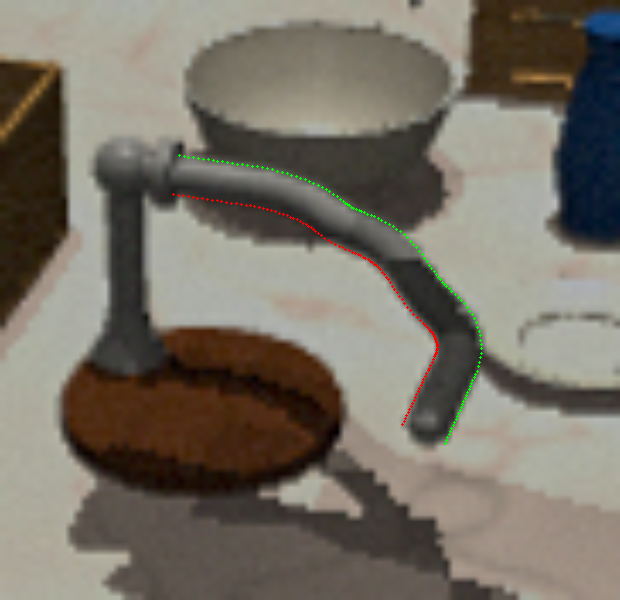

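View pics/ov2_w2.png

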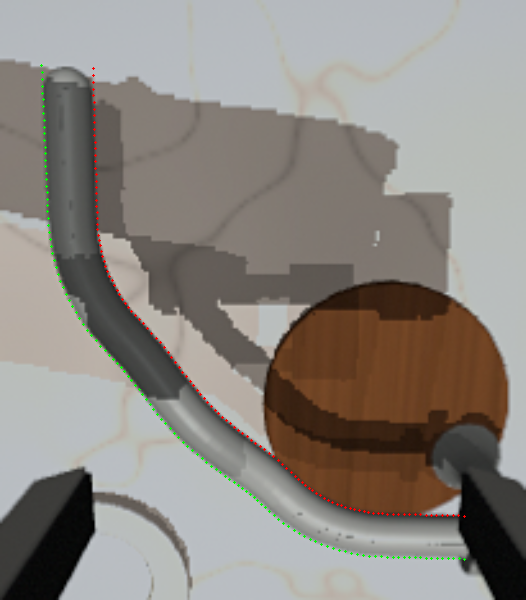

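```bash
python3 - <<'E'
from h import *
im=cv2.imread('pics/w5.png');m=np.load('m5.npy')
a=cv2.resize(im[110:190,200:300],None,fx=7,fy=7,interpolation=cv2.INTER_CUBIC)
a=np.clip(a.astype(float)*1.3,0,255).astype(np.uint8)
mm=cv2.resize(m[110:190,200:300].astype(np.uint8),None,fx=7,fy=7)
cs,_=cv2.findContours(mm,0,1);cv2.drawContours(a,cs,-1,(0,0,255),1)
cv2.imwrite('pics/w5c.png',a)
E
```

```text
(no output)
```

View pics/w5c.png

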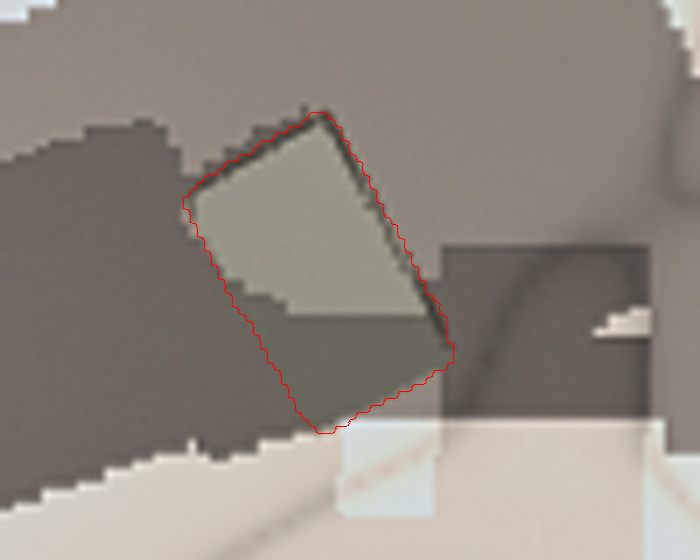

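```bash
python3 - <<'E'
from h import *
from scipy.optimize import least_squares
st=np.load('w5_st.npy',allow_pickle=True).item();x=np.load('fit2.npy')
W=Rt('wrist',st)
o=x[18:24];dR=cv2.Rodrigues(o[3:6]/1000)[0];Wc=(W[0],W[1],dR@W[2],dR@W[3]+o[:3])
q=np.array([[188,198],[321,121],[443,352],[321,432]])/7.+[199.5,109.5]
for cam in (W,Wc):
    P=np.array([onz(cam,a,44) for a in q])
    print(P.round(1).tolist(),P.mean(0).round(1),'AB',np.linalg.norm(P[1]-P[0]).round(1),'BC',np.linalg.norm(P[2]-P[1]).round(1),'CD',np.linalg.norm(P[3]-P[2]).round(1),'DA',np.linalg.norm(P[0]-P[3]).round(1))
    def fun(v):
        c,s=np.cos(v[2]),np.sin(v[2]);B=np.array([[-13,22],[-13,-22],[13,-22],[13,22]])
        return (proj(cam,np.c_[B@np.array([[c,s],[-s,c]])+v[:2],np.full(4,44.)]) -q).ravel()
    best=min((least_squares(fun,[*P.mean(0)[:2],y]) for y in np.radians([-60,-30,0,30,60,90,120,150,180,210,240,270])),key=lambda r:r.cost)
    def fun2(v): 
        c,s=np.cos(v[2]),np.sin(v[2]);B=np.array([[-13,22],[-13,-22],[13,-22],[13,22]])
        return (proj(cam,np.c_[B@np.array([[c,s],[-s,c]])+v[:2],np.full(4,v[3])]) -q).ravel()
    b2=least_squares(fun2,[*best.x,44])
    print(best.x[:2].round(1),np.degrees(best.x[2]).round(1),best.cost.round(2),best.fun.round(1),'free z',b2.x.round(2))
E
```

```text
[[507.4, 255.9, 44.0], [528.8, 268.0, 44.0], [548.5, 230.9, 44.0], [528.5, 217.6, 44.0]] [528.3 243.1  44. ] AB 24.6 BC 42.0 CD 24.0 DA 43.7
[528.2 242.9] -100.1 1905.17 [ 39.8   3.6 -17.8   7.7 -38.7  -2.5  16.6  -7.3] free z [ 3.134100e+02 -1.164930e+03 -1.820000e+00 -1.104223e+04]
[[507.0, 255.7, 44.0], [528.4, 267.9, 44.0], [548.2, 230.8, 44.0], [528.2, 217.5, 44.0]] [527.9 243.   44. ] AB 24.6 BC 42.0 CD 24.1 DA 43.8
[527.8 242.7] -99.6 1902.14 [ 39.7   3.5 -17.9   7.9 -38.7  -2.4  16.6  -7.5] free z [ 2.988400e+02 -1.171010e+03 -1.820000e+00 -1.103781e+04]
```

```bash
python3 -m inch '[{"rx":0,"ry":0,"rz":0,"hand":1,"dx":0,"dy":-8,"dz":-30},{"rx":0,"ry":0,"rz":0,"hand":1,"dx":0,"dy":-16,"dz":-60},{"rx":0,"ry":0,"rz":0,"hand":1,"dx":0,"dy":-20,"dz":-80},{"rx":0,"ry":0,"rz":0,"hand":1,"dx":0,"dy":-20,"dz":-80},{"rx":0,"ry":0,"rz":0,"hand":1,"dx":0,"dy":-20,"dz":-80}]'
python3 - <<'E'
from h import *
st=bot.get_state(); im=snap('wrist','w6'); np.save('w6_st.npy',st,allow_pickle=True);print(st['position'],np.abs(st['joint_velocities']).max())
im=cv2.imread('pics/w6.png')
cam=Rt('wrist',st);u=proj(cam,[[528,243,44]])[0];print(u)
x0,y0=(u-60).astype(int);print(x0,y0)
cv2.imwrite('pics/w6c.png',np.clip(cv2.resize(im[y0:y0+120,x0:x0+120],None,fx=5,fy=5,interpolation=cv2.INTER_CUBIC)*1.4,0,255).astype(np.uint8))
E
```

```text
time: 6.92
position: [535.7, 189.0, 121.1]
tool_rot: [0.0, 1.0, -0.001, 0.0]
wrist_force: [-0.6, 0.4, -0.0]
finger_gap: 0.997
[535.65864927 189.0447275  121.05673562] 0.03188777880754108
[241.02397138 138.20104609]
181 78
```

View pics/w6c.png

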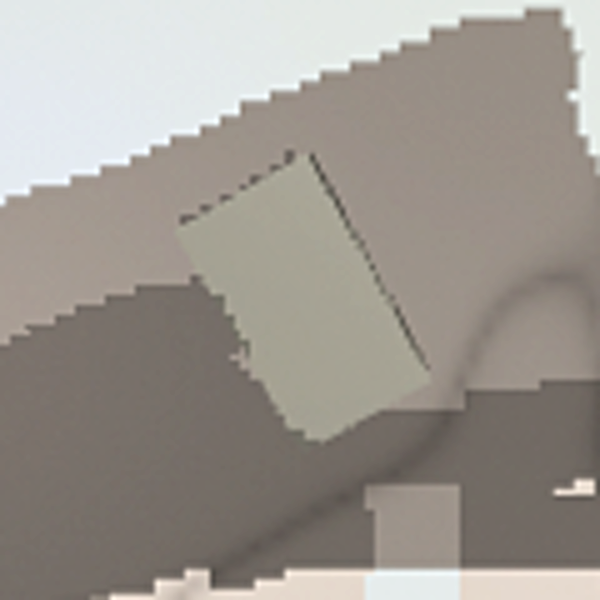

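```bash
python3 - <<'E'
from h import *
from scipy.optimize import least_squares
x=np.load('fit2.npy');o=x[18:24];dR=cv2.Rodrigues(o[3:6]/1000)[0]
q5=np.array([[188,198],[321,121],[443,352],[321,432]])/7.+[199.5,109.5]
q6=np.array([[178,226],[305,152],[432,378],[310,442]])/5.+[180.5,77.5]
cs=[]
for w in ('w5','w6'):
    W=Rt('wrist',np.load(w+'_st.npy',allow_pickle=True).item());cs.append((W[0],W[1],dR@W[2],dR@W[3]+o[:3]))
B=np.array([[-13,22],[13,22],[13,-22],[-13,-22]])
def fun(v,ks=(0,1)):
    c,s=np.cos(v[2]),np.sin(v[2]);P=np.c_[B@np.array([[c,s],[-s,c]])+v[:2],np.full(4,v[3] if len(v)>3 else 44.)]
    return np.r_[tuple((proj(cs[k],P)-(q5,q6)[k]).ravel() for k in ks)]
for ks in((0,),(1,),(0,1)):
    r=least_squares(fun,[528,243,.5],args=(ks,));r2=least_squares(fun,[528,243,.5,44],args=(ks,))
    print(ks,r.x[:2].round(1),np.degrees(r.x[2]).round(1),r.cost.round(2),'|',r2.x.round(2),r2.cost.round(2))
print(tri([ray(cs[0],q5.mean(0)),ray(cs[1],q6.mean(0))]))
E
```

```text
(0,) [527.9 243. ] 29.3 2.38 | [5.2768e+02 2.4140e+02 5.1000e-01 3.1570e+01] 1.08
(1,) [528.5 243.2] 29.8 2.26 | [5.2829e+02 2.4266e+02 5.2000e-01 3.7630e+01] 1.19
(0, 1) [528.3 243.1] 29.6 5.03 | [5.2808e+02 2.4238e+02 5.2000e-01 3.6600e+01] 3.04
(array([528.22156289, 243.96588231,  48.84025621]), [np.float64(0.289218767993574), np.float64(0.28921876799336943)])
```

```bash
python3 -m inch '[{"rx":0,"ry":0,"rz":-7,"hand":1,"dx":-2,"dy":10,"dz":0},{"rx":0,"ry":0,"rz":-14,"hand":1,"dx":-3,"dy":20,"dz":0},{"rx":0,"ry":0,"rz":-21,"hand":1,"dx":-4,"dy":30,"dz":0},{"rx":0,"ry":0,"rz":-28,"hand":1,"dx":-5,"dy":40,"dz":0},{"rx":0,"ry":0,"rz":-35,"hand":1,"dx":-6,"dy":48,"dz":-5},{"rx":0,"ry":0,"rz":-42,"hand":1,"dx":-6.7,"dy":53,"dz":-15},{"rx":0,"ry":0,"rz":-49,"hand":1,"dx":-6.7,"dy":53,"dz":-25},{"rx":0,"ry":0,"rz":-56,"hand":1,"dx":-6.7,"dy":53,"dz":-40},{"rx":0,"ry":0,"rz":-60.4,"hand":1,"dx":-6.7,"dy":53,"dz":-55},{"rx":0,"ry":0,"rz":-60.4,"hand":1,"dx":-6.7,"dy":53,"dz":-60},{"rx":0,"ry":0,"rz":-60.4,"hand":1,"dx":-6.7,"dy":53,"dz":-60}]'
python3 - <<'E'
from h import *
st=bot.get_state(); im=snap('wrist','w7');snap('side','d7')
im=cv2.imread('pics/d7.png')
cv2.imwrite('pics/d7c.png',np.clip(cv2.resize(im[190:310,170:330],None,fx=5,fy=5,interpolation=cv2.INTER_CUBIC)*1.3,0,255).astype(np.uint8))
E
```

```text
time: 7.88
position: [528.5, 244.0, 61.0]
tool_rot: [-0.0, 0.865, -0.502, -0.0]
wrist_force: [-0.1, -0.5, 0.3]
finger_gap: 1.003
```

View pics/w7.png

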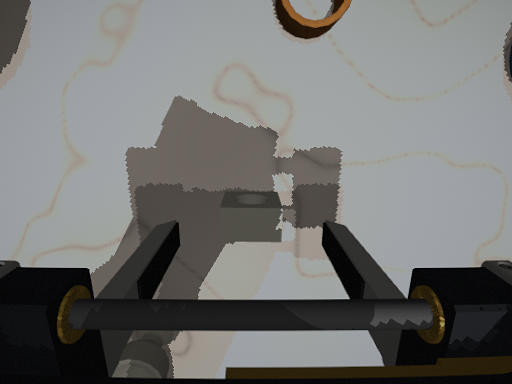

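View pics/d7c.png

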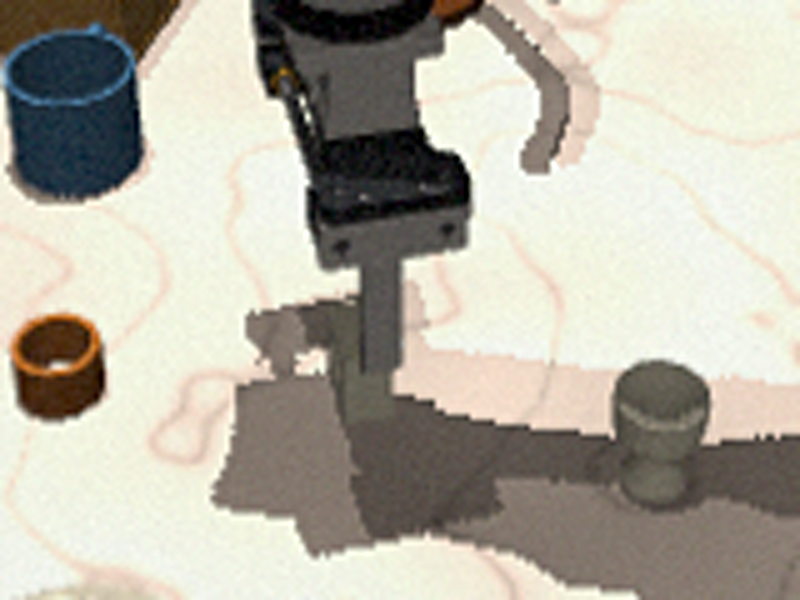

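```bash
python3 -m inch '[{"rx":0,"ry":0,"rz":0,"hand":1,"dx":0,"dy":0,"dz":-20},{"rx":0,"ry":0,"rz":0,"hand":1,"dx":0,"dy":0,"dz":-40},{"rx":0,"ry":0,"rz":0,"hand":1,"dx":0,"dy":0,"dz":-53},{"rx":0,"ry":0,"rz":0,"hand":1,"dx":0,"dy":0,"dz":-56},{"rx":0,"ry":0,"rz":0,"hand":1,"dx":0,"dy":0,"dz":-56},{"rx":0,"ry":0,"rz":0,"hand":-1,"dx":0,"dy":0,"dz":-56},{"rx":0,"ry":0,"rz":0,"hand":-1,"dx":0,"dy":0,"dz":-56},{"rx":0,"ry":0,"rz":0,"hand":-1,"dx":0,"dy":0,"dz":-56},{"rx":0,"ry":0,"rz":0,"hand":-1,"dx":0,"dy":0,"dz":-56},{"rx":0,"ry":0,"rz":0,"hand":-1,"dx":0,"dy":0,"dz":-56},{"rx":0,"ry":0,"rz":0,"hand":-1,"dx":0,"dy":0,"dz":-56},{"rx":0,"ry":0,"rz":0,"hand":-1,"dx":0,"dy":0,"dz":-56},{"rx":0,"ry":0,"rz":0,"hand":-1,"dx":0,"dy":0,"dz":-56}]'
python3 - <<'E'
from h import *
st=bot.get_state();print(st['position'],st['wrist_force'],st['finger_gap']*94);snap('wrist','w8')
E
```

```text
time: 9.07
position: [528.3, 243.0, 4.5]
tool_rot: [0.0, 0.864, -0.503, -0.0]
wrist_force: [-1.3, 1.1, 1.0]
finger_gap: 0.469
[528.26712126 243.04218326   4.50808124] [-1.30608421  1.08215688  1.04067202] 44.118801733562215
```

View pics/w8.png

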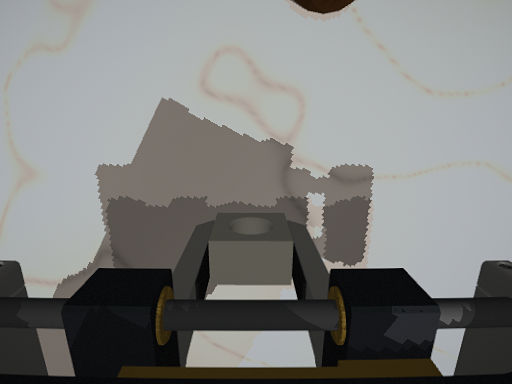

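```bash
python3 - <<'E'
from h import *
st=bot.get_state();W=Rt('wrist',st);x=np.load('fit2.npy');o=x[18:24];dR=cv2.Rodrigues(o[3:6]/1000)[0];Wc=(W[0],W[1],dR@W[2],dR@W[3]+o[:3])
q=st['tool_rot'];T=R.from_quat([q[1],q[2],q[3],q[0]]).as_matrix()
for cam in(W,Wc):
  for n,u in (('edge top near',(214,212)),('top near r',(290,213)),('top far?',(209,238)),('far r',(293,238)),):
    P=onz(cam,u,44);print(n,(T.T@(P-st['position'])).round(1))
  for z in (44,0):
    pass
im=cv2.imread('pics/w8.png');cv2.imwrite('pics/w8c.png',cv2.resize(im[195:315,170:330],None,fx=5,fy=5,interpolation=cv2.INTER_CUBIC))
print(T.round(3))
E
```

```text
edge top near [-17.2 -28.8 -39.4]
top near r [ 20.7 -28.2 -39.5]
top far? [-20.2 -14.7 -39.4]
far r [ 22.7 -14.6 -39.5]
edge top near [-17.3 -28.6 -39.4]
top near r [ 20.7 -28.1 -39.5]
top far? [-20.3 -14.5 -39.4]
far r [ 22.8 -14.5 -39.5]
[[ 0.494 -0.869 -0.   ]
 [-0.869 -0.494  0.   ]
 [-0.    -0.    -1.   ]]
```

View pics/w8c.png

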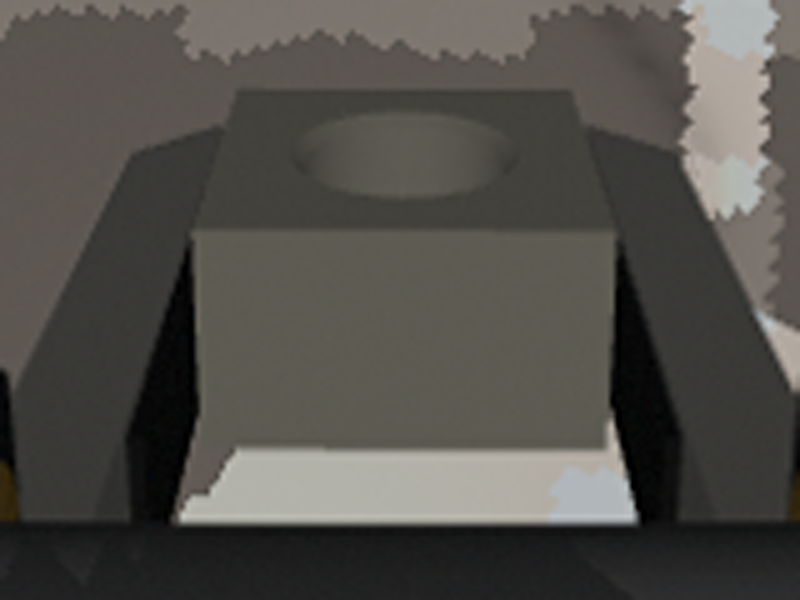

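```bash
python3 -m inch '[{"rx":0,"ry":0,"rz":0,"hand":-1,"dx":0,"dy":0,"dz":15},{"rx":0,"ry":0,"rz":0,"hand":-1,"dx":0,"dy":0,"dz":40},{"rx":0,"ry":0,"rz":6,"hand":-1,"dx":0,"dy":0,"dz":70},{"rx":0,"ry":0,"rz":13,"hand":-1,"dx":-5,"dy":-10,"dz":95},{"rx":0,"ry":0,"rz":20,"hand":-1,"dx":-15,"dy":-30,"dz":103},{"rx":0,"ry":0,"rz":27,"hand":-1,"dx":-22,"dy":-60,"dz":103},{"rx":0,"ry":0,"rz":34,"hand":-1,"dx":-30,"dy":-90,"dz":103},{"rx":0,"ry":0,"rz":41,"hand":-1,"dx":-38,"dy":-120,"dz":103},{"rx":0,"ry":0,"rz":48,"hand":-1,"dx":-45,"dy":-150,"dz":103},{"rx":0,"ry":0,"rz":54,"hand":-1,"dx":-50,"dy":-170,"dz":103},{"rx":0,"ry":0,"rz":58.5,"hand":-1,"dx":-51,"dy":-180,"dz":103},{"rx":0,"ry":0,"rz":58.5,"hand":-1,"dx":-51,"dy":-185,"dz":103},{"rx":0,"ry":0,"rz":58.5,"hand":-1,"dx":-51,"dy":-185,"dz":103},{"rx":0,"ry":0,"rz":58.5,"hand":-1,"dx":-51,"dy":-185,"dz":103},{"rx":0,"ry":0,"rz":58.5,"hand":-1,"dx":-51,"dy":-185,"dz":103}]'
python3 - <<'E'
from h import *
st=bot.get_state();print(st['position'],st['wrist_force'],st['ft_torque'],st['finger_gap']*94);np.save('w9_st.npy',st,allow_pickle=True);snap('wrist','w9')
for c in('scene','side'):snap(c,c+'9')
im=cv2.imread('pics/scene9.png');cv2.imwrite('pics/s9c.png',np.clip(cv2.resize(im[110:260,170:330],None,fx=4,fy=4,interpolation=cv2.INTER_CUBIC)*1.3,0,255).astype(np.uint8))
im=cv2.imread('pics/side9.png');cv2.imwrite('pics/d9c.png',np.clip(cv2.resize(im[120:240,220:360],None,fx=5,fy=5,interpolation=cv2.INTER_CUBIC)*1.3,0,255).astype(np.uint8))
E
```

```text
time: 10.37
position: [477.6, 59.3, 107.4]
tool_rot: [-0.0, 1.0, -0.016, 0.0]
wrist_force: [-0.2, -0.2, -0.7]
finger_gap: 0.465
[477.63250006  59.31832205 107.43099859] [-0.16490651 -0.16927597 -0.68338322] [-0.05416     0.0007108  -0.00534112] 43.71847616126135
```

View pics/w9.png

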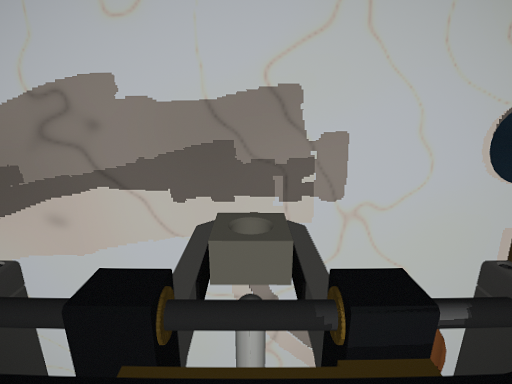

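View pics/d9c.png

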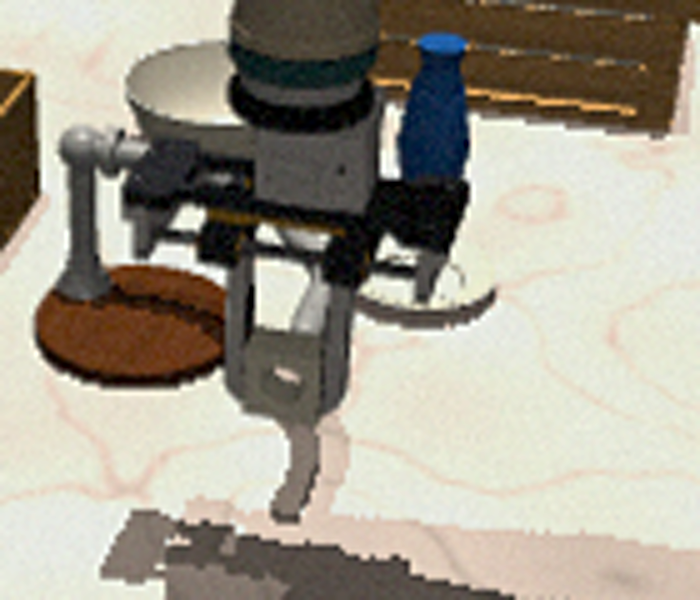

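View pics/s9c.png

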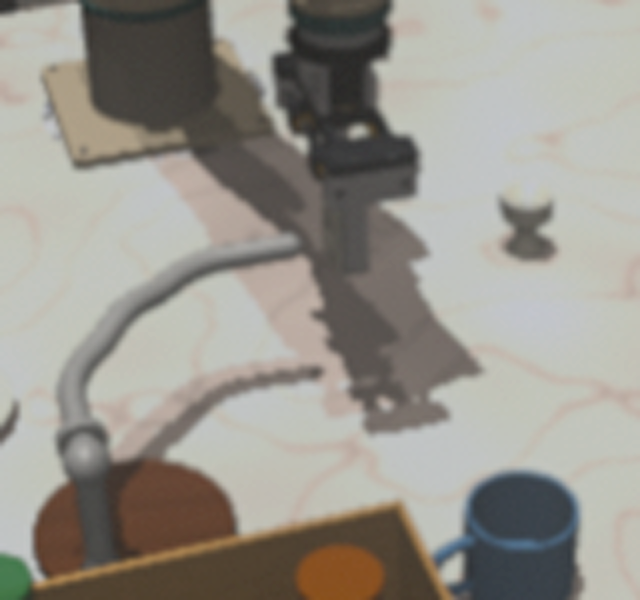

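```bash
cat > plan.py <<'E'
from rod import *
from scipy.spatial.transform import Rotation as R
import json,sys
fit=np.load('fit2.npy')[:6]
HB=17.5
class Rod:
    def __init__(s,p,off=(0,0,0)):
        S,P,T=path(1200,p[3],p[4]);s.S=S;W=world(P,p[0],p[1],p[2],p[5])+np.array(off);s.W=W
    def at(s,u):
        S,W=s.S,s.W
        t0=(W[1]-W[0])/(S[1]-S[0]);t1=(W[-1]-W[-2])/(S[1]-S[0])
        if u<0: return W[0]+t0*u
        if u>S[-1]: return W[-1]+t1*(u-S[-1])
        return np.array([np.interp(u,S,W[:,k]) for k in range(3)])
    def pose(s,u):
        a,b,m=s.at(u-12),s.at(u+12),s.at(u);c=.5*m+.25*(a+b);y=b-a;y/=np.linalg.norm(y)
        x=np.cross(y,[0,0,-1]);x/=np.linalg.norm(x);z=np.cross(x,y)
        return c,np.c_[x,y,z]
def rot(yaw): return (R.from_euler('z',yaw,degrees=True)*R.from_euler('x',180,degrees=True)).as_matrix()
def load(): d=json.load(open('cmd.json'));return np.array(d['p']),R.from_rotvec(d['r']).as_matrix()
def save(p,M): json.dump({'p':list(p),'r':R.from_matrix(M).as_rotvec().tolist()},open('cmd.json','w'))
def applyrow(d,r): 
    p,M=load();save(p+np.array(d),R.from_rotvec(np.radians(r)).as_matrix()@M)
def rows(us,off=(0,0,0),HBz=HB,fitp=None):
    rod=Rod(fit if fitp is None else fitp,off);p0,M0=load();out=[]
    for u in us:
        c,M=rod.pose(u);tcp=c+M@np.array([0,0,HBz]);r=np.degrees(R.from_matrix(M@M0.T).as_rotvec());d=tcp-p0
        out.append((u,d.round(1),r.round(1)));print(u,'d',d.round(1).tolist(),'r',r.round(1).tolist())
    return out
E
python3 - <<'E'
from plan import *
save([477.3,58.0,107.478],rot(-1.9))
r=Rod(fit);print(r.S[-1],'seat s',r.S[-1]-13,r.at(r.S[-1]-13))
rows([-35,-31,-27,-23,-19,-15,-12,-9,-6,-3])
E
```

```text
307.9557428756427 seat s 294.9557428756427 [ 635.37983468 -183.34854871  124.93174278]
-35 d [0.2, -0.3, -0.0] r [0.0, -0.0, 0.0]
-31 d [0.1, -4.3, -0.0] r [0.0, -0.0, 0.0]
-27 d [-0.1, -8.3, -0.0] r [0.0, -0.0, 0.0]
-23 d [-0.2, -12.3, -0.0] r [0.0, -0.0, 0.0]
-19 d [-0.3, -16.3, -0.0] r [0.0, -0.0, 0.0]
-15 d [-0.5, -20.3, -0.0] r [0.0, -0.0, 0.0]
-12 d [-0.6, -23.3, -0.0] r [0.0, -0.0, 0.0]
-9 d [-0.7, -26.3, -0.0] r [0.0, -0.0, 0.0]
-6 d [-0.8, -29.3, -0.0] r [0.0, -0.0, 0.0]
-3 d [-0.9, -32.3, -0.0] r [0.0, -0.0, 0.0]
```

```bash
python3 -m inch '[{"rx":0,"ry":0,"rz":0,"hand":-1,"dx":0,"dy":-4,"dz":0},{"rx":0,"ry":0,"rz":0,"hand":-1,"dx":-0.1,"dy":-8,"dz":0},{"rx":0,"ry":0,"rz":0,"hand":-1,"dx":-0.2,"dy":-12,"dz":0},{"rx":0,"ry":0,"rz":0,"hand":-1,"dx":-0.3,"dy":-16,"dz":0},{"rx":0,"ry":0,"rz":0,"hand":-1,"dx":-0.5,"dy":-20,"dz":0},{"rx":0,"ry":0,"rz":0,"hand":-1,"dx":-0.6,"dy":-23,"dz":0},{"rx":0,"ry":0,"rz":0,"hand":-1,"dx":-0.7,"dy":-25,"dz":0},{"rx":0,"ry":0,"rz":0,"hand":-1,"dx":-0.7,"dy":-27,"dz":0},{"rx":0,"ry":0,"rz":0,"hand":-1,"dx":-0.8,"dy":-29,"dz":0},{"rx":0,"ry":0,"rz":0,"hand":-1,"dx":-0.8,"dy":-29,"dz":0}]'
python3 - <<'E'
from h import *
from plan import *
applyrow([-0.8,-29,0],[0,0,0])
st=bot.get_state();print((st['position']-load()[0]).round(2),st['wrist_force'].round(2),st['ft_torque'].round(3));snap('wrist','w10')
im=cv2.imread('pics/w10.png');cv2.imwrite('pics/w10c.png',cv2.resize(im[195:384,150:350],None,fx=3,fy=3,interpolation=cv2.INTER_CUBIC))
snap('side','side10');im=cv2.imread('pics/side10.png');cv2.imwrite('pics/d10c.png',np.clip(cv2.resize(im[120:240,220:360],None,fx=5,fy=5,interpolation=cv2.INTER_CUBIC)*1.3,0,255).astype(np.uint8))
E
```

```text
time: 11.35
position: [476.5, 28.6, 107.5]
tool_rot: [0.0, 1.0, -0.017, -0.0]
wrist_force: [-0.7, -0.3, -0.9]
finger_gap: 0.468
[-0.03 -0.44 -0.01] [-0.71 -0.35 -0.93] [0.003 0.024 0.06 ]
```

View pics/w10c.png

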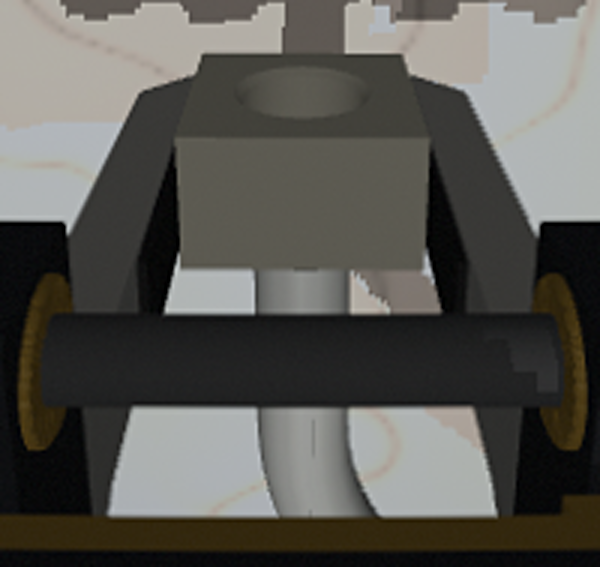

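View pics/d10c.png

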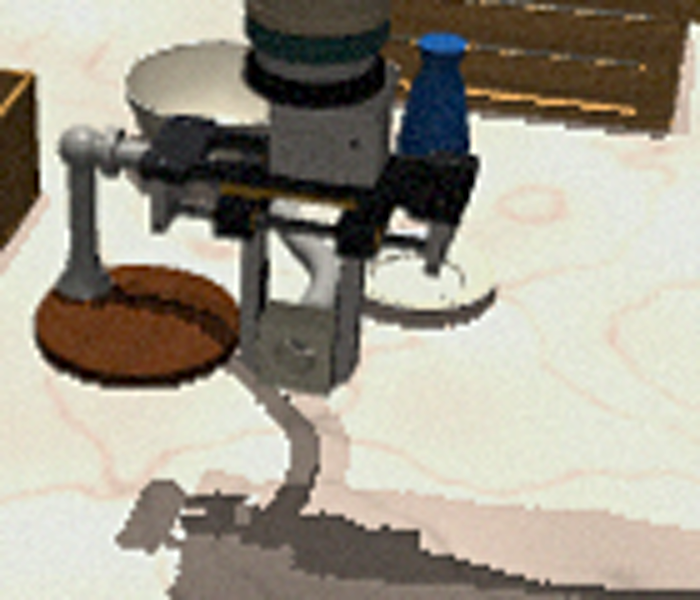

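```bash
python3 - <<'E'
from plan import *
rows([0,10,20,30,40,46,52])
E
```

```text
0 d [-0.2, -6.3, -0.0] r [0.0, -0.0, 0.0]
10 d [-0.5, -16.3, -0.0] r [0.0, -0.0, 0.0]
20 d [-0.8, -26.3, -0.0] r [0.0, -0.0, 0.0]
30 d [-1.1, -36.3, -0.0] r [0.0, -0.0, 0.0]
40 d [-1.5, -46.3, -0.0] r [0.0, -0.0, 0.0]
46 d [-1.7, -52.3, -0.0] r [0.0, -0.0, 0.0]
52 d [-1.8, -58.3, -0.0] r [0.0, -0.0, 0.3]
```

```bash
python3 -m inch '[{"rx":0,"ry":0,"rz":0,"hand":-1,"dx":-0.1,"dy":-2,"dz":0},{"rx":0,"ry":0,"rz":0,"hand":-1,"dx":-0.1,"dy":-4,"dz":0},{"rx":0,"ry":0,"rz":0,"hand":-1,"dx":-0.2,"dy":-6,"dz":0},{"rx":0,"ry":0,"rz":0,"hand":-1,"dx":-0.2,"dy":-8,"dz":0},{"rx":0,"ry":0,"rz":0,"hand":-1,"dx":-0.3,"dy":-11,"dz":0},{"rx":0,"ry":0,"rz":0,"hand":-1,"dx":-0.4,"dy":-14,"dz":0},{"rx":0,"ry":0,"rz":0,"hand":-1,"dx":-0.5,"dy":-17,"dz":0},{"rx":0,"ry":0,"rz":0,"hand":-1,"dx":-0.6,"dy":-20,"dz":0},{"rx":0,"ry":0,"rz":0,"hand":-1,"dx":-0.7,"dy":-23,"dz":0},{"rx":0,"ry":0,"rz":0,"hand":-1,"dx":-0.8,"dy":-26,"dz":0},{"rx":0,"ry":0,"rz":0,"hand":-1,"dx":-0.8,"dy":-26,"dz":0},{"rx":0,"ry":0,"rz":0,"hand":-1,"dx":-0.8,"dy":-26,"dz":0}]'
cat > chk.py <<'E'
from h import *
from plan import *
import sys,ast
if len(sys.argv)>1: a=ast.literal_eval(sys.argv[1]);applyrow(a[:3],a[3:])
st=bot.get_state();p,M=load();q=st['tool_rot'];Mm=R.from_quat([q[1],q[2],q[3],q[0]]).as_matrix()
print('t',round(st['time'],2),'err world',(st['position']-p).round(2),'err tool',(M.T@(st['position']-p)).round(2),'rot err deg',np.degrees(R.from_matrix(Mm@M.T).as_rotvec()).round(2))
print('F',st['wrist_force'].round(1),'F tool',(M.T@st['wrist_force']).round(1),'T tool',(M.T@st['ft_torque']).round(3))
E
python3 chk.py '[-0.8,-26,0,0,0,0]'
```

```text
time: 12.45
position: [475.7, 2.8, 107.5]
tool_rot: [-0.0, 1.0, -0.017, 0.0]
wrist_force: [-0.6, 1.2, -1.0]
finger_gap: 0.466
t 12.45 err world [ 0.04 -0.17  0.01] err tool [ 0.05  0.17 -0.01] rot err deg [ 0.   -0.   -0.03]
F [-0.6  1.2 -1. ] F tool [-0.7 -1.2  1. ] T tool [-0.026  0.022  0.035]
```

```bash
python3 - <<'E'
from plan import *
rows([26,32,38,44,50,54,58,62,66,70,74,78,82])
E
```

```text
26 d [-0.2, -6.3, -0.0] r [0.0, -0.0, 0.0]
32 d [-0.4, -12.3, -0.0] r [0.0, -0.0, 0.0]
38 d [-0.6, -18.3, -0.0] r [0.0, -0.0, 0.0]
44 d [-0.8, -24.3, -0.0] r [0.0, -0.0, 0.0]
50 d [-1.0, -30.3, -0.0] r [0.0, -0.0, 0.1]
54 d [-1.1, -34.3, -0.0] r [0.0, -0.0, 0.6]
58 d [-1.1, -38.3, -0.0] r [0.0, -0.0, 1.7]
62 d [-1.0, -42.3, -0.0] r [0.0, -0.0, 3.4]
66 d [-0.8, -46.3, -0.0] r [0.0, 0.0, 5.5]
70 d [-0.4, -50.2, -0.0] r [0.0, 0.0, 8.3]
74 d [0.1, -54.2, -0.0] r [0.0, 0.0, 11.5]
78 d [0.9, -58.1, -0.0] r [0.0, 0.0, 14.8]
82 d [1.9, -61.9, -0.0] r [0.0, 0.0, 18.0]
```

```bash
python3 -m inch '[{"rx":0,"ry":0,"rz":0,"hand":-1,"dx":-0.1,"dy":-3,"dz":0},{"rx":0,"ry":0,"rz":0,"hand":-1,"dx":-0.2,"dy":-6,"dz":0},{"rx":0,"ry":0,"rz":0,"hand":-1,"dx":-0.3,"dy":-9,"dz":0},{"rx":0,"ry":0,"rz":0,"hand":-1,"dx":-0.4,"dy":-12.3,"dz":0},{"rx":0,"ry":0,"rz":0,"hand":-1,"dx":-0.5,"dy":-15.3,"dz":0},{"rx":0,"ry":0,"rz":0,"hand":-1,"dx":-0.6,"dy":-18.3,"dz":0},{"rx":0,"ry":0,"rz":0,"hand":-1,"dx":-0.7,"dy":-21.3,"dz":0},{"rx":0,"ry":0,"rz":0,"hand":-1,"dx":-0.8,"dy":-24.3,"dz":0},{"rx":0,"ry":0,"rz":0,"hand":-1,"dx":-0.9,"dy":-27.3,"dz":0},{"rx":0,"ry":0,"rz":0.1,"hand":-1,"dx":-1.0,"dy":-30.3,"dz":0},{"rx":0,"ry":0,"rz":0.3,"hand":-1,"dx":-1.1,"dy":-32.3,"dz":0},{"rx":0,"ry":0,"rz":0.6,"hand":-1,"dx":-1.1,"dy":-34.3,"dz":0},{"rx":0,"ry":0,"rz":1.1,"hand":-1,"dx":-1.1,"dy":-36.3,"dz":0},{"rx":0,"ry":0,"rz":1.7,"hand":-1,"dx":-1.1,"dy":-38.3,"dz":0},{"rx":0,"ry":0,"rz":2.5,"hand":-1,"dx":-1.1,"dy":-40.3,"dz":0},{"rx":0,"ry":0,"rz":3.4,"hand":-1,"dx":-1.0,"dy":-42.3,"dz":0},{"rx":0,"ry":0,"rz":3.4,"hand":-1,"dx":-1.0,"dy":-42.3,"dz":0}]'
python3 chk.py '[-1.0,-42.3,0,0,0,3.4]'
```

```text
time: 13.87
position: [474.7, -39.8, 107.5]
tool_rot: [0.0, 1.0, 0.013, 0.0]
wrist_force: [-0.1, -0.3, -1.8]
finger_gap: 0.467
t 13.87 err world [ 0.02 -0.48 -0.01] err tool [0.   0.48 0.01] rot err deg [-0.01 -0.    0.03]
F [-0.1 -0.3 -1.8] F tool [-0.1  0.3  1.8] T tool [-0.    -0.052  0.002]
```

```bash
python3 - <<'E'
from plan import *
rows(range(64,101,2))
E
```

```text
64 d [0.1, -2.0, -0.0] r [0.0, 0.0, 1.0]
66 d [0.2, -4.0, -0.0] r [0.0, 0.0, 2.1]
68 d [0.4, -5.9, -0.0] r [0.0, 0.0, 3.4]
70 d [0.6, -7.9, -0.0] r [0.0, 0.0, 4.9]
72 d [0.8, -9.9, -0.0] r [0.0, 0.0, 6.4]
74 d [1.1, -11.9, -0.0] r [0.0, 0.0, 8.1]
76 d [1.5, -13.8, -0.0] r [0.0, 0.0, 9.7]
78 d [1.9, -15.8, -0.0] r [0.0, 0.0, 11.4]
80 d [2.4, -17.7, -0.0] r [0.0, 0.0, 13.0]
82 d [2.9, -19.6, -0.0] r [0.0, 0.0, 14.6]
84 d [3.5, -21.5, -0.0] r [0.0, 0.0, 16.3]
86 d [4.1, -23.4, -0.0] r [0.0, 0.0, 17.9]
88 d [4.8, -25.2, -0.0] r [0.0, 0.0, 19.5]
90 d [5.5, -27.1, -0.0] r [0.0, 0.0, 21.2]
92 d [6.3, -28.9, -0.0] r [0.0, 0.0, 22.8]
94 d [7.2, -30.7, -0.0] r [0.0, 0.0, 24.5]
96 d [8.1, -32.5, -0.0] r [0.0, 0.0, 26.1]
98 d [9.0, -34.2, -0.0] r [0.0, 0.0, 27.7]
100 d [10.0, -35.9, -0.0] r [0.0, 0.0, 29.4]
```

```bash
python3 -m inch '[{"rx":0,"ry":0,"rz":1.0,"hand":-1,"dx":0.1,"dy":-2.0,"dz":0},{"rx":0,"ry":0,"rz":2.1,"hand":-1,"dx":0.2,"dy":-4.0,"dz":0},{"rx":0,"ry":0,"rz":3.4,"hand":-1,"dx":0.4,"dy":-5.9,"dz":0},{"rx":0,"ry":0,"rz":4.9,"hand":-1,"dx":0.6,"dy":-7.9,"dz":0},{"rx":0,"ry":0,"rz":6.4,"hand":-1,"dx":0.8,"dy":-9.9,"dz":0},{"rx":0,"ry":0,"rz":8.1,"hand":-1,"dx":1.1,"dy":-11.9,"dz":0},{"rx":0,"ry":0,"rz":9.7,"hand":-1,"dx":1.5,"dy":-13.8,"dz":0},{"rx":0,"ry":0,"rz":11.4,"hand":-1,"dx":1.9,"dy":-15.8,"dz":0},{"rx":0,"ry":0,"rz":13.0,"hand":-1,"dx":2.4,"dy":-17.7,"dz":0},{"rx":0,"ry":0,"rz":14.6,"hand":-1,"dx":2.9,"dy":-19.6,"dz":0},{"rx":0,"ry":0,"rz":14.6,"hand":-1,"dx":2.9,"dy":-19.6,"dz":0}]'
python3 chk.py '[2.9,-19.6,0,0,0,14.6]'
python3 - <<'E'
from h import *
snap('wrist','w11');im=cv2.imread('pics/w11.png');cv2.imwrite('pics/w11c.png',cv2.resize(im[195:384,150:350],None,fx=3,fy=3,interpolation=cv2.INTER_CUBIC))
E
```

```text
time: 14.78
position: [477.7, -59.4, 107.5]
tool_rot: [0.0, 0.99, 0.141, 0.0]
wrist_force: [0.6, 0.7, -1.8]
finger_gap: 0.469
t 14.78 err world [ 0.14 -0.49  0.  ] err tool [-0.    0.52 -0.  ] rot err deg [-0.   -0.01  0.07]
F [ 0.6  0.7 -1.8] F tool [ 0.8 -0.5  1.8] T tool [-0.012  0.013  0.012]
```

View pics/w11c.png

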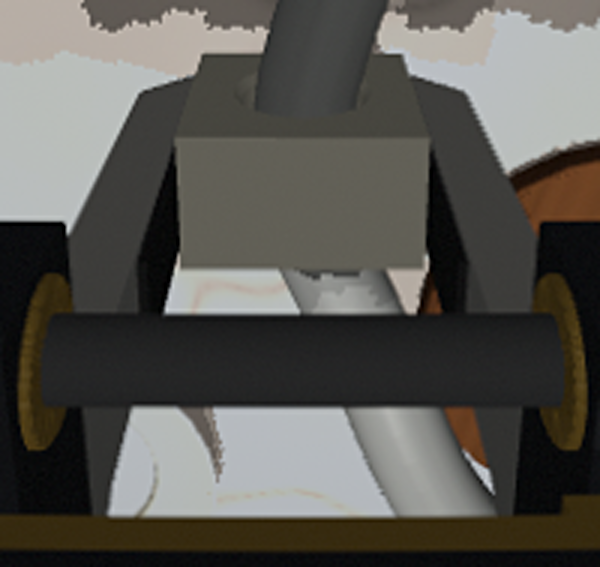

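```bash
python3 - <<'E'
from plan import *
rows(range(84,118,2))
E
```

```text
84 d [0.6, -1.9, -0.0] r [0.0, 0.0, 1.7]
86 d [1.2, -3.8, -0.0] r [0.0, 0.0, 3.3]
88 d [1.9, -5.6, -0.0] r [0.0, 0.0, 4.9]
90 d [2.6, -7.5, -0.0] r [0.0, 0.0, 6.6]
92 d [3.4, -9.3, -0.0] r [0.0, 0.0, 8.2]
94 d [4.3, -11.1, -0.0] r [0.0, 0.0, 9.9]
96 d [5.2, -12.9, -0.0] r [0.0, 0.0, 11.5]
98 d [6.1, -14.6, -0.0] r [0.0, 0.0, 13.1]
100 d [7.1, -16.3, -0.0] r [0.0, 0.0, 14.8]
102 d [8.1, -18.0, -0.0] r [0.0, 0.0, 16.4]
104 d [9.2, -19.7, -0.0] r [-0.0, -0.0, 18.0]
106 d [10.4, -21.4, -0.0] r [-0.1, -0.1, 19.4]
108 d [11.6, -23.0, -0.0] r [-0.3, -0.1, 20.7]
110 d [12.8, -24.7, 0.0] r [-0.6, -0.3, 21.7]
112 d [14.1, -26.4, 0.1] r [-0.9, -0.5, 22.6]
114 d [15.4, -28.1, 0.1] r [-1.4, -0.7, 23.3]
116 d [16.8, -29.7, 0.2] r [-1.9, -1.0, 23.8]
```

```bash
python3 -m inch '[{"rx":0,"ry":0,"rz":1.7,"hand":-1,"dx":0.6,"dy":-1.9,"dz":0},{"rx":0,"ry":0,"rz":3.3,"hand":-1,"dx":1.2,"dy":-3.8,"dz":0},{"rx":0,"ry":0,"rz":4.9,"hand":-1,"dx":1.9,"dy":-5.6,"dz":0},{"rx":0,"ry":0,"rz":6.6,"hand":-1,"dx":2.6,"dy":-7.5,"dz":0},{"rx":0,"ry":0,"rz":8.2,"hand":-1,"dx":3.4,"dy":-9.3,"dz":0},{"rx":0,"ry":0,"rz":9.9,"hand":-1,"dx":4.3,"dy":-11.1,"dz":0},{"rx":0,"ry":0,"rz":11.5,"hand":-1,"dx":5.2,"dy":-12.9,"dz":0},{"rx":0,"ry":0,"rz":13.1,"hand":-1,"dx":6.1,"dy":-14.6,"dz":0},{"rx":0,"ry":0,"rz":14.8,"hand":-1,"dx":7.1,"dy":-16.3,"dz":0},{"rx":0,"ry":0,"rz":16.4,"hand":-1,"dx":8.1,"dy":-18.0,"dz":0},{"rx":0,"ry":0,"rz":16.4,"hand":-1,"dx":8.1,"dy":-18.0,"dz":0}]'
cat > look.py <<'E'
from h import *
import sys
n=sys.argv[1];snap('wrist','w'+n);im=cv2.imread('pics/w%s.png'%n);cv2.imwrite('pics/w%sc.png'%n,np.clip(cv2.resize(im[195:384,150:350],None,fx=3,fy=3,interpolation=cv2.INTER_CUBIC)*1.4,0,255).astype(np.uint8))
E
python3 chk.py '[8.1,-18.0,0,0,0,16.4]';python3 look.py 12
```

```text
time: 15.75
position: [486.0, -77.4, 107.5]
tool_rot: [0.0, 0.96, 0.28, 0.0]
wrist_force: [-0.0, 0.0, -1.2]
finger_gap: 0.466
t 15.75 err world [ 0.29 -0.45 -0.02] err tool [-0.    0.54  0.02] rot err deg [-0.   -0.01  0.07]
F [-0.   0.  -1.2] F tool [-0.  -0.   1.2] T tool [ 0.039  0.06  -0.043]
```

View pics/w12c.png

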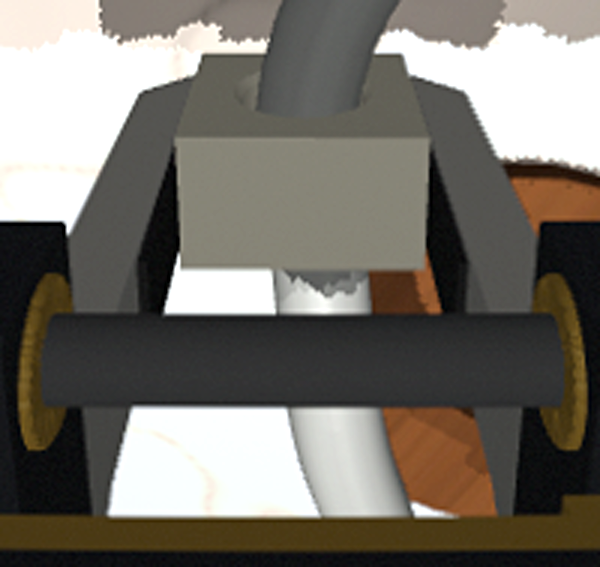

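```bash
cat > ov.py <<'E'
from h import *
from plan import *
import sys
def draw(n,off=(0,0,0)):
    st=bot.get_state();x=np.load('fit2.npy');o=x[18:24];W=Rt('wrist',st);dR=cv2.Rodrigues(o[3:6]/1000)[0];cam=(W[0],W[1],dR@W[2],dR@W[3]+o[:3])
    rod=Rod(fit,off);o3=-cam[2].T@cam[3];T=np.gradient(rod.W,axis=0);T/=np.linalg.norm(T,axis=1)[:,None]
    nn=np.cross(rod.W-o3,T);nn/=np.linalg.norm(nn,axis=1)[:,None]
    im=cv2.imread('pics/w%s.png'%n);a=np.clip(cv2.resize(im[195:384,150:350],None,fx=3,fy=3,interpolation=cv2.INTER_CUBIC)*1.4,0,255).astype(np.uint8)
    def pts(P,col):
        for q in proj(cam,P): 
            u=(q+.5-[150,195])*3; 
            if 0<u[0]<600 and 0<u[1]<567: cv2.circle(a,tuple(int(z) for z in u),1,col,-1)
    pts(rod.W+10*nn,(0,255,0));pts(rod.W-10*nn,(0,0,255))
    q=st['tool_rot'];M=R.from_quat([q[1],q[2],q[3],q[0]]).as_matrix()
    th=np.linspace(0,2*np.pi,100)
    pts(np.array([st['position']+M@np.array([12*np.cos(t),-13,-17.5+12*np.sin(t)]) for t in th]),(255,0,0))
    c=[(sx*22,sy*13,-17.5+sz*22) for sx in(-1,1) for sy in(-1,1) for sz in (-1,1)]
    pts(np.array([st['position']+M@np.array(v) for v in c]),(255,0,255))
    cv2.imwrite('pics/o%s.png'%n,a)
draw(sys.argv[1])
E
python3 ov.py 12
```

```text
(no output)
```

View pics/o12.png

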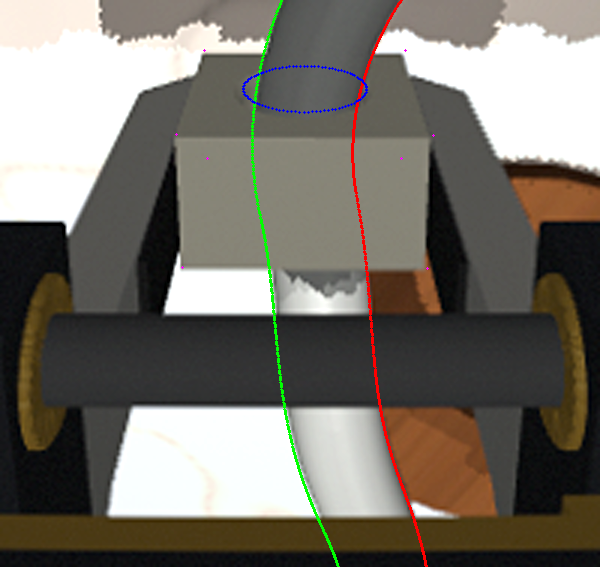

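```bash
python3 - <<'E'
from plan import *
rows(range(104,142,2))
E
```

```text
104 d [1.1, -1.7, -0.0] r [-0.0, -0.0, 1.6]
106 d [2.3, -3.4, -0.0] r [-0.1, -0.1, 3.0]
108 d [3.5, -5.0, -0.0] r [-0.3, -0.2, 4.3]
110 d [4.7, -6.7, 0.0] r [-0.5, -0.4, 5.3]
112 d [6.0, -8.4, 0.1] r [-0.9, -0.6, 6.2]
114 d [7.3, -10.1, 0.1] r [-1.3, -0.9, 6.9]
116 d [8.7, -11.7, 0.2] r [-1.7, -1.3, 7.4]
118 d [10.1, -13.4, 0.3] r [-2.2, -1.6, 7.7]
120 d [11.5, -15.1, 0.4] r [-2.8, -2.1, 7.8]
122 d [13.0, -16.9, 0.6] r [-3.4, -2.5, 7.8]
124 d [14.4, -18.6, 0.8] r [-4.1, -3.0, 7.6]
126 d [15.8, -20.3, 1.0] r [-4.7, -3.5, 7.3]
128 d [17.3, -22.1, 1.2] r [-5.4, -3.9, 6.8]
130 d [18.6, -23.8, 1.5] r [-6.0, -4.3, 6.4]
132 d [20.0, -25.5, 1.8] r [-6.5, -4.6, 6.0]
134 d [21.3, -27.2, 2.1] r [-6.9, -4.9, 5.8]
136 d [22.6, -28.9, 2.4] r [-7.2, -5.1, 5.6]
138 d [23.9, -30.5, 2.7] r [-7.4, -5.2, 5.4]
140 d [25.2, -32.1, 3.0] r [-7.4, -5.2, 5.4]
```

```bash
python3 -m inch '[{"rx":0,"ry":0,"rz":1.6,"hand":-1,"dx":1.1,"dy":-1.7,"dz":0},{"rx":-0.1,"ry":-0.1,"rz":3.0,"hand":-1,"dx":2.3,"dy":-3.4,"dz":0},{"rx":-0.3,"ry":-0.2,"rz":4.3,"hand":-1,"dx":3.5,"dy":-5.0,"dz":0},{"rx":-0.5,"ry":-0.4,"rz":5.3,"hand":-1,"dx":4.7,"dy":-6.7,"dz":0},{"rx":-0.9,"ry":-0.6,"rz":6.2,"hand":-1,"dx":6.0,"dy":-8.4,"dz":0.1},{"rx":-1.3,"ry":-0.9,"rz":6.9,"hand":-1,"dx":7.3,"dy":-10.1,"dz":0.1},{"rx":-1.7,"ry":-1.3,"rz":7.4,"hand":-1,"dx":8.7,"dy":-11.7,"dz":0.2},{"rx":-1.7,"ry":-1.3,"rz":7.4,"hand":-1,"dx":8.7,"dy":-11.7,"dz":0.2}]'
python3 chk.py '[8.7,-11.7,0.2,-1.7,-1.3,7.4]';python3 look.py 13;python3 ov.py 13
python3 - <<'E'
from plan import *
rows(range(118,150,2))
E
```

```text
time: 16.47
position: [494.3, -88.5, 107.7]
tool_rot: [0.018, 0.94, 0.342, 0.007]
wrist_force: [0.3, -0.6, -2.1]
finger_gap: 0.463
t 16.47 err world [-0.05  0.06  0.02] err tool [ 0.   -0.08 -0.02] rot err deg [-0.03 -0.02  0.05]
F [ 0.3 -0.6 -2.1] F tool [-0.2  0.6  2.2] T tool [0.055 0.024 0.022]
118 d [1.4, -1.7, 0.1] r [-0.5, -0.4, 0.3]
120 d [2.8, -3.4, 0.2] r [-1.1, -0.8, 0.4]
122 d [4.3, -5.2, 0.4] r [-1.6, -1.3, 0.4]
124 d [5.7, -6.9, 0.6] r [-2.2, -1.8, 0.2]
126 d [7.1, -8.6, 0.8] r [-2.9, -2.3, -0.1]
128 d [8.6, -10.4, 1.0] r [-3.5, -2.8, -0.6]
130 d [9.9, -12.1, 1.3] r [-4.1, -3.3, -1.0]
132 d [11.3, -13.8, 1.6] r [-4.6, -3.7, -1.3]
134 d [12.6, -15.5, 1.9] r [-4.9, -3.9, -1.6]
136 d [13.9, -17.2, 2.2] r [-5.2, -4.2, -1.8]
138 d [15.2, -18.8, 2.5] r [-5.4, -4.3, -1.9]
140 d [16.5, -20.4, 2.8] r [-5.4, -4.3, -2.0]
142 d [17.7, -21.9, 3.1] r [-5.4, -4.3, -1.9]
144 d [18.9, -23.5, 3.4] r [-5.2, -4.2, -1.8]
146 d [20.1, -24.9, 3.7] r [-4.9, -3.9, -1.6]
148 d [21.3, -26.4, 3.9] r [-4.5, -3.7, -1.3]
```

View pics/o13.png

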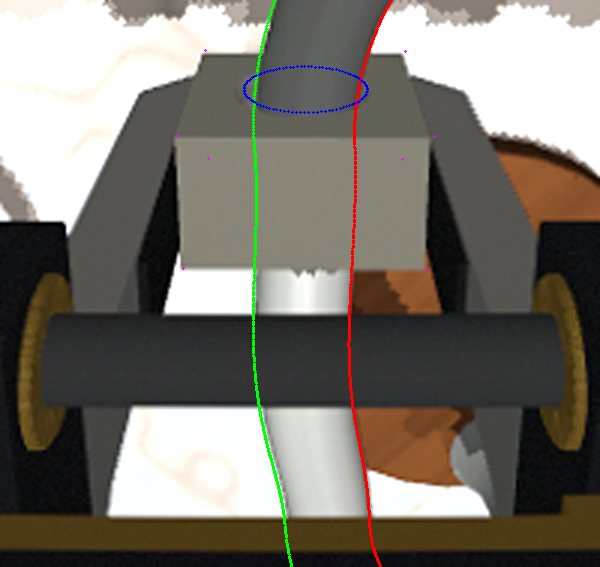

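```bash
python3 -m inch '[{"rx":-0.5,"ry":-0.4,"rz":0.3,"hand":-1,"dx":1.6,"dy":-1.5,"dz":0.1},{"rx":-1.1,"ry":-0.8,"rz":0.4,"hand":-1,"dx":3.1,"dy":-3.2,"dz":0.2},{"rx":-1.6,"ry":-1.3,"rz":0.4,"hand":-1,"dx":4.6,"dy":-5.0,"dz":0.4},{"rx":-2.2,"ry":-1.8,"rz":0.2,"hand":-1,"dx":6.0,"dy":-6.7,"dz":0.6},{"rx":-2.9,"ry":-2.3,"rz":-0.1,"hand":-1,"dx":7.4,"dy":-8.4,"dz":0.8},{"rx":-3.5,"ry":-2.8,"rz":-0.6,"hand":-1,"dx":8.9,"dy":-10.2,"dz":1.0},{"rx":-3.5,"ry":-2.8,"rz":-0.6,"hand":-1,"dx":8.9,"dy":-10.2,"dz":1.0}]'
python3 chk.py '[8.9,-10.2,1.0,-3.5,-2.8,-0.6]';python3 look.py 14;python3 ov.py 14
python3 - <<'E'
from plan import *
rows(range(128,166,2),off=(.3,.2,0))
E
```

```text
time: 17.1
position: [503.3, -98.4, 108.7]
tool_rot: [0.055, 0.94, 0.336, 0.019]
wrist_force: [-1.3, 0.2, -0.9]
finger_gap: 0.467
t 17.1 err world [-0.05  0.38  0.05] err tool [ 0.21 -0.32 -0.08] rot err deg [-0.05 -0.02  0.02]
F [-1.3  0.2 -0.9] F tool [-0.9 -1.1  0.8] T tool [ 0.128  0.028 -0.003]
128 d [-0.0, 0.0, 0.0] r [-0.0, -0.0, 0.0]
130 d [1.3, -1.7, 0.3] r [-0.6, -0.5, -0.4]
132 d [2.7, -3.4, 0.6] r [-1.0, -0.9, -0.7]
134 d [4.0, -5.1, 0.9] r [-1.4, -1.2, -1.0]
136 d [5.3, -6.8, 1.2] r [-1.7, -1.4, -1.2]
138 d [6.6, -8.4, 1.5] r [-1.8, -1.5, -1.3]
140 d [7.9, -10.0, 1.8] r [-1.9, -1.6, -1.4]
142 d [9.1, -11.5, 2.1] r [-1.8, -1.5, -1.3]
144 d [10.3, -13.1, 2.4] r [-1.7, -1.4, -1.2]
146 d [11.5, -14.5, 2.7] r [-1.4, -1.2, -1.0]
148 d [12.7, -16.0, 2.9] r [-1.0, -0.9, -0.7]
150 d [13.8, -17.4, 3.1] r [-0.6, -0.5, -0.4]
152 d [15.0, -18.8, 3.3] r [-0.0, -0.0, 0.0]
154 d [16.1, -20.1, 3.5] r [0.6, 0.5, 0.5]
156 d [17.2, -21.4, 3.7] r [1.3, 1.1, 1.0]
158 d [18.4, -22.7, 3.8] r [2.1, 1.7, 1.6]
160 d [19.5, -23.9, 3.9] r [2.9, 2.4, 2.2]
162 d [20.6, -25.2, 4.0] r [3.7, 3.2, 2.8]
164 d [21.7, -26.4, 4.0] r [4.6, 4.0, 3.5]
```

View pics/o14.png

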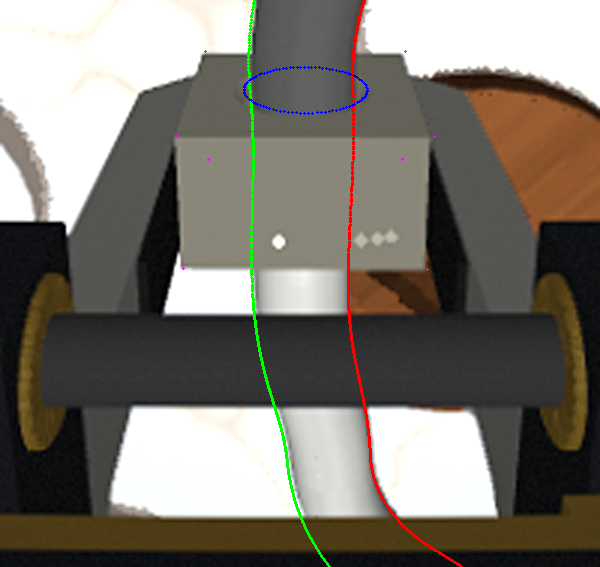

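```bash
python3 -m inch '[{"rx":-0.3,"ry":-0.3,"rz":-0.2,"hand":-1,"dx":0.6,"dy":-0.9,"dz":0.1},{"rx":-0.6,"ry":-0.5,"rz":-0.4,"hand":-1,"dx":1.3,"dy":-1.7,"dz":0.3},{"rx":-0.8,"ry":-0.7,"rz":-0.6,"hand":-1,"dx":2.0,"dy":-2.6,"dz":0.4},{"rx":-1.0,"ry":-0.9,"rz":-0.7,"hand":-1,"dx":2.7,"dy":-3.4,"dz":0.6},{"rx":-1.0,"ry":-0.9,"rz":-0.7,"hand":-1,"dx":2.7,"dy":-3.4,"dz":0.6},{"rx":-1.0,"ry":-0.9,"rz":-0.7,"hand":-1,"dx":2.7,"dy":-3.4,"dz":0.6}]'
python3 chk.py '[2.7,-3.4,0.6,-1.0,-0.9,-0.7]'; python3 -c "
from h import *
snap('side','side15');im=cv2.imread('pics/side15.png');cv2.imwrite('pics/d15c.png',np.clip(cv2.resize(im[110:230,200:340],None,fx=5,fy=5,interpolation=cv2.INTER_CUBIC)*1.3,0,255).astype(np.uint8))
for i in range(4):
  bot.capture('wrist');st=bot.get_state();print(st['wrist_force'].round(1),st['ft_torque'].round(3))"
```

```text
time: 17.65
position: [506.0, -102.2, 109.3]
tool_rot: [0.065, 0.942, 0.33, 0.023]
wrist_force: [0.1, 0.2, -1.7]
finger_gap: 0.464
t 17.65 err world [0.02 0.04 0.  ] err tool [ 0.03 -0.02 -0.01] rot err deg [-0.  0.  0.]
F [ 0.1  0.2 -1.7] F tool [ 0.2 -0.4  1.6] T tool [0.159 0.036 0.   ]
[-0.2 -0.  -1.3] [ 0.187  0.091 -0.078]
[-0.4  0.3 -1.3] [ 0.09   0.083 -0.024]
[-0.3  0.6 -1.2] [0.154 0.04  0.054]
[-1.   0.5 -1.6] [0.207 0.061 0.008]
```

View pics/d15c.png

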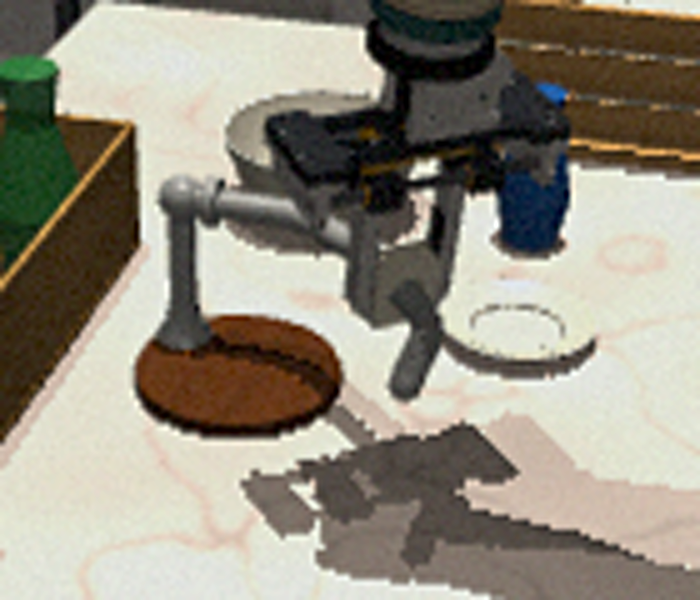

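```bash
python3 - <<'E'
from plan import *
rows(range(134,150,2),off=(.3,.2,0))
E
python3 -m inch '[{"rx":-0.2,"ry":-0.2,"rz":-0.1,"hand":-1,"dx":0.6,"dy":-0.9,"dz":0.1},{"rx":-0.4,"ry":-0.3,"rz":-0.3,"hand":-1,"dx":1.3,"dy":-1.7,"dz":0.3},{"rx":-0.6,"ry":-0.4,"rz":-0.4,"hand":-1,"dx":2.0,"dy":-2.5,"dz":0.5},{"rx":-0.7,"ry":-0.5,"rz":-0.5,"hand":-1,"dx":2.6,"dy":-3.4,"dz":0.6},{"rx":-0.8,"ry":-0.6,"rz":-0.6,"hand":-1,"dx":3.9,"dy":-5.0,"dz":0.9},{"rx":-0.9,"ry":-0.7,"rz":-0.7,"hand":-1,"dx":5.2,"dy":-6.6,"dz":1.2},{"rx":-0.9,"ry":-0.7,"rz":-0.7,"hand":-1,"dx":5.2,"dy":-6.6,"dz":1.2}]'
python3 chk.py '[5.2,-6.6,1.2,-0.9,-0.7,-0.7]';python3 look.py 16;python3 ov.py 16; python3 chk.py
```

```text
134 d [1.3, -1.7, 0.3] r [-0.4, -0.3, -0.3]
136 d [2.6, -3.4, 0.6] r [-0.7, -0.5, -0.5]
138 d [3.9, -5.0, 0.9] r [-0.8, -0.6, -0.6]
140 d [5.2, -6.6, 1.2] r [-0.9, -0.7, -0.7]
142 d [6.4, -8.1, 1.5] r [-0.8, -0.6, -0.6]
144 d [7.6, -9.7, 1.8] r [-0.7, -0.5, -0.5]
146 d [8.8, -11.1, 2.1] r [-0.4, -0.3, -0.3]
148 d [10.0, -12.6, 2.3] r [-0.0, 0.0, -0.0]
time: 18.48
position: [511.6, -109.1, 110.6]
tool_rot: [0.075, 0.943, 0.324, 0.026]
wrist_force: [0.2, -0.7, -1.1]
finger_gap: 0.47
t 18.48 err world [ 0.37 -0.3   0.12] err tool [ 0.11  0.48 -0.04] rot err deg [-0.02 -0.03 -0.02]
F [ 0.2 -0.7 -1.1] F tool [-0.3  0.5  1.2] T tool [ 0.211  0.105 -0.014]
t 18.53 err world [ 0.19 -0.15  0.04] err tool [ 0.05  0.24 -0.  ] rot err deg [-0.01 -0.01 -0.02]
F [ 0.1  0.2 -1.8] F tool [ 0.2 -0.3  1.8] T tool [ 0.216  0.041 -0.022]
```

View pics/o16.png

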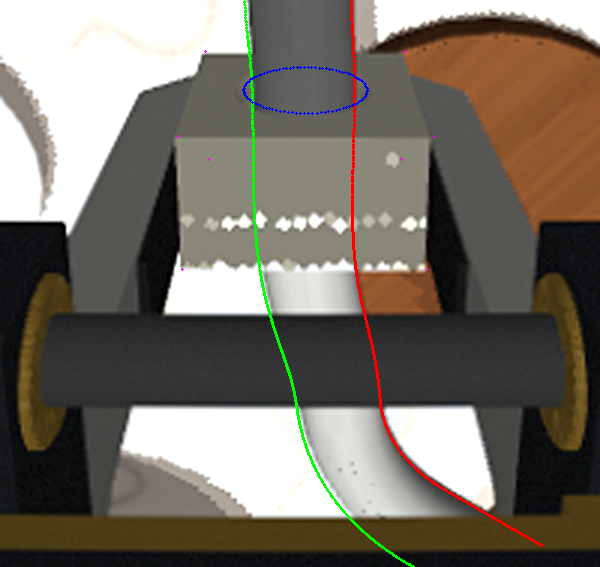

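```bash
python3 - <<'E'
from plan import *
rows(range(142,182,2),off=(.3,.2,0))
E
```

```text
142 d [1.2, -1.5, 0.3] r [0.1, 0.1, 0.1]
144 d [2.4, -3.1, 0.6] r [0.2, 0.2, 0.2]
146 d [3.6, -4.5, 0.9] r [0.5, 0.4, 0.4]
148 d [4.8, -6.0, 1.1] r [0.9, 0.7, 0.7]
150 d [5.9, -7.4, 1.3] r [1.3, 1.1, 1.0]
152 d [7.1, -8.8, 1.5] r [1.9, 1.6, 1.4]
154 d [8.2, -10.1, 1.7] r [2.5, 2.1, 1.9]
156 d [9.3, -11.4, 1.9] r [3.2, 2.7, 2.4]
158 d [10.5, -12.7, 2.0] r [4.0, 3.3, 3.0]
160 d [11.6, -13.9, 2.1] r [4.8, 4.0, 3.6]
162 d [12.7, -15.2, 2.2] r [5.6, 4.8, 4.2]
164 d [13.8, -16.4, 2.2] r [6.5, 5.6, 4.9]
166 d [14.9, -17.6, 2.2] r [7.3, 6.3, 5.5]
168 d [16.1, -18.8, 2.2] r [8.2, 7.1, 6.2]
170 d [17.2, -20.0, 2.1] r [9.0, 7.9, 6.8]
172 d [18.4, -21.2, 2.0] r [9.7, 8.7, 7.4]
174 d [19.6, -22.4, 1.9] r [10.4, 9.4, 8.0]
176 d [20.8, -23.6, 1.7] r [11.1, 10.1, 8.5]
178 d [22.1, -24.8, 1.5] r [11.6, 10.7, 9.0]
180 d [23.4, -26.0, 1.3] r [12.1, 11.2, 9.4]
```

```bash
python3 -m inch '[{"rx":0.1,"ry":0.1,"rz":0.1,"hand":-1,"dx":1.2,"dy":-1.5,"dz":0.3},{"rx":0.2,"ry":0.2,"rz":0.2,"hand":-1,"dx":2.4,"dy":-3.1,"dz":0.6},{"rx":0.5,"ry":0.4,"rz":0.4,"hand":-1,"dx":3.6,"dy":-4.5,"dz":0.9},{"rx":0.9,"ry":0.7,"rz":0.7,"hand":-1,"dx":4.8,"dy":-6.0,"dz":1.1},{"rx":1.3,"ry":1.1,"rz":1.0,"hand":-1,"dx":5.9,"dy":-7.4,"dz":1.3},{"rx":1.9,"ry":1.6,"rz":1.4,"hand":-1,"dx":7.1,"dy":-8.8,"dz":1.5},{"rx":1.9,"ry":1.6,"rz":1.4,"hand":-1,"dx":7.1,"dy":-8.8,"dz":1.5}]'
python3 chk.py '[7.1,-8.8,1.5,1.9,1.6,1.4]';python3 look.py 17;python3 ov.py 17; python3 chk.py
python3 - <<'E'
from plan import *
rows(range(152,182,2),off=(.3,.2,0))
E
```

```text
time: 19.12
position: [519.1, -118.9, 112.1]
tool_rot: [0.054, 0.94, 0.335, 0.02]
wrist_force: [0.9, -0.4, -1.3]
finger_gap: 0.469
t 19.12 err world [ 0.83 -1.28  0.16] err tool [-0.17  1.52  0.01] rot err deg [ 0.03 -0.04 -0.09]
F [ 0.9 -0.4 -1.3] F tool [0.5 0.8 1.4] T tool [ 0.109  0.088 -0.021]
t 19.17 err world [ 0.44 -0.82  0.05] err tool [-0.18  0.91  0.06] rot err deg [ 0.02 -0.03 -0.09]
F [ 0.3 -0.1 -0.7] F tool [0.2 0.2 0.7] T tool [ 0.163  0.023 -0.001]
152 d [-0.0, 0.0, 0.0] r [0.0, -0.0, 0.0]
154 d [1.1, -1.3, 0.2] r [0.6, 0.5, 0.5]
156 d [2.2, -2.6, 0.4] r [1.3, 1.1, 1.0]
158 d [3.4, -3.9, 0.5] r [2.1, 1.7, 1.6]
160 d [4.5, -5.1, 0.6] r [2.9, 2.4, 2.2]
162 d [5.6, -6.4, 0.7] r [3.7, 3.2, 2.8]
164 d [6.7, -7.6, 0.7] r [4.6, 4.0, 3.5]
166 d [7.8, -8.8, 0.7] r [5.4, 4.7, 4.1]
168 d [9.0, -10.0, 0.7] r [6.3, 5.5, 4.8]
170 d [10.1, -11.2, 0.6] r [7.1, 6.3, 5.4]
172 d [11.3, -12.4, 0.5] r [7.8, 7.1, 6.0]
174 d [12.5, -13.6, 0.4] r [8.5, 7.8, 6.6]
176 d [13.7, -14.8, 0.2] r [9.2, 8.5, 7.1]
178 d [15.0, -16.0, 0.0] r [9.7, 9.1, 7.6]
180 d [16.3, -17.2, -0.2] r [10.2, 9.6, 8.0]
```

View pics/o17.png

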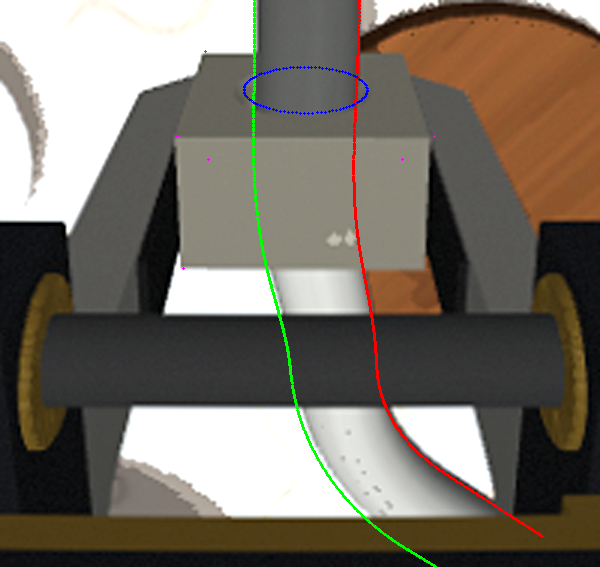

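```bash
python3 -m inch '[{"rx":0.6,"ry":0.5,"rz":0.5,"hand":-1,"dx":1.1,"dy":-1.3,"dz":0.2},{"rx":1.3,"ry":1.1,"rz":1.0,"hand":-1,"dx":2.2,"dy":-2.6,"dz":0.4},{"rx":2.1,"ry":1.7,"rz":1.6,"hand":-1,"dx":3.4,"dy":-3.9,"dz":0.5},{"rx":2.9,"ry":2.4,"rz":2.2,"hand":-1,"dx":4.5,"dy":-5.1,"dz":0.6},{"rx":3.7,"ry":3.2,"rz":2.8,"hand":-1,"dx":5.6,"dy":-6.4,"dz":0.7},{"rx":4.6,"ry":4.0,"rz":3.5,"hand":-1,"dx":6.7,"dy":-7.6,"dz":0.7},{"rx":4.6,"ry":4.0,"rz":3.5,"hand":-1,"dx":6.7,"dy":-7.6,"dz":0.7}]'
python3 chk.py '[6.7,-7.6,0.7,4.6,4.0,3.5]';python3 look.py 18;python3 ov.py 18; python3 chk.py
python3 - <<'E'
from plan import *
rows(range(164,200,2),off=(.3,.2,0))
E
```

```text
time: 19.75
position: [525.7, -126.4, 112.6]
tool_rot: [0.004, 0.931, 0.364, 0.002]
wrist_force: [0.8, 0.4, -1.4]
finger_gap: 0.465
t 19.75 err world [ 0.66 -1.2  -0.12] err tool [-0.33  1.33  0.13] rot err deg [ 0.01 -0.03 -0.1 ]
F [ 0.8  0.4 -1.4] F tool [0.9 0.2 1.4] T tool [-0.032  0.059 -0.005]
t 19.8 err world [ 0.18 -0.59 -0.2 ] err tool [-0.26  0.55  0.2 ] rot err deg [-0.   -0.02 -0.1 ]
F [-0.5 -0.1 -1.4] F tool [-0.4 -0.3  1.4] T tool [ 0.032  0.083 -0.007]
164 d [-0.0, 0.0, -0.0] r [-0.0, -0.0, -0.0]
166 d [1.1, -1.2, -0.0] r [0.8, 0.7, 0.6]
168 d [2.3, -2.4, -0.0] r [1.7, 1.5, 1.3]
170 d [3.4, -3.6, -0.1] r [2.5, 2.3, 1.9]
172 d [4.6, -4.8, -0.2] r [3.2, 3.1, 2.5]
174 d [5.8, -6.0, -0.3] r [3.9, 3.8, 3.1]
176 d [7.0, -7.2, -0.5] r [4.5, 4.5, 3.6]
178 d [8.3, -8.4, -0.7] r [5.1, 5.1, 4.1]
180 d [9.6, -9.6, -0.9] r [5.6, 5.6, 4.5]
182 d [10.9, -10.9, -1.1] r [6.0, 6.0, 4.9]
184 d [12.3, -12.1, -1.4] r [6.3, 6.4, 5.1]
186 d [13.7, -13.4, -1.6] r [6.6, 6.6, 5.3]
188 d [15.1, -14.7, -1.9] r [6.7, 6.8, 5.5]
190 d [16.6, -16.1, -2.2] r [6.7, 6.8, 5.5]
192 d [18.1, -17.4, -2.5] r [6.7, 6.8, 5.5]
194 d [19.7, -18.8, -2.8] r [6.6, 6.6, 5.3]
196 d [21.2, -20.2, -3.1] r [6.3, 6.4, 5.1]
198 d [22.8, -21.6, -3.4] r [6.0, 6.0, 4.9]
```

View pics/o18.png

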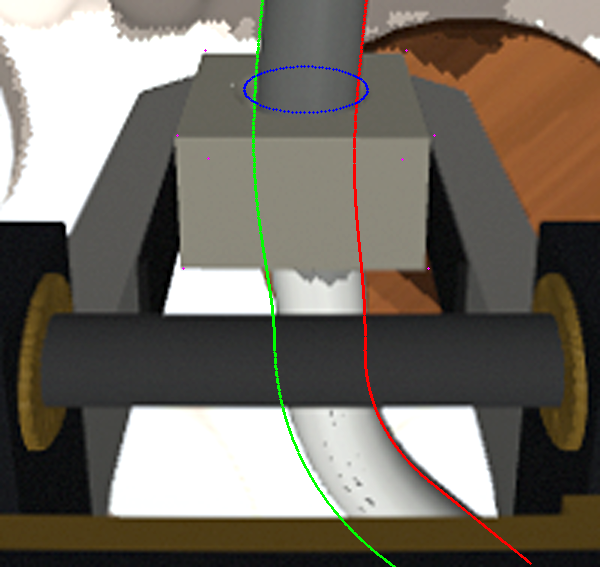

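```bash
python3 -m inch '[{"rx":0.8,"ry":0.7,"rz":0.6,"hand":-1,"dx":1.1,"dy":-1.2,"dz":0},{"rx":1.7,"ry":1.5,"rz":1.3,"hand":-1,"dx":2.3,"dy":-2.4,"dz":0},{"rx":2.5,"ry":2.3,"rz":1.9,"hand":-1,"dx":3.4,"dy":-3.6,"dz":-0.1},{"rx":3.2,"ry":3.1,"rz":2.5,"hand":-1,"dx":4.6,"dy":-4.8,"dz":-0.2},{"rx":3.9,"ry":3.8,"rz":3.1,"hand":-1,"dx":5.8,"dy":-6.0,"dz":-0.3},{"rx":4.5,"ry":4.5,"rz":3.6,"hand":-1,"dx":7.0,"dy":-7.2,"dz":-0.5},{"rx":5.1,"ry":5.1,"rz":4.1,"hand":-1,"dx":8.3,"dy":-8.4,"dz":-0.7},{"rx":5.1,"ry":5.1,"rz":4.1,"hand":-1,"dx":8.3,"dy":-8.4,"dz":-0.7}]'
python3 chk.py '[8.3,-8.4,-0.7,5.1,5.1,4.1]';python3 look.py 19;python3 ov.py 19; python3 chk.py
python3 - <<'E'
from plan import *
rows(range(178,216,2),off=(.3,.2,0))
E
```

```text
time: 20.47
position: [533.8, -134.2, 111.7]
tool_rot: [-0.053, 0.916, 0.397, -0.024]
wrist_force: [0.1, -0.3, -1.2]
finger_gap: 0.468
t 20.47 err world [ 0.54 -0.58 -0.29] err tool [-0.06  0.82  0.2 ] rot err deg [-0.   -0.   -0.03]
F [ 0.1 -0.3 -1.2] F tool [-0.2  0.4  1.2] T tool [-0.127  0.007 -0.019]
t 20.52 err world [ 0.15 -0.2  -0.26] err tool [-0.04  0.28  0.23] rot err deg [-0.01  0.   -0.04]
F [-1.   0.1 -1.9] F tool [-0.6 -0.6  1.9] T tool [-0.178  0.032 -0.029]
178 d [-0.0, 0.0, 0.0] r [0.0, -0.0, 0.0]
180 d [1.3, -1.2, -0.2] r [0.5, 0.5, 0.4]
182 d [2.6, -2.5, -0.4] r [0.9, 0.9, 0.8]
184 d [4.0, -3.7, -0.7] r [1.2, 1.3, 1.1]
186 d [5.4, -5.0, -0.9] r [1.5, 1.5, 1.3]
188 d [6.8, -6.3, -1.2] r [1.6, 1.7, 1.4]
190 d [8.3, -7.7, -1.5] r [1.6, 1.7, 1.4]
192 d [9.8, -9.0, -1.8] r [1.6, 1.7, 1.4]
194 d [11.4, -10.4, -2.1] r [1.5, 1.5, 1.2]
196 d [12.9, -11.8, -2.4] r [1.2, 1.3, 1.0]
198 d [14.5, -13.2, -2.7] r [0.9, 0.9, 0.8]
200 d [16.1, -14.7, -3.0] r [0.5, 0.5, 0.4]
202 d [17.8, -16.2, -3.3] r [0.0, -0.1, 0.0]
204 d [19.4, -17.8, -3.5] r [-0.6, -0.6, -0.4]
206 d [21.1, -19.3, -3.7] r [-1.1, -1.2, -0.8]
208 d [22.7, -20.8, -3.9] r [-1.7, -1.8, -1.0]
210 d [24.3, -22.4, -4.1] r [-2.2, -2.4, -1.0]
212 d [25.9, -23.9, -4.2] r [-2.7, -2.9, -0.8]
214 d [27.5, -25.4, -4.3] r [-3.1, -3.4, -0.5]
```

View pics/o19.png

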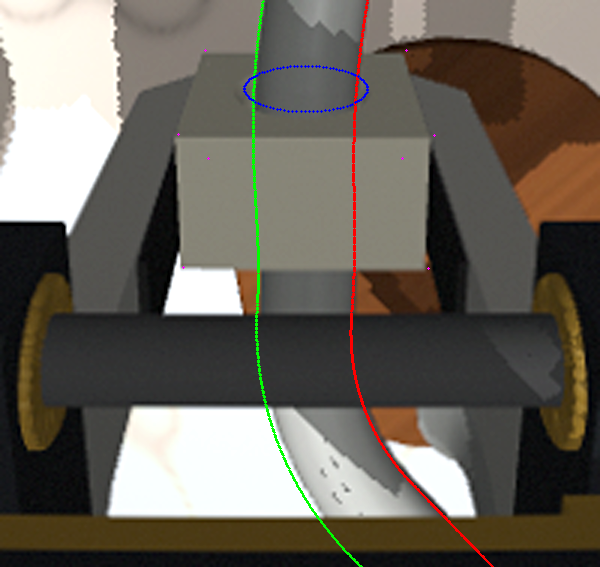

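```bash
python3 -m inch '[{"rx":0.5,"ry":0.5,"rz":0.4,"hand":-1,"dx":1.4,"dy":-1.1,"dz":-0.2},{"rx":0.9,"ry":0.9,"rz":0.8,"hand":-1,"dx":2.8,"dy":-2.3,"dz":-0.4},{"rx":1.2,"ry":1.3,"rz":1.1,"hand":-1,"dx":4.2,"dy":-3.5,"dz":-0.7},{"rx":1.5,"ry":1.5,"rz":1.3,"hand":-1,"dx":5.6,"dy":-4.8,"dz":-0.9},{"rx":1.6,"ry":1.7,"rz":1.4,"hand":-1,"dx":7.0,"dy":-6.1,"dz":-1.2},{"rx":1.6,"ry":1.7,"rz":1.4,"hand":-1,"dx":8.5,"dy":-7.5,"dz":-1.5},{"rx":1.6,"ry":1.7,"rz":1.4,"hand":-1,"dx":10.0,"dy":-8.8,"dz":-1.8},{"rx":1.5,"ry":1.5,"rz":1.2,"hand":-1,"dx":11.6,"dy":-10.2,"dz":-2.1},{"rx":1.5,"ry":1.5,"rz":1.2,"hand":-1,"dx":11.6,"dy":-10.2,"dz":-2.1}]'
python3 chk.py '[11.6,-10.2,-2.1,1.5,1.5,1.2]';python3 look.py 20;python3 ov.py 20; python3 chk.py
python3 - <<'E'
from plan import *
rows(range(194,232,2),off=(.5,.4,0))
E
```

```text
time: 21.27
position: [545.1, -144.0, 109.8]
tool_rot: [-0.07, 0.911, 0.406, -0.031]
wrist_force: [-0.3, -0.2, -1.4]
finger_gap: 0.466
t 21.27 err world [ 0.17 -0.24 -0.06] err tool [-0.07  0.29  0.01] rot err deg [-0.02 -0.02 -0.02]
F [-0.3 -0.2 -1.4] F tool [-0.3  0.2  1.4] T tool [-0.213  0.087  0.013]
t 21.32 err world [-0.03 -0.03 -0.  ] err tool [-0.05  0.    0.  ] rot err deg [-0.01  0.   -0.01]
F [ 0.3  0.6 -1.6] F tool [0.6 0.1 1.6] T tool [-0.238  0.06  -0.036]
194 d [-0.0, 0.0, -0.0] r [-0.0, 0.0, 0.0]
196 d [1.5, -1.4, -0.3] r [-0.3, -0.2, -0.2]
198 d [3.1, -2.8, -0.6] r [-0.6, -0.6, -0.4]
200 d [4.7, -4.3, -0.9] r [-1.0, -1.0, -0.8]
202 d [6.4, -5.8, -1.2] r [-1.5, -1.6, -1.2]
204 d [8.0, -7.4, -1.4] r [-2.1, -2.1, -1.6]
206 d [9.7, -8.9, -1.6] r [-2.6, -2.7, -2.0]
208 d [11.3, -10.4, -1.8] r [-3.2, -3.3, -2.2]
210 d [12.9, -12.0, -2.0] r [-3.7, -3.9, -2.2]
212 d [14.5, -13.5, -2.1] r [-4.2, -4.4, -2.0]
214 d [16.1, -15.0, -2.2] r [-4.6, -4.9, -1.7]
216 d [17.7, -16.5, -2.3] r [-4.9, -5.3, -1.2]
218 d [19.3, -17.9, -2.3] r [-5.2, -5.7, -0.5]
220 d [20.9, -19.3, -2.4] r [-5.5, -6.1, 0.3]
222 d [22.5, -20.7, -2.4] r [-5.6, -6.3, 1.4]
224 d [24.1, -22.0, -2.4] r [-5.7, -6.6, 2.6]
226 d [25.6, -23.2, -2.4] r [-5.7, -6.7, 4.1]
228 d [27.2, -24.4, -2.4] r [-5.6, -6.8, 5.6]
230 d [28.8, -25.6, -2.4] r [-5.5, -6.9, 7.3]
```

View pics/o20.png

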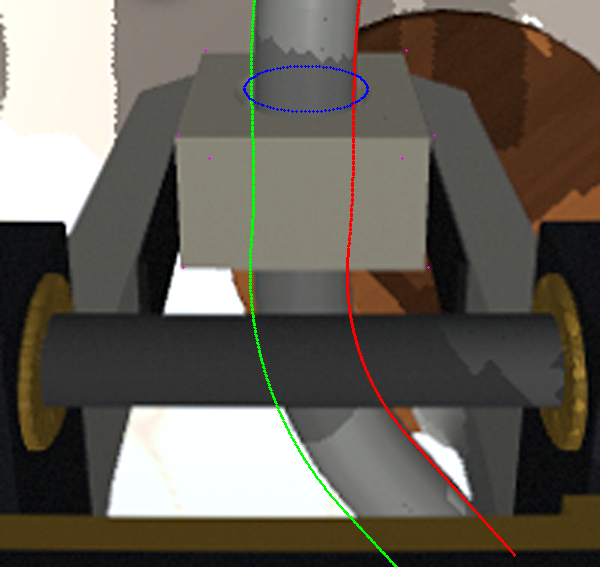

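```bash
python3 -m inch '[{"rx":-0.3,"ry":-0.2,"rz":-0.2,"hand":-1,"dx":1.5,"dy":-1.4,"dz":-0.3},{"rx":-0.6,"ry":-0.6,"rz":-0.4,"hand":-1,"dx":3.1,"dy":-2.8,"dz":-0.6},{"rx":-1.0,"ry":-1.0,"rz":-0.8,"hand":-1,"dx":4.7,"dy":-4.3,"dz":-0.9},{"rx":-1.5,"ry":-1.6,"rz":-1.2,"hand":-1,"dx":6.4,"dy":-5.8,"dz":-1.2},{"rx":-2.1,"ry":-2.1,"rz":-1.6,"hand":-1,"dx":8.0,"dy":-7.4,"dz":-1.4},{"rx":-2.6,"ry":-2.7,"rz":-2.0,"hand":-1,"dx":9.7,"dy":-8.9,"dz":-1.6},{"rx":-3.2,"ry":-3.3,"rz":-2.2,"hand":-1,"dx":11.3,"dy":-10.4,"dz":-1.8},{"rx":-3.2,"ry":-3.3,"rz":-2.2,"hand":-1,"dx":11.3,"dy":-10.4,"dz":-1.8}]'
python3 chk.py '[11.3,-10.4,-1.8,-3.2,-3.3,-2.2]';python3 look.py 21;python3 ov.py 21; python3 chk.py
python3 - <<'E'
from plan import *
rows(range(208,246,2),off=(.5,.4,0))
E
```

```text
time: 21.98
position: [556.1, -153.9, 108.3]
tool_rot: [-0.033, 0.92, 0.39, -0.015]
wrist_force: [0.4, 0.2, -0.8]
finger_gap: 0.47
t 21.98 err world [-0.07  0.33  0.18] err tool [ 0.19 -0.3  -0.16] rot err deg [-0.04 -0.04  0.02]
F [ 0.4  0.2 -0.8] F tool [0.4 0.2 0.8] T tool [-0.069  0.063 -0.007]
t 22.03 err world [-0.13  0.27  0.17] err tool [ 0.1  -0.29 -0.15] rot err deg [-0.02 -0.01  0.03]
F [ 0.  -0.5 -1. ] F tool [-0.4  0.5  1. ] T tool [-0.098  0.014 -0.005]
208 d [-0.0, -0.0, -0.0] r [0.0, -0.0, 0.0]
210 d [1.6, -1.6, -0.2] r [-0.5, -0.6, 0.0]
212 d [3.2, -3.1, -0.3] r [-1.0, -1.1, 0.2]
214 d [4.8, -4.6, -0.4] r [-1.4, -1.5, 0.5]
216 d [6.4, -6.1, -0.5] r [-1.8, -2.0, 1.0]
218 d [8.0, -7.5, -0.5] r [-2.1, -2.3, 1.7]
220 d [9.6, -8.9, -0.6] r [-2.4, -2.6, 2.5]
222 d [11.2, -10.3, -0.6] r [-2.6, -2.9, 3.6]
224 d [12.8, -11.6, -0.6] r [-2.7, -3.1, 4.8]
226 d [14.3, -12.8, -0.6] r [-2.7, -3.2, 6.3]
228 d [15.9, -14.0, -0.6] r [-2.7, -3.2, 7.9]
230 d [17.5, -15.2, -0.6] r [-2.6, -3.3, 9.5]
232 d [19.2, -16.3, -0.6] r [-2.6, -3.3, 11.1]
234 d [20.9, -17.3, -0.6] r [-2.5, -3.4, 12.8]
236 d [22.6, -18.3, -0.6] r [-2.5, -3.4, 14.4]
238 d [24.3, -19.3, -0.6] r [-2.5, -3.4, 16.0]
240 d [26.1, -20.2, -0.6] r [-2.4, -3.5, 17.7]
242 d [27.9, -21.1, -0.6] r [-2.4, -3.5, 19.3]
244 d [29.7, -21.9, -0.6] r [-2.3, -3.5, 21.0]
```

View pics/o21.png

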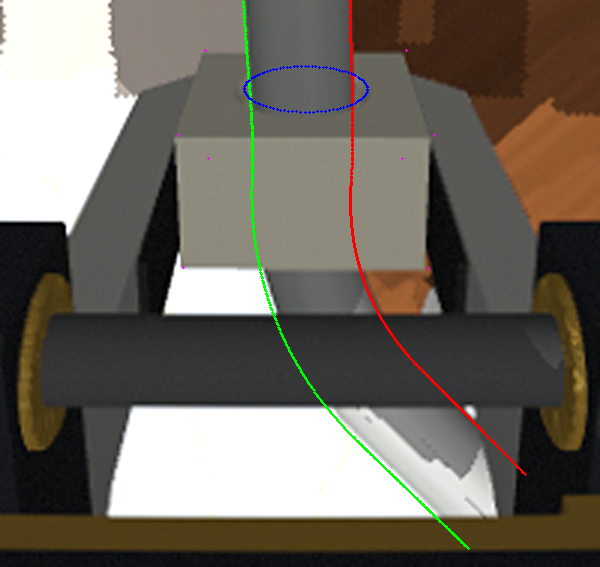

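```bash
python3 -m inch '[{"rx":-0.5,"ry":-0.6,"rz":0,"hand":-1,"dx":1.6,"dy":-1.6,"dz":-0.2},{"rx":-1.0,"ry":-1.1,"rz":0.2,"hand":-1,"dx":3.2,"dy":-3.1,"dz":-0.3},{"rx":-1.4,"ry":-1.5,"rz":0.5,"hand":-1,"dx":4.8,"dy":-4.6,"dz":-0.4},{"rx":-1.8,"ry":-2.0,"rz":1.0,"hand":-1,"dx":6.4,"dy":-6.1,"dz":-0.5},{"rx":-2.1,"ry":-2.3,"rz":1.7,"hand":-1,"dx":8.0,"dy":-7.5,"dz":-0.5},{"rx":-2.4,"ry":-2.6,"rz":2.5,"hand":-1,"dx":9.6,"dy":-8.9,"dz":-0.6},{"rx":-2.6,"ry":-2.9,"rz":3.6,"hand":-1,"dx":11.2,"dy":-10.3,"dz":-0.6},{"rx":-2.7,"ry":-3.1,"rz":4.8,"hand":-1,"dx":12.8,"dy":-11.6,"dz":-0.6},{"rx":-2.7,"ry":-3.1,"rz":4.8,"hand":-1,"dx":12.8,"dy":-11.6,"dz":-0.6}]'
python3 chk.py '[12.8,-11.6,-0.6,-2.7,-3.1,4.8]';python3 look.py 22;python3 ov.py 22; python3 chk.py
python3 - <<'E'
from plan import *
rows(range(224,260,2),off=(.5,.4,0))
E
```

```text
time: 22.78
position: [569.2, -166.1, 107.5]
tool_rot: [-0.001, 0.903, 0.429, -0.0]
wrist_force: [0.7, -0.3, -0.8]
finger_gap: 0.468
t 22.78 err world [ 0.24 -0.28 -0.  ] err tool [-0.06  0.37  0.  ] rot err deg [-0.01 -0.02  0.07]
F [ 0.7 -0.3 -0.8] F tool [0.2 0.8 0.8] T tool [0.009 0.018 0.011]
t 22.83 err world [ 0.12 -0.18 -0.01] err tool [-0.06  0.21  0.01] rot err deg [ 0.   -0.01  0.  ]
F [ 0.3  0.3 -1.1] F tool [0.4 0.  1.1] T tool [0.009 0.062 0.053]
224 d [-0.0, 0.0, -0.0] r [0.0, 0.0, 0.0]
226 d [1.5, -1.2, -0.0] r [-0.1, -0.1, 1.5]
228 d [3.1, -2.4, -0.0] r [-0.1, -0.1, 3.1]
230 d [4.7, -3.6, -0.0] r [-0.1, -0.1, 4.7]
232 d [6.4, -4.7, -0.0] r [-0.1, -0.1, 6.3]
234 d [8.1, -5.7, -0.0] r [-0.1, -0.1, 8.0]
236 d [9.8, -6.7, -0.0] r [-0.1, -0.1, 9.6]
238 d [11.5, -7.7, -0.0] r [-0.1, -0.1, 11.2]
240 d [13.3, -8.6, -0.0] r [-0.1, -0.1, 12.9]
242 d [15.1, -9.5, -0.0] r [-0.1, -0.1, 14.5]
244 d [16.9, -10.3, -0.0] r [-0.1, -0.1, 16.2]
246 d [18.7, -11.0, -0.0] r [-0.1, -0.1, 17.8]
248 d [20.6, -11.7, -0.0] r [-0.1, -0.1, 19.4]
250 d [22.5, -12.4, -0.0] r [-0.1, -0.1, 21.1]
252 d [24.4, -13.0, -0.0] r [-0.1, -0.1, 22.7]
254 d [26.3, -13.5, -0.0] r [-0.1, -0.1, 24.3]
256 d [28.2, -14.0, -0.0] r [-0.0, -0.1, 26.0]
258 d [30.1, -14.4, -0.0] r [-0.0, -0.1, 27.6]
```

View pics/o22.png

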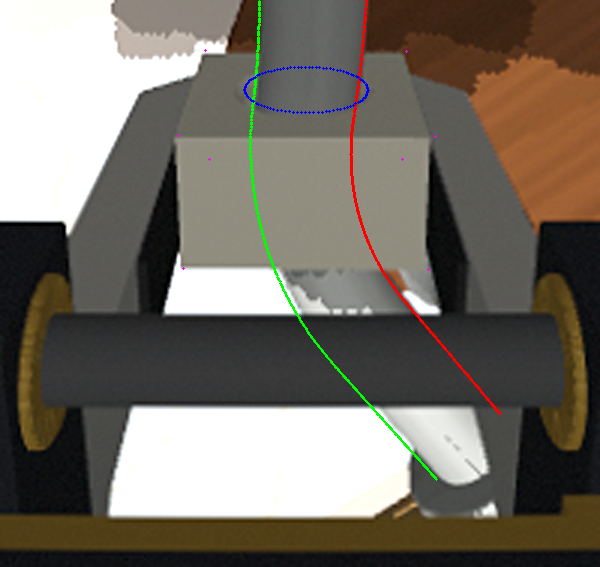

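```bash
python3 -m inch '[{"rx":0,"ry":0,"rz":1.5,"hand":-1,"dx":1.5,"dy":-1.2,"dz":0},{"rx":0,"ry":0,"rz":3.1,"hand":-1,"dx":3.1,"dy":-2.4,"dz":0},{"rx":0,"ry":0,"rz":4.7,"hand":-1,"dx":4.7,"dy":-3.6,"dz":0},{"rx":-0.1,"ry":-0.1,"rz":6.3,"hand":-1,"dx":6.4,"dy":-4.7,"dz":0},{"rx":-0.1,"ry":-0.1,"rz":8.0,"hand":-1,"dx":8.1,"dy":-5.7,"dz":0},{"rx":-0.1,"ry":-0.1,"rz":9.6,"hand":-1,"dx":9.8,"dy":-6.7,"dz":0},{"rx":-0.1,"ry":-0.1,"rz":11.2,"hand":-1,"dx":11.5,"dy":-7.7,"dz":0},{"rx":-0.1,"ry":-0.1,"rz":12.9,"hand":-1,"dx":13.3,"dy":-8.6,"dz":0},{"rx":-0.1,"ry":-0.1,"rz":12.9,"hand":-1,"dx":13.3,"dy":-8.6,"dz":0}]'
python3 chk.py '[13.3,-8.6,0,-0.1,-0.1,12.9]';python3 look.py 23;python3 ov.py 23; python3 chk.py
python3 - <<'E'
from plan import *
rows(range(240,276,2),off=(.5,.4,0))
E
```

```text
time: 23.58
position: [582.7, -174.5, 107.4]
tool_rot: [0.0, 0.849, 0.528, 0.0]
wrist_force: [-0.1, -0.6, -1.6]
finger_gap: 0.466
t 23.58 err world [ 0.43 -0.12 -0.08] err tool [0.08 0.44 0.08] rot err deg [ 0.02 -0.02  0.1 ]
F [-0.1 -0.6 -1.6] F tool [-0.5  0.2  1.6] T tool [-0.096  0.132  0.019]
t 23.63 err world [ 0.27 -0.04 -0.07] err tool [0.08 0.26 0.07] rot err deg [ 0.02 -0.02  0.01]
F [-0.  -0.  -1.1] F tool [-0.  -0.   1.1] T tool [ 0.028  0.131 -0.018]
240 d [-0.0, -0.0, -0.0] r [0.0, 0.0, -0.0]
242 d [1.8, -0.9, -0.0] r [0.0, 0.0, 1.6]
244 d [3.6, -1.7, -0.0] r [0.0, 0.0, 3.3]
246 d [5.4, -2.4, -0.0] r [0.0, 0.0, 4.9]
248 d [7.3, -3.1, -0.0] r [0.0, 0.0, 6.5]
250 d [9.2, -3.8, -0.0] r [0.0, 0.0, 8.2]
252 d [11.1, -4.4, -0.0] r [0.0, 0.0, 9.8]
254 d [13.0, -4.9, -0.0] r [0.0, 0.0, 11.4]
256 d [14.9, -5.4, -0.0] r [0.0, 0.0, 13.1]
258 d [16.8, -5.8, -0.0] r [0.0, 0.0, 14.7]
260 d [18.8, -6.2, -0.0] r [0.0, 0.0, 16.3]
262 d [20.7, -6.5, -0.0] r [0.0, 0.0, 17.7]
264 d [22.7, -6.8, -0.0] r [0.0, 0.0, 19.0]
266 d [24.7, -7.1, -0.0] r [0.0, 0.0, 20.2]
268 d [26.7, -7.3, -0.0] r [0.0, 0.0, 21.2]
270 d [28.7, -7.5, -0.0] r [0.0, 0.0, 22.1]
272 d [30.7, -7.6, -0.0] r [0.0, 0.0, 22.8]
274 d [32.6, -7.7, -0.0] r [0.0, 0.0, 23.4]
```

View pics/o23.png

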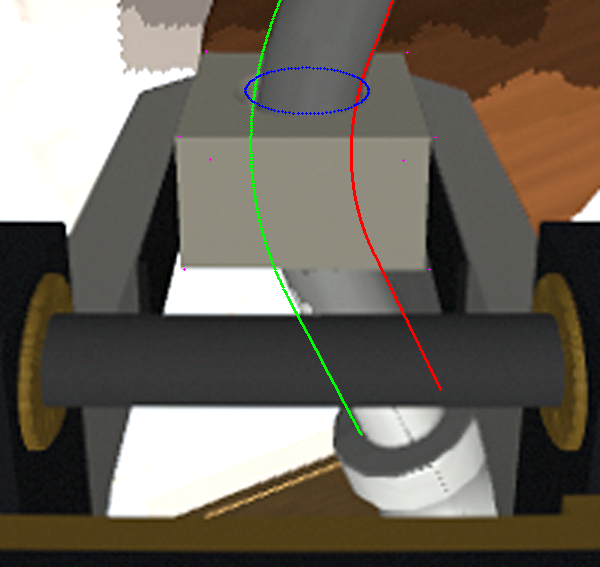

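```bash
python3 -m inch '[{"rx":0,"ry":0,"rz":1.6,"hand":-1,"dx":1.9,"dy":-0.7,"dz":0},{"rx":0,"ry":0,"rz":3.3,"hand":-1,"dx":3.7,"dy":-1.4,"dz":0},{"rx":0,"ry":0,"rz":4.9,"hand":-1,"dx":5.5,"dy":-2.0,"dz":0},{"rx":0,"ry":0,"rz":6.5,"hand":-1,"dx":7.5,"dy":-2.6,"dz":0},{"rx":0,"ry":0,"rz":8.2,"hand":-1,"dx":9.4,"dy":-3.2,"dz":0},{"rx":0,"ry":0,"rz":9.8,"hand":-1,"dx":11.3,"dy":-3.7,"dz":0},{"rx":0,"ry":0,"rz":9.8,"hand":-1,"dx":11.3,"dy":-3.7,"dz":0},{"rx":0,"ry":0,"rz":9.8,"hand":-1,"dx":11.3,"dy":-3.7,"dz":0}]'
python3 chk.py '[11.3,-3.7,0,0,0,9.8]';python3 look.py 24;python3 ov.py 24; python3 chk.py
python3 - <<'E'
from plan import *
rows(range(252,300,2),off=(.7,1.2,0))
E
```

```text
time: 24.3
position: [593.6, -178.1, 107.4]
tool_rot: [0.0, 0.802, 0.598, 0.0]
wrist_force: [-0.2, -0.3, -1.9]
finger_gap: 0.464
t 24.3 err world [ 0.04  0.04 -0.09] err tool [0.05 0.03 0.09] rot err deg [ 0.01  0.01 -0.  ]
F [-0.2 -0.3 -1.9] F tool [-0.3 -0.1  1.9] T tool [ 0.008  0.043 -0.01 ]
t 24.35 err world [-0.08  0.06 -0.09] err tool [ 0.04 -0.1   0.09] rot err deg [ 0.01  0.01 -0.01]
F [ 0.   0.3 -0.7] F tool [ 0.3 -0.1  0.7] T tool [-0.001  0.055 -0.039]
252 d [-0.0, 0.1, -0.0] r [0.0, 0.0, 0.0]
254 d [1.9, -0.4, -0.0] r [0.0, 0.0, 1.6]
256 d [3.8, -0.9, -0.0] r [0.0, 0.0, 3.3]
258 d [5.7, -1.3, -0.0] r [0.0, 0.0, 4.9]
260 d [7.7, -1.7, -0.0] r [0.0, 0.0, 6.5]
262 d [9.6, -2.0, -0.0] r [0.0, 0.0, 7.9]
264 d [11.6, -2.3, -0.0] r [0.0, 0.0, 9.2]
266 d [13.6, -2.6, -0.0] r [0.0, 0.0, 10.4]
268 d [15.6, -2.8, -0.0] r [0.0, 0.0, 11.4]
270 d [17.6, -3.0, -0.0] r [0.0, 0.0, 12.3]
272 d [19.6, -3.1, -0.0] r [0.0, 0.0, 13.0]
274 d [21.5, -3.2, -0.0] r [0.0, 0.0, 13.6]
276 d [23.5, -3.4, -0.0] r [0.0, 0.0, 14.1]
278 d [25.5, -3.5, -0.0] r [0.0, 0.0, 14.4]
280 d [27.5, -3.6, -0.0] r [0.0, 0.0, 14.6]
282 d [29.5, -3.6, -0.0] r [0.0, 0.0, 14.7]
284 d [31.5, -3.7, -0.0] r [0.0, 0.0, 14.7]
286 d [33.5, -3.8, -0.0] r [0.0, 0.0, 14.7]
288 d [35.5, -3.8, -0.0] r [0.0, 0.0, 14.7]
290 d [37.5, -3.9, -0.0] r [0.0, 0.0, 14.7]
292 d [39.5, -4.0, -0.0] r [0.0, 0.0, 14.7]
294 d [41.5, -4.0, -0.0] r [0.0, 0.0, 14.7]
296 d [43.5, -4.1, -0.0] r [0.0, 0.0, 14.7]
298 d [45.5, -4.1, -0.0] r [0.0, 0.0, 14.7]
```

View pics/o24.png

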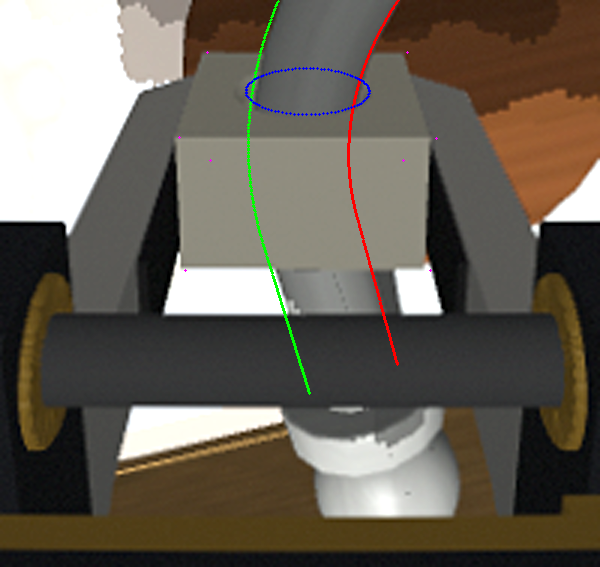

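```bash
python3 -c "
from h import *
im=cv2.imread('pics/w24.png');cv2.imwrite('pics/w24z.png',cv2.resize(im[270:384,220:320],None,fx=6,fy=5.2,interpolation=cv2.INTER_NEAREST))"
```

```text
(no output)
```

View pics/w24z.png

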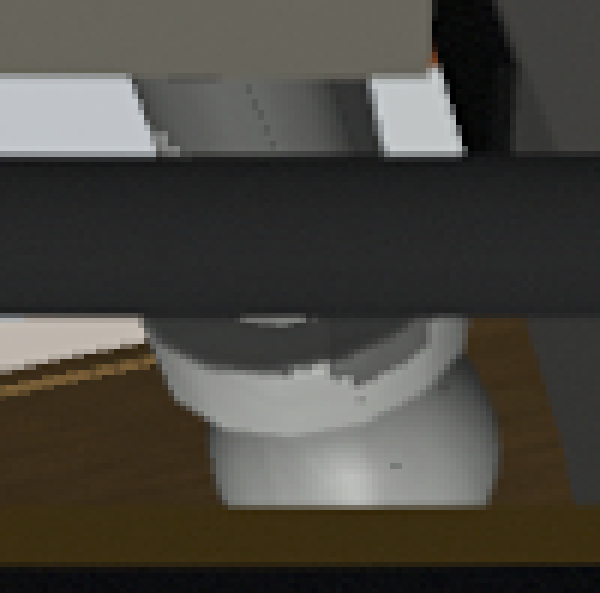

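```bash
python3 - <<'E'
from h import *
from plan import *
st=bot.get_state();x=np.load('fit2.npy');o=x[18:24];W=Rt('wrist',st);dR=cv2.Rodrigues(o[3:6]/1000)[0];cam=(W[0],W[1],dR@W[2],dR@W[3]+o[:3])
for off in ((0,0,0),(.7,1.2,0),(.7,2,0)):
    P=world(np.array([[0,0,125],[-22,0,125],[-22,18,125],[-22,-18,125],[-22,0,143],[-16,18,125],[-12,-18,125.]]),*fit[:3],fit[5])+off
    print(off,proj(cam,P).round(1).tolist())
E
```

```text
(0, 0, 0) [[275.1, 347.2], [267.4, 320.8], [294.4, 314.9], [240.7, 326.6], [269.0, 341.5], [296.4, 322.4], [244.7, 338.6]]
(0.7, 1.2, 0) [[277.1, 347.6], [269.5, 321.2], [296.5, 315.3], [242.8, 327.0], [271.2, 342.0], [298.4, 322.8], [246.7, 339.0]]
(0.7, 2, 0) [[278.3, 347.3], [270.6, 321.0], [297.7, 315.0], [243.9, 326.7], [272.5, 341.7], [299.6, 322.5], [247.8, 338.8]]
```

```bash
python3 -m inch '[{"rx":0,"ry":0,"rz":1.6,"hand":-1,"dx":1.9,"dy":-0.2,"dz":0},{"rx":0,"ry":0,"rz":3.3,"hand":-1,"dx":3.8,"dy":-0.6,"dz":0},{"rx":0,"ry":0,"rz":4.9,"hand":-1,"dx":5.7,"dy":-0.9,"dz":0},{"rx":0,"ry":0,"rz":6.5,"hand":-1,"dx":7.7,"dy":-1.3,"dz":0},{"rx":0,"ry":0,"rz":7.9,"hand":-1,"dx":9.6,"dy":-1.6,"dz":0},{"rx":0,"ry":0,"rz":9.2,"hand":-1,"dx":11.6,"dy":-1.9,"dz":0},{"rx":0,"ry":0,"rz":10.4,"hand":-1,"dx":13.6,"dy":-2.2,"dz":0},{"rx":0,"ry":0,"rz":10.4,"hand":-1,"dx":13.6,"dy":-2.2,"dz":0},{"rx":0,"ry":0,"rz":10.4,"hand":-1,"dx":13.6,"dy":-2.2,"dz":0}]'
python3 chk.py '[13.6,-2.2,0,0,0,10.4]';python3 look.py 25;python3 ov.py 25; python3 chk.py
python3 - <<'E'
from plan import *
rows(range(266,300,2),off=(.7,1.6,0))
E
```

```text
time: 25.1
position: [607.3, -180.3, 107.4]
tool_rot: [0.0, 0.744, 0.668, 0.0]
wrist_force: [0.3, 0.1, -0.5]
finger_gap: 0.469
t 25.1 err world [ 0.09  0.02 -0.05] err tool [0.03 0.09 0.05] rot err deg [ 0.01  0.   -0.01]
F [ 0.3  0.1 -0.5] F tool [0.2 0.3 0.5] T tool [-0.046  0.089 -0.008]
t 25.15 err world [-0.06  0.05 -0.08] err tool [ 0.04 -0.07  0.08] rot err deg [ 0.01  0.01 -0.01]
F [-0.3  0.5 -0.9] F tool [ 0.5 -0.4  0.9] T tool [-0.074  0.094 -0.05 ]
266 d [-0.0, 0.0, -0.0] r [0.0, 0.0, -0.0]
268 d [2.0, -0.2, -0.0] r [0.0, 0.0, 1.0]
270 d [4.0, -0.4, -0.0] r [0.0, 0.0, 1.9]
272 d [6.0, -0.5, -0.0] r [0.0, 0.0, 2.6]
274 d [7.9, -0.6, -0.0] r [0.0, 0.0, 3.2]
276 d [9.9, -0.8, -0.0] r [0.0, 0.0, 3.7]
278 d [11.9, -0.9, -0.0] r [0.0, 0.0, 4.0]
280 d [13.9, -1.0, -0.0] r [0.0, 0.0, 4.2]
282 d [15.9, -1.0, -0.0] r [0.0, 0.0, 4.3]
284 d [17.9, -1.1, -0.0] r [0.0, 0.0, 4.3]
286 d [19.9, -1.2, -0.0] r [0.0, 0.0, 4.3]
288 d [21.9, -1.2, -0.0] r [0.0, 0.0, 4.3]
290 d [23.9, -1.3, -0.0] r [0.0, 0.0, 4.3]
292 d [25.9, -1.4, -0.0] r [0.0, 0.0, 4.3]
294 d [27.9, -1.4, -0.0] r [0.0, 0.0, 4.3]
296 d [29.9, -1.5, -0.0] r [0.0, 0.0, 4.3]
298 d [31.9, -1.5, -0.0] r [0.0, 0.0, 4.3]
```

View pics/o25.png

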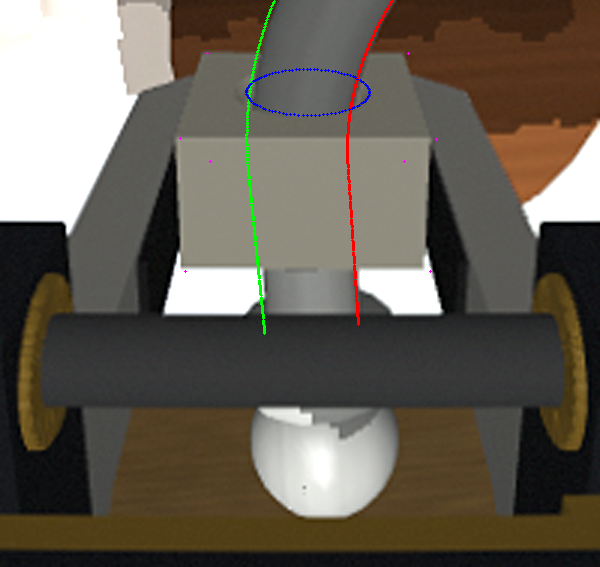

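```bash
python3 -m inch '[{"rx":0,"ry":0,"rz":1.0,"hand":-1,"dx":2.0,"dy":-0.2,"dz":0},{"rx":0,"ry":0,"rz":1.9,"hand":-1,"dx":4.0,"dy":-0.4,"dz":0},{"rx":0,"ry":0,"rz":2.6,"hand":-1,"dx":6.0,"dy":-0.5,"dz":0},{"rx":0,"ry":0,"rz":3.2,"hand":-1,"dx":7.9,"dy":-0.6,"dz":0},{"rx":0,"ry":0,"rz":3.7,"hand":-1,"dx":9.9,"dy":-0.8,"dz":0},{"rx":0,"ry":0,"rz":4.0,"hand":-1,"dx":11.9,"dy":-0.9,"dz":0},{"rx":0,"ry":0,"rz":4.2,"hand":-1,"dx":13.9,"dy":-1.0,"dz":0},{"rx":0,"ry":0,"rz":4.3,"hand":-1,"dx":15.9,"dy":-1.0,"dz":0},{"rx":0,"ry":0,"rz":4.3,"hand":-1,"dx":17.9,"dy":-1.1,"dz":0},{"rx":0,"ry":0,"rz":4.3,"hand":-1,"dx":19.9,"dy":-1.2,"dz":0},{"rx":0,"ry":0,"rz":4.3,"hand":-1,"dx":19.9,"dy":-1.2,"dz":0},{"rx":0,"ry":0,"rz":4.3,"hand":-1,"dx":19.9,"dy":-1.2,"dz":0}]'
python3 chk.py '[19.9,-1.2,0,0,0,4.3]';python3 look.py 26;python3 ov.py 26; python3 chk.py
```

```text
time: 26.15
position: [627.2, -181.4, 107.4]
tool_rot: [0.0, 0.719, 0.695, 0.0]
wrist_force: [0.2, 0.5, -0.4]
finger_gap: 0.464
t 26.15 err world [ 0.07  0.07 -0.06] err tool [0.07 0.07 0.06] rot err deg [ 0.    0.01 -0.  ]
F [ 0.2  0.5 -0.4] F tool [0.5 0.2 0.4] T tool [-0.067  0.077 -0.006]
t 26.2 err world [-0.06  0.07 -0.06] err tool [ 0.07 -0.06  0.06] rot err deg [ 0.    0.01 -0.  ]
F [-0.9 -0.2 -1.2] F tool [-0.2 -0.9  1.2] T tool [-0.055  0.083  0.014]
```

View pics/o26.png

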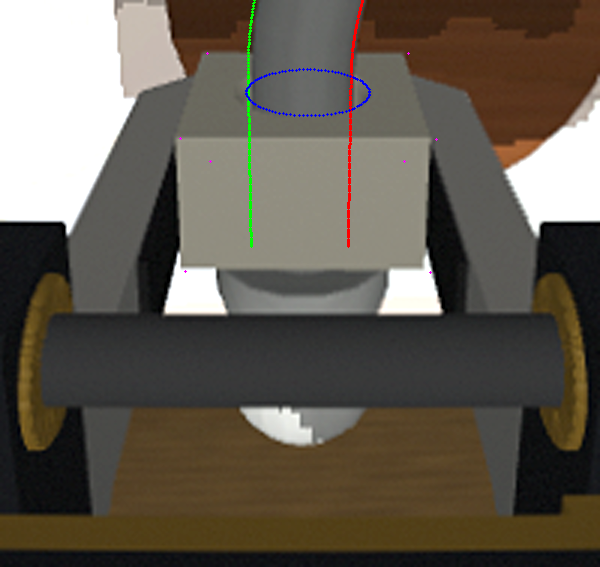

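```bash
python3 -m inch '[{"rx":0,"ry":0,"rz":0,"hand":-1,"dx":1,"dy":0,"dz":0},{"rx":0,"ry":0,"rz":0,"hand":-1,"dx":2,"dy":-0.1,"dz":0},{"rx":0,"ry":0,"rz":0,"hand":-1,"dx":3,"dy":-0.1,"dz":0},{"rx":0,"ry":0,"rz":0,"hand":-1,"dx":4,"dy":-0.1,"dz":0},{"rx":0,"ry":0,"rz":0,"hand":-1,"dx":5,"dy":-0.2,"dz":0},{"rx":0,"ry":0,"rz":0,"hand":-1,"dx":5.5,"dy":-0.2,"dz":0},{"rx":0,"ry":0,"rz":0,"hand":-1,"dx":6,"dy":-0.2,"dz":0},{"rx":0,"ry":0,"rz":0,"hand":-1,"dx":6,"dy":-0.2,"dz":0}]'
python3 chk.py '[6,-0.2,0,0,0,0]'
```

```text
time: 26.87
position: [633.2, -181.6, 107.5]
tool_rot: [0.0, 0.719, 0.695, 0.0]
wrist_force: [-0.8, 0.2, -0.6]
finger_gap: 0.463
t 26.87 err world [ 0.1   0.07 -0.03] err tool [0.08 0.1  0.03] rot err deg [0. 0. 0.]
F [-0.8  0.2 -0.6] F tool [ 0.2 -0.8  0.6] T tool [-0.065  0.129  0.007]
```

```bash
python3 -m inch '[{"rx":0,"ry":0,"rz":0,"hand":-1,"dx":0.4,"dy":0,"dz":0},{"rx":0,"ry":0,"rz":0,"hand":-1,"dx":0.8,"dy":0,"dz":0},{"rx":0,"ry":0,"rz":0,"hand":-1,"dx":1.2,"dy":0,"dz":0},{"rx":0,"ry":0,"rz":0,"hand":-1,"dx":1.6,"dy":-0.1,"dz":0},{"rx":0,"ry":0,"rz":0,"hand":-1,"dx":1.6,"dy":-0.1,"dz":0}]'
python3 chk.py '[1.6,-0.1,0,0,0,0]'
```

```text
time: 27.28
position: [634.8, -181.8, 107.5]
tool_rot: [0.0, 0.719, 0.695, 0.0]
wrist_force: [0.3, -1.0, -1.4]
finger_gap: 0.471
t 27.28 err world [0.11 0.   0.01] err tool [ 0.    0.11 -0.01] rot err deg [-0. -0. -0.]
F [ 0.3 -1.  -1.4] F tool [-1.   0.4  1.4] T tool [-0.03   0.06   0.024]
```

```bash
python3 look.py 27; python3 chk.py; python3 -c "
from h import *
im=cv2.imread('pics/w27.png');cv2.imwrite('pics/w27z.png',cv2.resize(im[240:350,200:310],None,fx=6,fy=5.2,interpolation=cv2.INTER_CUBIC))"
```

```text
t 27.33 err world [ 0.05 -0.    0.01] err tool [-0.    0.05 -0.  ] rot err deg [-0.  0. -0.]
F [-0.3  0.4 -0.5] F tool [ 0.4 -0.3  0.5] T tool [-0.028  0.065  0.036]
```

View pics/w27z.png

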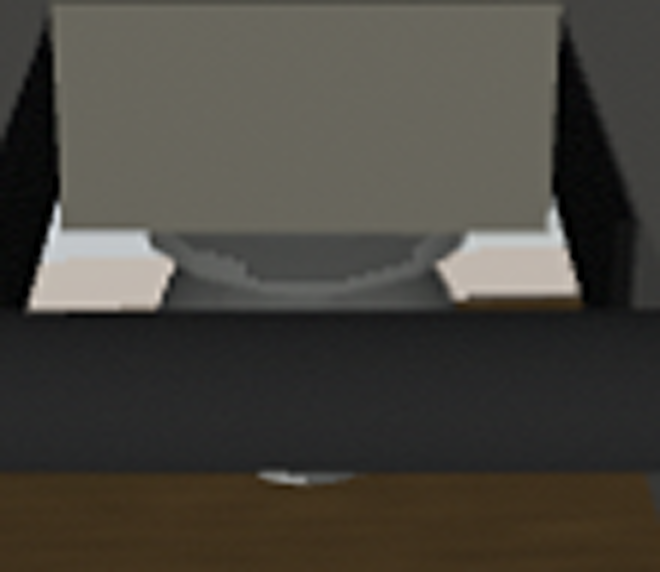

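```bash
python3 -m inch '[{"rx":0,"ry":0,"rz":0,"hand":-1,"dx":0.3,"dy":0,"dz":0},{"rx":0,"ry":0,"rz":0,"hand":-1,"dx":0.6,"dy":0,"dz":0},{"rx":0,"ry":0,"rz":0,"hand":-1,"dx":0.9,"dy":0,"dz":0},{"rx":0,"ry":0,"rz":0,"hand":-1,"dx":0.9,"dy":0,"dz":0}]'
python3 chk.py '[0.9,0,0,0,0,0]'
```

```text
time: 27.67
position: [635.6, -181.8, 107.5]
tool_rot: [0.0, 0.719, 0.695, 0.0]
wrist_force: [-0.5, 0.4, -1.0]
finger_gap: 0.466
t 27.67 err world [ 0.02  0.02 -0.02] err tool [0.02 0.02 0.02] rot err deg [ 0.    0.01 -0.  ]
F [-0.5  0.4 -1. ] F tool [ 0.4 -0.5  1. ] T tool [-0.045  0.125  0.04 ]
```

```bash
python3 -m inch '[{"rx":0,"ry":0,"rz":0,"hand":-1,"dx":0.3,"dy":0,"dz":0},{"rx":0,"ry":0,"rz":0,"hand":-1,"dx":0.6,"dy":0,"dz":0},{"rx":0,"ry":0,"rz":0,"hand":-1,"dx":0.9,"dy":0,"dz":0},{"rx":0,"ry":0,"rz":0,"hand":-1,"dx":0.9,"dy":0,"dz":0}]'
python3 chk.py '[0.9,0,0,0,0,0]'
```

```text
time: 28.0
position: [635.7, -181.8, 107.4]
tool_rot: [-0.0, 0.719, 0.695, -0.001]
wrist_force: [-2.1, -0.3, 1.5]
finger_gap: 0.463
t 28.0 err world [-0.84 -0.01 -0.1 ] err tool [-0.04 -0.83  0.1 ] rot err deg [-0.    0.1  -0.01]
F [-2.1 -0.3  1.5] F tool [-0.3 -2.1 -1.5] T tool [ 0.622  0.115 -0.014]
```

```bash
python3 look.py 28; python3 chk.py; python3 -c "
from h import *
im=cv2.imread('pics/w28.png');cv2.imwrite('pics/w28z.png',cv2.resize(im[240:350,200:310],None,fx=6,fy=5.2,interpolation=cv2.INTER_CUBIC))
snap('scene','s28');im=cv2.imread('pics/s28.png');cv2.imwrite('pics/s28c.png',np.clip(cv2.resize(im[150:270,140:280],None,fx=5,fy=5,interpolation=cv2.INTER_CUBIC)*1.3,0,255).astype(np.uint8))
snap('side','d28');im=cv2.imread('pics/d28.png');cv2.imwrite('pics/d28c.png',np.clip(cv2.resize(im[110:230,180:320],None,fx=5,fy=5,interpolation=cv2.INTER_CUBIC)*1.3,0,255).astype(np.uint8))"
```

```text
t 28.05 err world [-0.83  0.04 -0.11] err tool [ 0.01 -0.84  0.11] rot err deg [-0.   0.1  0. ]
F [-3.6 -0.4  0.6] F tool [-0.5 -3.6 -0.6] T tool [ 0.684  0.159 -0.048]
```

View pics/w28z.png

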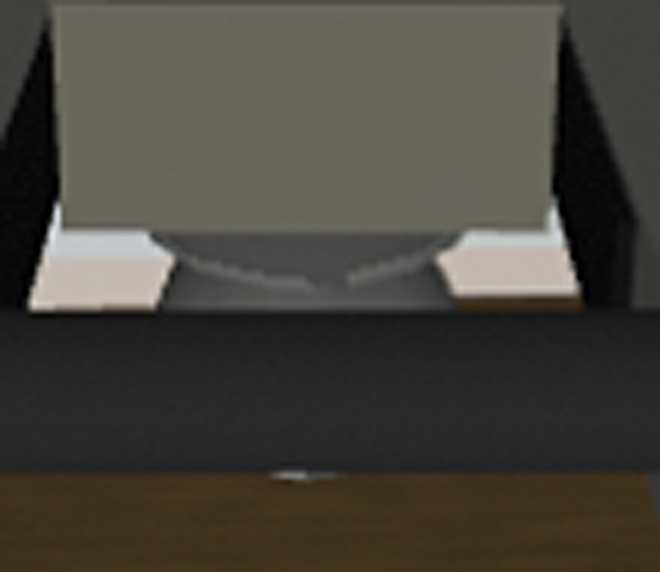

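View pics/d28c.png

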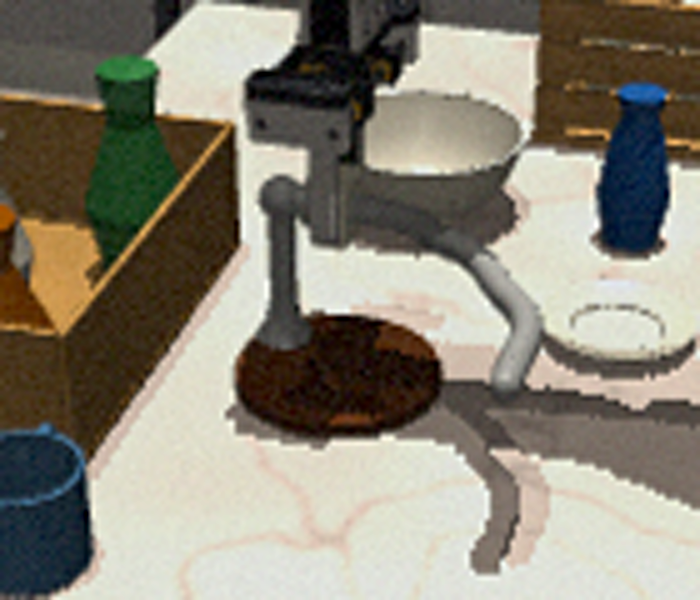

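View pics/s28c.png

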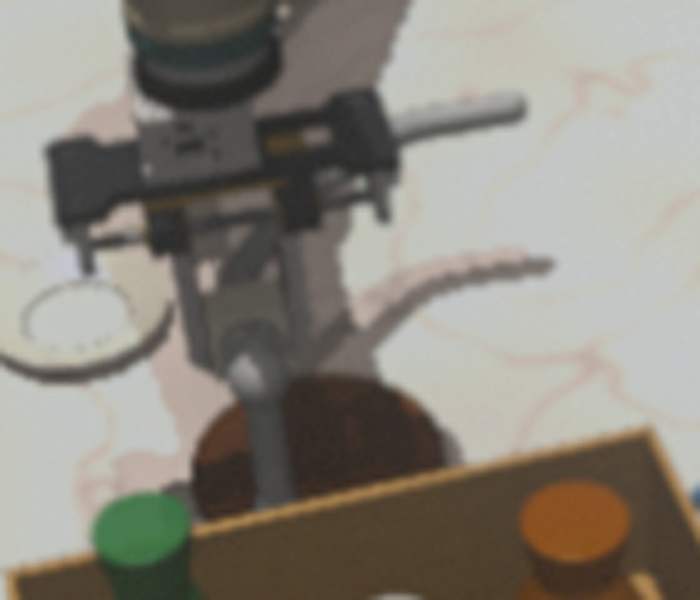

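```bash
python3 -m inch '[{"rx":0,"ry":0,"rz":0,"hand":-1,"dx":-0.3,"dy":0,"dz":-0.3},{"rx":0,"ry":0,"rz":0,"hand":-1,"dx":-0.5,"dy":0,"dz":-0.6},{"rx":0,"ry":0,"rz":0,"hand":-1,"dx":-0.6,"dy":0,"dz":-0.9},{"rx":0,"ry":0,"rz":0,"hand":-1,"dx":-0.6,"dy":0,"dz":-1.2},{"rx":0,"ry":0,"rz":0,"hand":-1,"dx":-0.6,"dy":0,"dz":-1.2}]'
python3 chk.py '[-0.6,0,-1.2,0,0,0]'
```

```text
time: 28.57
position: [635.7, -181.8, 106.2]
tool_rot: [0.0, 0.719, 0.695, -0.0]
wrist_force: [-3.3, -0.5, 0.7]
finger_gap: 0.467
t 28.57 err world [-0.21 -0.02 -0.09] err tool [-0.02 -0.21  0.09] rot err deg [-0.    0.03  0.  ]
F [-3.3 -0.5  0.7] F tool [-0.6 -3.3 -0.7] T tool [ 0.734  0.122 -0.049]
```

```bash
python3 -m inch '[{"rx":0,"ry":0,"rz":0,"hand":-1,"dx":0,"dy":0,"dz":-0.3},{"rx":0,"ry":0,"rz":0,"hand":-1,"dx":0,"dy":0,"dz":-0.6},{"rx":0,"ry":0,"rz":0,"hand":-1,"dx":0,"dy":0,"dz":-0.6}]'
python3 chk.py '[0,0,-0.6,0,0,0]'
```

```text
time: 28.82
position: [635.7, -181.8, 105.6]
tool_rot: [0.0, 0.719, 0.695, -0.0]
wrist_force: [-3.7, -0.1, 0.3]
finger_gap: 0.466
t 28.82 err world [-0.17 -0.01 -0.08] err tool [-0.02 -0.17  0.08] rot err deg [-0.    0.03 -0.  ]
F [-3.7 -0.1  0.3] F tool [-0.2 -3.7 -0.3] T tool [ 0.837  0.126 -0.039]
```

```bash
python3 -m inch '[{"rx":0,"ry":0,"rz":0,"hand":0,"dx":-0.1,"dy":0,"dz":0},{"rx":0,"ry":0,"rz":0,"hand":0.05,"dx":-0.1,"dy":0,"dz":0},{"rx":0,"ry":0,"rz":0,"hand":0.15,"dx":-0.1,"dy":0,"dz":0},{"rx":0,"ry":0,"rz":0,"hand":0.3,"dx":-0.1,"dy":0,"dz":0},{"rx":0,"ry":0,"rz":0,"hand":0.5,"dx":-0.1,"dy":0,"dz":0},{"rx":0,"ry":0,"rz":0,"hand":0.5,"dx":-0.1,"dy":0,"dz":0},{"rx":0,"ry":0,"rz":0,"hand":0.5,"dx":-0.1,"dy":0,"dz":0},{"rx":0,"ry":0,"rz":0,"hand":0.5,"dx":-0.1,"dy":0,"dz":0}]'
python3 chk.py '[-0.1,0,0,0,0,0]';python3 look.py 29
```

```text
time: 29.48
position: [635.9, -181.8, 105.7]
tool_rot: [0.0, 0.719, 0.695, 0.0]
wrist_force: [0.7, 0.2, 0.4]
finger_gap: 0.755
t 29.48 err world [0.09 0.02 0.01] err tool [ 0.02  0.09 -0.01] rot err deg [ 0.   -0.01 -0.  ]
F [0.7 0.2 0.4] F tool [ 0.3  0.7 -0.4] T tool [-0.057  0.136 -0.016]
```

View pics/w29c.png

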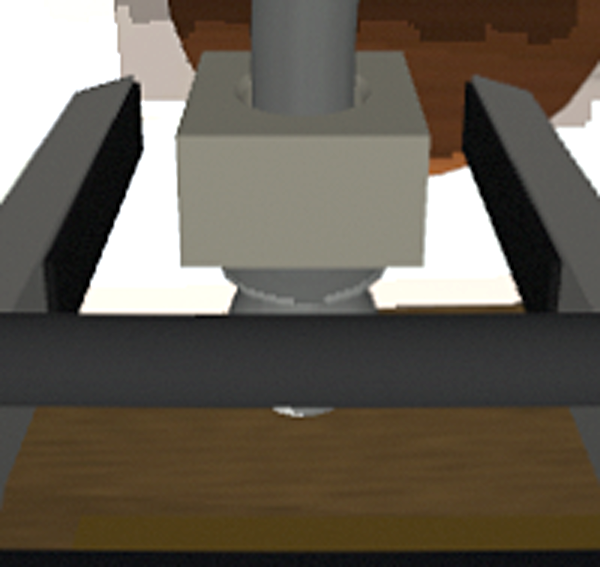

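```bash
python3 -m inch '[{"rx":0,"ry":0,"rz":0,"hand":0.5,"dx":0,"dy":0,"dz":5},{"rx":0,"ry":0,"rz":0,"hand":0.5,"dx":0,"dy":0,"dz":15},{"rx":0,"ry":0,"rz":0,"hand":0.5,"dx":0,"dy":0,"dz":30},{"rx":0,"ry":0,"rz":0,"hand":0.5,"dx":0,"dy":0,"dz":50},{"rx":0,"ry":0,"rz":0,"hand":0.5,"dx":0,"dy":0,"dz":80},{"rx":0,"ry":0,"rz":0,"hand":0.5,"dx":0,"dy":0,"dz":115},{"rx":0,"ry":0,"rz":0,"hand":0.5,"dx":-35,"dy":0,"dz":140},{"rx":0,"ry":0,"rz":0,"hand":0.5,"dx":-70,"dy":0,"dz":150},{"rx":0,"ry":0,"rz":0,"hand":0.5,"dx":-80,"dy":0,"dz":150},{"rx":0,"ry":0,"rz":0,"hand":0.5,"dx":-80,"dy":0,"dz":150},{"rx":0,"ry":0,"rz":0,"hand":0.5,"dx":-80,"dy":0,"dz":150}]'
python3 - <<'E'
from h import *
st=bot.get_state();np.save('w30_st.npy',st,allow_pickle=True);snap('wrist','w30')
for c in('scene','side'):snap(c,c+'30')
a=cv2.imread('pics/scene30.png')[150:270,140:280];b=cv2.imread('pics/side30.png')[110:230,180:320]
cv2.imwrite('pics/f30.png',np.clip(cv2.resize(np.hstack([a,b]),None,fx=2.85,fy=4,interpolation=cv2.INTER_CUBIC)*1.3,0,255).astype(np.uint8))
E
```

```text
time: 30.45
position: [556.2, -182.2, 257.0]
tool_rot: [0.001, 0.719, 0.695, 0.0]
wrist_force: [1.0, -0.3, 0.2]
finger_gap: 0.75
```

View pics/w30.png

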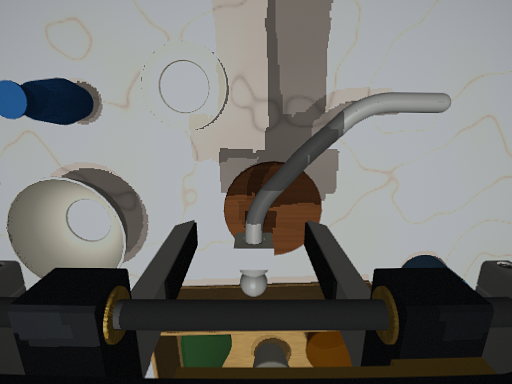

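View pics/f30.png

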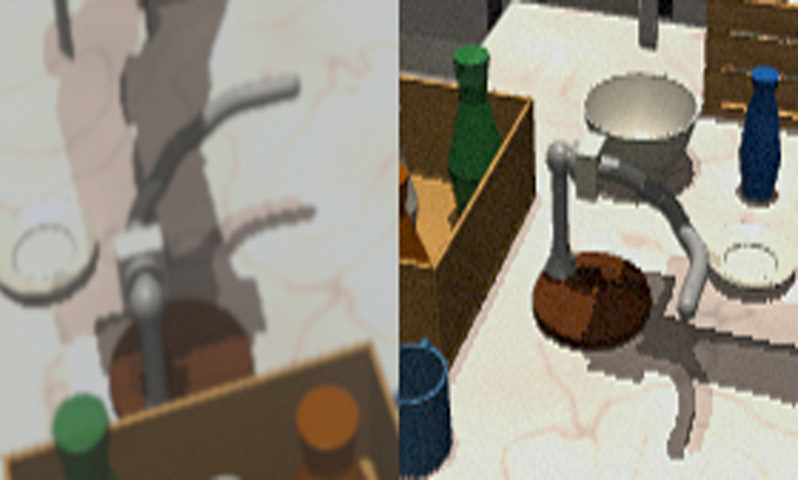

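```bash
python3 - <<'E'
from h import *
from plan import *
st=np.load('w30_st.npy',allow_pickle=True).item()
im=cv2.imread('pics/w30.png');cv2.imwrite('pics/w30z.png',cv2.resize(im[205:305,200:310],None,fx=7,fy=6,interpolation=cv2.INTER_CUBIC))
x=np.load('fit2.npy');o=x[18:24];W=Rt('wrist',st);dR=cv2.Rodrigues(o[3:6]/1000)[0];cam=(W[0],W[1],dR@W[2],dR@W[3]+o[:3])
pts=[[-22,0,143],[-22,18,125],[-22,-18,125],[-22,22,145],[-22,-22,145],[-48,22,145],[-48,-22,145],[-22,22,101],[-22,-22,101],[0,0,125]]
q=proj(cam,world(np.array(pts,float),*fit[:3],0)+[.7,1.6,0])
for a,b in zip(pts,q): print(a,b.round(1),((b-[200,205])*[7,6]).round())
E
```

```text
[-22, 0, 143] [254.5 269. ] [381. 384.]
[-22, 18, 125] [269.7 261.1] [488. 336.]
[-22, -18, 125] [239. 261.] [273. 336.]
[-22, 22, 145] [274.3 270. ] [520. 390.]
[-22, -22, 145] [234.7 269.9] [243. 389.]
[-48, 22, 145] [274.9 248.7] [524. 262.]
[-48, -22, 145] [234.3 248.6] [240. 262.]
[-22, 22, 101] [271.8 251.6] [502. 280.]
[-22, -22, 101] [236.6 251.5] [256. 279.]
[0, 0, 125] [254.3 277.5] [380. 435.]
```

View pics/w30z.png

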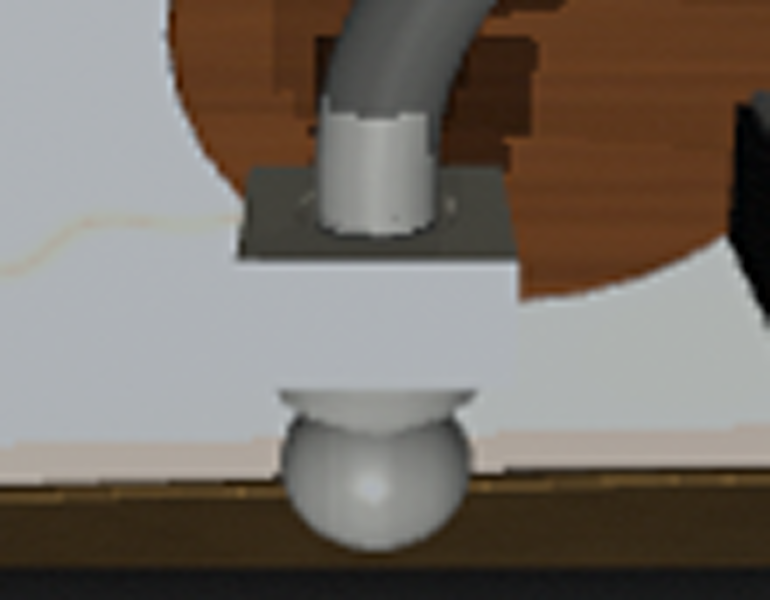

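```bash
python3 -c "
from h import *
for n in ['round_ring','egg_cup','saucer','teapot','blue_vase','cup','bowl']:
    r=bot.find_in('side',n);print(n,np.round(r[0]['xy']) if r else None)
print(bot.get_state()['time'],np.abs(bot.get_state()['joint_velocities']).max());print(bot.close_job())"
```

```text
round_ring [182. 264.]
egg_cup [301. 274.]
saucer [302. 174.]
teapot [186. 343.]
blue_vase [307. 144.]
cup [182. 208.]
bowl [266. 138.]
30.95 0.004063836401607783
the job is handed in; nothing more can be done
None
```

The ring is hanging on the rod against the collar, released. I handed the job in at about 31 s; the close call gives no verdict, so the result rests on my own checks.

**What I did:**
- I located the ring and fitted the rod's shape from the wrist, scene and side pictures. The bow came out about 3.2 mm sideways and 5.6 mm up.
- I gripped the ring on its flat sides and threaded it over the free end. I held it still at 20 mm in, then slid it round both bends and over the bow.
- I stopped every 10–20 mm to check force and picture. Along the rod, readings stayed within the sensor's noise, about 2 N.
- At the collar the push rose to about 4 N. I then lowered the ring towards the rod, opened the fingers and lifted clear.

**Last checks:**
- **Seat:** in the wrist view, the ring's top face matches the predicted position against the collar to within about a pixel. It sits square to the rod, and the scene and side views agree.
- **Robot:** the arm was at rest, well above everything and touching nothing.
- **Other crockery:** each piece was found within about 4 pixels of its first side-view position, which is about how much those readings vary.

**What disagreed:**
- The first rod fit was 1–2 mm off sideways near the post. I corrected it from the close wrist views as I went.
- The ring's top height measured 37–49 mm depending on the method, against 44 mm given. The jaw gap of 44 mm confirmed the ring's width.
- The detectors rarely found the rod's free end, so I placed it with the rod fit instead.

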